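Stock the condiment carousel of the coffee counter

ROBOT

A 6-joint arm with a two-finger parallel gripper is mounted at the origin on a cart in front of the work surface, level with it; the furniture and walls round the work are solid. World frame = base frame: x ahead of the robot, y to its left, z up, the work surface at z = 0. Lengths are in m, angles in degrees, forces in N, time in s.
With the tool pointing down it reaches from about 0.375 to 0.9 m from the base axis. Payload 3.1 kg.
Tool frame: the origin (TCP) lies at the very end of the fingers, on their centre line; the grasp point (between the pads) lies 19 mm behind it; z points along the fingers, x is the direction in which the jaws open and shut, and the axes are right-handed (so a half turn about z gives the same grasp; the last joint's range is limited). The gripper opens to 87 mm and grips with 3 to 60 N. Pads are 19 mm wide; open, the fingers measure 117 mm over their backs; the gripper's body (75 mm by 190 mm) begins 51 mm behind the grasp point.
Start: joints at [-75.029, 30.224, 82.088, -0, 67.689, -10.227], TCP at [0.266, -0.565, 0.223] pointing down, gripper open.
Joint ranges: [-176.69, 176.69], [-43.24, 126.21], [12.49, 139.97], [-82, 262], [0, 151.66], [-163.58, 163.58]. Speed limits (degrees/s): [159.86, 159.86, 180, 180, 180, 180].

INTERFACE

Orientations are given as a 3x3 rotation matrix whose columns are the frame's x, y, z axes.
In Python, from rig import bot gives the robot as it stands.
- The arm moves only by the tool arm_command, never from a script. Its argument "plan" is a list of rows, each an object of numbers: "claw": the opening, from 0 (shut) to 1 (fully open); "dx", "dy", "dz": the shift along the tool's x, y, z in cm; "twist": the turn about the tool's z in degrees. A call has 1 to 8 rows; each row is the pose to reach, as a shift and turn from the pose measured when the call began, along the tool's axes at that moment; what a row does not reach only later rows make up. A row lasts 1/12 s, in which the tool goes at most 41.7 mm and 7.16 degrees, less where a joint would pass 70% of its speed; a pose out of reach is approached as far as the arm can. A call with a gripper value outside its range is refused whole. The fingers move at their own pace and stop on an object; the grip force is fixed at half the most. Time passes only in rows, so rows that repeat a pose let the fingers close. It gives the time, the measured TCP pose, the force and the opening at its end, in the units of the state.
- bot.read_state(): the state, without advancing time (a new reading comes with each control period).
- bot.capture(name): name is "scene" or "top"; returns the picture (480x640x3 uint8, red, green, blue); there is no depth.
- bot.calibration(name): a dict with "intrinsics" (3x3 intrinsics, pixels), "rvec" (rotation vector, rad) and "tvec" (3), from world to camera coordinates, as OpenCV has them. Camera axes: x right, y down, z forward; pixel columns grow to the right and rows downward; lengths in m; the calibration is good to about 2 mm. A picture is of the moment at which its call begins. calibration takes no time and is no camera call.
- bot.hand_in(): hands the job in, once; it reports no verdict.
The state is a dict: "time_s": time; "joint_positions": joint angles; "qvel": joint speeds; "tau": joint torques, N m; "position": TCP position; "tcp_rot": TCP orientation; "force": force on the tool from outside, world axes, zero at the start; "moment": the same for the moment, N m; "opening": opening from 0.0 (shut) to 1.0 (fully open).
Only numpy, scipy, OpenCV 4.12 (cv2) and the standard library are available. Lean on these libraries where they do the work, as an engineer would, in place of code of your own. Each camera call takes 0.05 s, during which the arm holds its last target.

TASK

Get the condiment carousel ready: slide its crumb tray fully home, flush, into the bay under it, and stand every loose creamer tin upright in a seat of its own (only the seat at the open front of the clear guard can be loaded). To turn the carousel, pull up the spring plunger knob on the crank, swing it to the next hole and let the pin snap in, one hole after another, until it is left locked in the last hole with the blank side of the deck in front. Leave the other things on the counter alone.

Things in the scene. Friction and masses are not known exactly. Their poses are not given: they have to be found in the camera images.
- stand: The carousel's fixed stand: dark steel base 260 x 260 mm, 28 mm high, under a clear guard. Origin on the counter on the carousel's turning axis; its -x side is the open front (towards the robot), its +y side has the tray bay.
- guard_edge (a point): Middle of the front edge of the clear plastic guard's top, 41 mm in front of the axis, 136 mm up (underside 132 mm). From there back the guard covers the deck; walls at the back and both sides (outer faces 130 mm from the axis).
- index_plate: Aluminium plate 110 x 134 mm lying on the guard, its top 146 mm above the counter, with four 10 mm square holes on a circle 50 mm from the turning axis. Origin at the centre of its underside, 12 mm behind the axis.
- bay_mouth (a point): Middle of the mouth of the tray bay, at counter height, at y = +130 mm of the stand. The bay is 110 mm wide and 22 mm high, its floor is the counter, and its stop is 100 mm in (y = +30 mm of the stand). Two flared guides, 20 mm high, reach 22 mm out from the mouth and lead in.
- carousel (a joint): Turn of the carousel (deck, shaft, crank), rad, counter-clockwise from above. Holes at 0 (start), 1.047, 2.094 and 3.142 (last), stops just past both ends. In front at these: seat_a, seat_b, seat_c, the blank part of the deck. Play in a hole about 0.03 rad. It turns only with the pin out of its hole and stays where it is left.
- plunger (a joint): Lift of the spring plunger, m: 0 = pin fully down in a hole, max 0.016. Clear of the plate above 0.009; on the plate between holes it reads about 0.008. Spring 6 N at 0, 9 N at 0.012; let go over a hole it snaps down to 0.
- knob (a point): Middle of the black plunger knob's grip at the crank's end, 50 mm from the axis, 195 mm up when seated. Upright round grip 24 mm wide, 27 mm high (13 mm below to 13 mm above this point), on top a 34 mm flange 7 mm high; crank top 25 mm below this point. In the stand's frame it lies at -y at carousel 0, +x (behind the shaft) at 1.571, +y at 3.142.
- seat_a (a point): Centre of the floor of seat a on the deck, 40 mm above the counter and 90 mm from the axis: a six-sided well 62 mm across its flats, with a black wall 30 mm high (68 mm across outside). At the front when carousel = 0.
- seat_b (a point): The same for seat b; at the front when carousel = 1.047.
- seat_c (a point): The same for seat c; at the front when carousel = 2.094.
- tray: Loose steel crumb tray: pan 104 mm (x) by 100 mm (y), 16 mm high, lying on the counter. Origin under the pan's centre; from its outer end (+y) a tongue 40 mm wide, 8 mm high runs to y = 123 mm. It goes in along the stand's -y, axes parallel to the stand's. Home: origin at y = +80 mm of the stand, the pan's outer wall flush with the stand's +y face. About 0.25 kg.
- tray_fin (a point): Grip point on the tray's upright black fin, at y = 105 mm of the tray, 36 mm up. The fin is 10 mm thick (x), 30 mm long (y), from z = 8 to 48 mm.
- tin_1: Creamer tin, white and blue with a blue lid, 52 mm in diameter (lid 55 mm), 82 mm high, about 0.2 kg, closed. Origin at the centre of its underside, z up. The tins are alike; any tin may go in any seat. Two or three are present.
- tin_2: Creamer tin, white and blue with a blue lid, 52 mm in diameter (lid 55 mm), 82 mm high, about 0.2 kg, closed. Origin at the centre of its underside, z up. The tins are alike; any tin may go in any seat. Two or three are present.
- tin_3: Creamer tin, white and blue with a blue lid, 52 mm in diameter (lid 55 mm), 82 mm high, about 0.2 kg, closed. Origin at the centre of its underside, z up. The tins are alike; any tin may go in any seat. Two or three are present.
- mug_block (a point): Nearest point (x) of the block of fixed stacked white mugs on the right, behind the tins: it fills the counter from here back, y = -0.51 to -0.09 m in the world, up to 172 mm high.
- mug: White mug standing upside down, 90 mm high. Bystander, leave alone.
- sugar_jar: Squat glass sugar dispenser with a chrome spout, 72 mm wide, 98 mm high. Bystander, leave alone.
- sugar_shaker: Slim glass sugar dispenser with a chrome spout, 121 mm high. Bystander, leave alone.
Mind the look-alikes: they are no part of the job. Leave any green look-alike of the tin_2 alone.

How it is judged (in metres and radians):
On the way, in this order (a step that is already met when the one before it is completed fails the run):
1. the pin has snapped into the second hole (value of joint carousel between 0.9972 and 1.0972 rad and value of joint plunger below 0.003 m), for 0.2 s.
2. the pin has snapped into the third hole (value of joint carousel between 2.0444 and 2.1444 rad and value of joint plunger below 0.003 m), for 0.2 s.
3. the pin has snapped into the last hole (value of joint carousel between 3.0916 and 3.1916 rad and value of joint plunger below 0.003 m), for 0.2 s.
At the end, for the whole second after the job is handed in: Pin down (under 3 mm) in the last hole (3.142 +-0.05 rad); every present tin upright (0.2 rad) in a well, underside within 14 mm of the centre of a seat's floor; tray in the bay within 5 mm of home in depth, 7 mm sideways, 0.06 rad, flat on the counter (all of step 3 and (distance between tin_1 and seat_a below 0.014 m or distance between tin_1 and seat_b below 0.014 m or distance between tin_1 and seat_c below 0.014 m) and angle between each of tin_1, tin_2, tin_3's own z axis and vertical below 0.2 rad and (distance between tin_2 and seat_a below 0.014 m or distance between tin_2 and seat_b below 0.014 m or distance between tin_2 and seat_c below 0.014 m) and (distance between tin_3 and seat_a below 0.014 m or distance between tin_3 and seat_b below 0.014 m or distance between tin_3 and seat_c below 0.014 m) and x of tray in the frame of stand between -0.007 and 0.007 m and y of tray in the frame of stand below 0.085 m and angle between the y axis of tray and the y axis of stand, either way round below 0.06 rad and height (world z) of tray below 0.006 m and linear speed of tray below 0.03 m/s); the robot touches nothing.
It fails at once if a bystander (mug, either sugar dispenser) was moved more than 30 mm (distance of any of mug, sugar_jar, sugar_shaker from where it was at the start of the episode above 0.03 m).
Of tin_1, tin_2, tin_3 only 2 to 3 are there at a start; the rules pass over those that are not, and their reading is None.
At some moment in a run one of tray may be knocked a few centimetres aside while the robot is not near it.
It also fails if it takes over 208 s, if anything falls off the work surface, if the arm or the gripper's body presses on something with over 40 N, if the wrist force passes 120 N, or if a joint passes its speed limit or range.

## Working session

There is one attempt and no reset: what is moved stays moved. The work goes in short steps, Python scripts to look and compute and a tool call to move; the robot and the scene stay as the last step left them, time stands still between calls to the robot, and variables do not carry over. Pictures are saved under pics/ and viewed, and the job is handed in when it is done.

Besides the shell and the picture viewer there is one more tool, called after "Request:" by a JSON object that holds its "method" and its "body". arm_command: Moves the arm, as the interface text tells. Its arguments: {"type":"object","properties":{"plan":{"type":"array"}},"required":["plan"]}

```bash
ls; mkdir -p pics
python3 - <<'E'
from rig import bot
import cv2
s=bot.read_state();print({k:s[k] for k in('time_s','position','tcp_rot','opening','force')})
for n in('scene','top'):
    im=bot.capture(n);cv2.imwrite(f'pics/{n}0.png',im[:,:,::-1]);print(n,bot.calibration(n))
E
```

```text
pics
{'time_s': 0.0, 'position': array([ 0.2659423 , -0.56481066,  0.22158048]), 'tcp_rot': array([[ 4.25749260e-01, -9.04841022e-01, -5.41076297e-04],
       [-9.04838826e-01, -4.25749440e-01,  2.02797550e-03],
       [-2.06535836e-03, -3.73822230e-04, -9.99997797e-01]]), 'opening': 0.9998535668900612, 'force': array([-0.36920971,  0.46623564, -0.08676125])}
scene {'intrinsics': array([[553.83653899,   0.        , 325.43262874],
       [  0.        , 553.83653899, 242.31278472],
       [  0.        ,   0.        ,   1.        ]]), 'rvec': array([ 1.78460667, -1.029339  ,  0.70259783]), 'tvec': array([-0.419067  ,  0.27962803,  1.7689045 ])}
top {'intrinsics': array([[587.75532644,   0.        , 315.11853364],
       [  0.        , 587.75532644, 244.49736943],
       [  0.        ,   0.        ,   1.        ]]), 'rvec': array([ 1.59930234, -2.21004664,  0.68356355]), 'tvec': array([0.05462761, 0.56736782, 1.87081749])}
```

```bash
cat > h.py <<'E'
import numpy as np, cv2
def cal(n):
    from rig import bot
    c=bot.calibration(n);R=cv2.Rodrigues(c['rvec'])[0];return c['intrinsics'],R,np.array(c['tvec']).reshape(3)
def proj(n,P):
    K,R,t=cal(n);p=(np.atleast_2d(P)@R.T+t)@K.T;return p[:,:2]/p[:,2:]
def at_z(n,uv,z):
    K,R,t=cal(n);uv=np.atleast_2d(uv);d=np.c_[uv,np.ones(len(uv))]@np.linalg.inv(K).T@R
    c=-R.T@t;return c+d*((z-c[2])/d[:,2])[:,None]
def zoom(im,x0,y0,x1,y1,k,f):
    o=cv2.resize(im[y0:y1,x0:x1,::-1],None,fx=k,fy=k,interpolation=cv2.INTER_CUBIC)
    for x in range(x0,x1,10):
        if x%20==0:cv2.putText(o,str(x),((x-x0)*k,10),0,.35,(0,0,255),1);cv2.line(o,((x-x0)*k,12),((x-x0)*k,17),(0,0,255),1)
    for y in range(y0,y1):
        if y%20==0:cv2.putText(o,str(y),(0,(y-y0)*k+4),0,.35,(0,0,255),1)
    cv2.imwrite(f,o)
E
python3 - <<'E'
from h import *
a=cv2.imread('pics/top0.png')[:,:,::-1];b=cv2.imread('pics/scene0.png')[:,:,::-1]
zoom(a,150,200,310,320,5,'pics/tz.png');zoom(b,210,180,370,300,5,'pics/sz.png');zoom(b,300,240,480,350,4,'pics/sz2.png');zoom(a,330,220,530,320,4,'pics/tz2.png')
K,R,t=cal('top');print(-R.T@t);K,R,t=cal('scene');print(-R.T@t)
E
```

```text
[-0.51241571  0.25827203  1.86964547]
[-1.12289086 -1.07342328  0.9847389 ]
```

```bash
cat > fit.py <<'E'
from h import *
from scipy.optimize import least_squares
m=1e-3
top=[((220.5,244.5),(130,130,136)),((291,234),(130,-130,136)),((229,284),(-41,130,136)),((300.5,271),(-41,-130,136)),
((242,253),(67,67,146)),((245.5,279.5),(-43,67,146)),((260.5,263.5),(0,0,170)),((274.5,252.5),(0,-50,215)),((262,302),(-90,0,70)),((243.2,295),(-45,78,70))]
sc=[((277,278),(-130,-130,28)),((227,260),(-130,130,28)),((317,254),(130,-130,28)),((294,242),(-41,-130,136)),((243,227),(-41,130,136)),((317,231),(130,-130,136)),((282,216),(0,-50,215)),((257,256),(-90,0,70)),((250.5,247),(-45,78,70))]
def W(p,pts):
    c,s=np.cos(p[2]),np.sin(p[2]);q=np.array(pts)*m
    return np.c_[p[0]+c*q[:,0]-s*q[:,1],p[1]+s*q[:,0]+c*q[:,1],q[:,2]]
def res(p,split=False):
    r=[proj(n,W(p,[b for a,b in L]))-[a for a,b in L] for n,L in(('top',top),('scene',sc))]
    return r if split else np.r_[r[0].ravel(),r[1].ravel()]
r=least_squares(res,[.6,.2,0],loss='soft_l1');print(r.x,np.degrees(r.x[2]))
for a in res(r.x,True):print(a.round(1).tolist())
print('at_z')
E
python3 fit.py
python3 - <<'E'
from h import *
for uv in[(319.5,271),(341,274.5),(361,282.5)]:print('scene lid',at_z('scene',uv,.082))
for uv in[(388.5,267),(365,268)]:print('top lid',at_z('top',uv,.082))
E
```

```text
[ 0.54161817  0.0678866  -0.09586907] -5.492893158725026
[[-0.1, -0.5], [1.4, -2.9], [-1.6, 1.0], [2.0, -0.2], [-1.4, 0.9], [0.2, 1.1], [2.1, -0.9], [2.0, 0.3], [6.9, -2.5], [1.3, -2.4]]
[[-0.4, -1.3], [-1.6, -1.9], [0.1, -0.8], [-2.6, 0.4], [-3.2, -0.9], [0.6, -2.3], [-0.6, -1.1], [-0.1, -2.3], [-1.0, -2.2]]
at_z
scene lid [[ 0.4316687  -0.21284365  0.082     ]]
scene lid [[ 0.44844626 -0.29127744  0.082     ]]
scene lid [[ 0.43172005 -0.37820529  0.082     ]]
top lid [[ 0.4399973 -0.3647722  0.082    ]]
top lid [[ 0.46202574 -0.28319908  0.082     ]]
```

Run:
```python
from h import *
from rig import bot
s=bot.read_state();R=s['tcp_rot'];p=s['position']
P=[p,p+R[:,0]*.0435,p-R[:,0]*.0435,p+R[:,0]*.0585,p-R[:,0]*.0585]
for n in('scene','top'):print(n,proj(n,P).round(1).tolist(), proj(n,[[0,0,0],[0,0,.03]]).round(1).tolist())
a=cv2.imread('pics/top0.png')[:,:,::-1];b=cv2.imread('pics/scene0.png')[:,:,::-1]
zoom(a,440,220,540,295,8,'pics/a.png');zoom(b,350,210,450,285,8,'pics/b.png')
```

```text
scene [[395.9, 279.1], [410.6, 279.9], [381.2, 278.2], [415.7, 280.2], [376.2, 277.9]] [[194.2, 329.9], [193.6, 321.8]]
top [[470.1, 271.7], [478.2, 264.0], [461.8, 279.5], [481.0, 261.4], [458.9, 282.2]] [[332.3, 422.7], [332.7, 419.8]]
```

```bash
python3 - <<'E'
s=open('fit.py').read()
a=s.index('top=[');b=s.index('def W')
s=s[:a]+'''top=[((221.4,244.6),(130,130,136)),((292.6,234),(130,-130,136)),((227.6,284.4),(-41,130,136)),((300,272),(-41,-130,136)),
((241,255),(67,67,146)),((244,280),(-43,67,146)),((286.6,273),(-43,-67,146)),((276.4,253.6),(0,-50,214)),((268.2,301.5),(-90,0,70)),((244.2,294),(-45,78,70))]
sc=[((277,278),(-130,-130,28)),((227.4,260),(-130,130,28)),((317.4,254.4),(130,-130,28)),((293.6,242.4),(-41,-130,136)),((244,227.4),(-41,130,136)),((318,231),(130,-130,136)),((268.6,215),(130,130,136)),((282.6,215.5),(0,-50,211))]
'''+s[b:]
open('fit.py','w').write(s)
E
python3 fit.py
python3 - <<'E'
from h import *
for uv in[(320,271),(342,273.8),(361.5,282.5)]:print('scene lid',at_z('scene',uv,.082))
for uv in[(390,267.5)]:print('top lid',at_z('top',uv,.082))
E
```

```text
[ 0.54009654  0.06638212 -0.10525006] -6.030384151132007
[[-0.2, -0.7], [0.7, -2.4], [0.2, 0.6], [3.0, -0.6], [0.3, -1.1], [2.1, 0.7], [-1.6, 0.6], [0.7, -0.3], [1.0, -1.7], [0.6, -1.3]]
[[-0.7, -1.1], [-1.9, -1.8], [-0.1, -0.8], [-2.4, 0.3], [-3.9, -1.2], [-0.1, -2.0], [-0.6, -0.8], [-1.1, 0.6]]
at_z
scene lid [[ 0.43262351 -0.2143682   0.082     ]]
scene lid [[ 0.45516823 -0.29179006  0.082     ]]
scene lid [[ 0.43264042 -0.3796833   0.082     ]]
top lid [[ 0.43639896 -0.36908061  0.082     ]]
```

```bash
cat >> h.py <<'E'
def rel(P,yaw=None,q=True):
    """world target(s) -> dx,dy,dz (cm), twist; yaw = world angle of tool x, deg"""
    from rig import bot
    s=bot.read_state();R=s['tcp_rot'];p=s['position']
    cur=np.degrees(np.arctan2(R[1,0],R[0,0]))
    tw=None if yaw is None else round(-((yaw-cur+90)%180-90),1)
    print('t',round(s['time_s'],2),'pos',p.round(4),'yaw',cur.round(1),'J',np.round(s['joint_positions'],0),'F',s['force'].round(1),'op',round(s['opening'],3),'tilt',np.degrees(np.arccos(-R[2,2])).round(2))
    for a in np.atleast_2d(P):print('  ',((a-p)@R*100).round(2),tw)
E
python3 - <<'E'
from h import *
rel([[.5,-.2,.36],[.42,.33,.36]],-90)
print(at_z('scene',[(330,267)],0),at_z('scene',[(357,277)],0))
E
```

```text
t 0.1 pos [ 0.266  -0.5649  0.2217] yaw -64.8 J [-75.  30.  82.   0.  68. -10.] F [-0.2  0.1 -0.5] op 1.001 tilt 0.11
   [-23.08 -36.72 -13.77] 25.2
   [-74.44 -52.04 -13.67] 25.2
[[ 6.25620791e-01 -1.52797585e-01 -1.11022302e-16]] [[ 6.05338352e-01 -2.82379601e-01 -1.11022302e-16]]
```

Request:
{"method": "arm_command", "body": {"plan": [{"dx": -4,"dy": -6,"dz": -6},{"dx": -23,"dy": -36.7,"dz": -13.8,"twist": 25},{"dx": -23,"dy": -36.7,"dz": -13.8,"twist": 25},{"dx": -23,"dy": -36.7,"dz": -13.8,"twist": 25},{"dx": -23,"dy": -36.7,"dz": -13.8,"twist": 25},{"dx": -23,"dy": -36.7,"dz": -13.8,"twist": 25},{"dx": -23,"dy": -36.7,"dz": -13.8,"twist": 25},{"dx": -23,"dy": -36.7,"dz": -13.8,"twist": 25}]}}

```text
$.plan[0]: bad value
```

Run:
```python
from h import *
rel([[.42,.2,.36],[.40,.40,.36]],-90)
```

```text
t 0.1 pos [ 0.266  -0.5649  0.2217] yaw -64.8 J [-75.  30.  82.   0.  68. -10.] F [-0.2  0.1 -0.5] op 1.001 tilt 0.11
   [-62.68 -46.51 -13.7 ] 25.2
   [-81.62 -53.21 -13.66] 25.2
```

Request:
{"method": "arm_command", "body": {"plan": [{"claw": 1,"dx": -4,"dy": -6,"dz": -6,"twist": 0},{"claw": 1,"dx": -23,"dy": -36.7,"dz": -13.8,"twist": 25},{"claw": 1,"dx": -23,"dy": -36.7,"dz": -13.8,"twist": 25},{"claw": 1,"dx": -23,"dy": -36.7,"dz": -13.8,"twist": 25},{"claw": 1,"dx": -23,"dy": -36.7,"dz": -13.8,"twist": 25},{"claw": 1,"dx": -23,"dy": -36.7,"dz": -13.8,"twist": 25},{"claw": 1,"dx": -23,"dy": -36.7,"dz": -13.8,"twist": 25},{"claw": 1,"dx": -23,"dy": -36.7,"dz": -13.8,"twist": 25}]}}

```text
time_s: 0.77
position: [0.4351, -0.3002, 0.3269]
tcp_rot: [[0.003, -1.0, -0.001], [-1.0, -0.003, 0.002], [-0.002, 0.001, -1.0]]
force: [0.8, -0.8, -0.3]
opening: 0.998
```

Run:
```python
from h import *
rel([[.42,.1,.36],[.40,.40,.36]],-90)
```

```text
t 0.77 pos [ 0.4351 -0.3002  0.3269] yaw -89.8 J [-47.  16.  88.   0.  76.  43.] F [ 0.8 -0.8 -0.3] op 0.998 tilt 0.15
   [-40.03   1.39  -3.2 ] 0.2
   [-70.04   3.3   -3.13] 0.2
```

Request:
{"method": "arm_command", "body": {"plan": [{"claw": 1,"dx": -35,"dy": 0,"dz": -3,"twist": 0},{"claw": 1,"dx": -35,"dy": 0,"dz": -3,"twist": 0},{"claw": 1,"dx": -35,"dy": 0,"dz": -3,"twist": 0},{"claw": 1,"dx": -35,"dy": 0,"dz": -3,"twist": 0},{"claw": 1,"dx": -70,"dy": 1,"dz": -3,"twist": 0},{"claw": 1,"dx": -70,"dy": 1,"dz": -3,"twist": 0},{"claw": 1,"dx": -70,"dy": 1,"dz": -3,"twist": 0},{"claw": 1,"dx": -70,"dy": 1,"dz": -3,"twist": 0}]}}

```text
time_s: 1.43
position: [0.43, 0.0323, 0.3467]
tcp_rot: [[0.003, -1.0, -0.001], [-1.0, -0.003, 0.003], [-0.003, 0.001, -1.0]]
force: [0.8, 0.0, -0.1]
opening: 1.0
```

Request:
{"method": "arm_command", "body": {"plan": [{"claw": 1,"dx": -35,"dy": 0,"dz": 0,"twist": 0},{"claw": 1,"dx": -35,"dy": 0,"dz": 0,"twist": 0},{"claw": 1,"dx": -35,"dy": 0,"dz": 0,"twist": 0},{"claw": 1,"dx": -35,"dy": 0,"dz": 0,"twist": 0},{"claw": 1,"dx": -35,"dy": 0,"dz": 0,"twist": 0},{"claw": 1,"dx": -35,"dy": 0,"dz": 0,"twist": 0},{"claw": 1,"dx": -35,"dy": 0,"dz": 0,"twist": 0},{"claw": 1,"dx": -35,"dy": 0,"dz": 0,"twist": 0}]}}

```text
time_s: 2.1
position: [0.4283, 0.3657, 0.3472]
tcp_rot: [[0.003, -1.0, -0.002], [-1.0, -0.003, 0.002], [-0.002, 0.002, -1.0]]
force: [1.3, -1.1, 0.3]
opening: 0.999
```

Run:
```python
from h import *
from rig import bot
rel([[.42,.1,.36],[.40,.40,.36]],-90)
for n in('scene','top'):
    im=bot.capture(n);cv2.imwrite(f'pics/{n}1.png',im[:,:,::-1])
    if n=='top': zoom(im,220,200,420,350,4,'pics/a1.png')
    else: zoom(im,210,190,370,310,5,'pics/b1.png')
```

```text
t 2.1 pos [0.4283 0.3657 0.3472] yaw -89.8 J [ 29.  18.  81.   0.  80. 119.] F [ 1.3 -1.1  0.3] op 0.999 tilt 0.17
   [26.56  0.91 -1.33] 0.2
   [-3.44  2.82 -1.27] 0.2
```

```bash
cat > tri.py <<'E'
from h import *
from scipy.optimize import least_squares
def tri(d,z=None,x0=(.45,0,.08)):
    if z is None: r=least_squares(lambda p:np.concatenate([proj(n,p)[0]-uv for n,uv in d.items()]),x0)
    else: r=least_squares(lambda p:np.concatenate([proj(n,[p[0],p[1],z])[0]-uv for n,uv in d.items()]),x0[:2])
    return r.x.round(4),r.fun.round(1)
E
python3 - <<'E'
from tri import *
for a,b in[((345.5,278.3),(320,270)),((364.5,268.3),(342.2,273)),((390.2,267),(361.6,281.6))]:
    print(tri({'top':a,'scene':b}),tri({'top':a,'scene':b},.082),at_z('top',a,.082)[0].round(4),at_z('scene',b,.082)[0].round(4))
E
```

```text
(array([ 0.4477, -0.2047,  0.0762]), array([ 0.1, -0.3, -0.3,  0.2])) (array([ 0.444 , -0.2051]), array([ 0.7, -0.3, -0.7, -0.8])) [ 0.4435 -0.2023  0.082 ] [ 0.4395 -0.2104  0.082 ]
(array([ 0.4665, -0.2846,  0.0768]), array([ 0.3, -0.6, -0.6,  0.4])) (array([ 0.463 , -0.2848]), array([ 0.8, -0.6, -0.9, -0.5])) [ 0.4614 -0.281   0.082 ] [ 0.4611 -0.2895  0.082 ]
(array([ 0.4421, -0.3737,  0.0782]), array([ 0.3, -0.6, -0.5,  0.3])) (array([ 0.4396, -0.3738]), array([ 0.7, -0.6, -0.8, -0.3])) [ 0.4381 -0.3706  0.082 ] [ 0.4388 -0.3771  0.082 ]
```

Run:
```python
from h import *
rel([[.435,.0,.3],[.444,-.205,.15]],-45)
```

```text
t 2.2 pos [0.4282 0.369  0.3467] yaw -89.5 J [ 29.  19.  81.   0.  80. 119.] F [ 0.4 -1.9  0.3] op 1.003 tilt 0.32
   [36.93 -0.35  4.48] -44.5
   [57.52 -1.09 19.37] -44.5
```

Request:
{"method": "arm_command", "body": {"plan": [{"claw": 1,"dx": 29,"dy": -0.3,"dz": 4,"twist": -44},{"claw": 1,"dx": 29,"dy": -0.3,"dz": 4,"twist": -44},{"claw": 1,"dx": 29,"dy": -0.3,"dz": 4,"twist": -44},{"claw": 1,"dx": 29,"dy": -0.3,"dz": 4,"twist": -44},{"claw": 1,"dx": 29,"dy": -0.3,"dz": 4,"twist": -44},{"claw": 1,"dx": 29,"dy": -0.3,"dz": 4,"twist": -44},{"claw": 1,"dx": 57.5,"dy": -1.1,"dz": 4,"twist": -44},{"claw": 1,"dx": 57.5,"dy": -1.1,"dz": 4,"twist": -44}]}}

```text
time_s: 2.87
position: [0.4348, 0.0626, 0.3118]
tcp_rot: [[0.704, -0.71, -0.003], [-0.71, -0.704, 0.005], [-0.006, -0.002, -1.0]]
force: [1.6, -0.0, 0.9]
opening: 1.0
```

Run:
```python
from h import *
rel([[.444,-.205,.15],[.444,-.205,.045]],-45)
```

```text
t 2.87 pos [0.4348 0.0626 0.3118] yaw -45.2 J [ -7.   9. 100.   0.  71.  38.] F [ 1.6 -0.   0.9] op 1.0 tilt 0.36
   [19.75 18.22 16.04] -0.2
   [19.81 18.23 26.54] -0.2
```

Request:
{"method": "arm_command", "body": {"plan": [{"claw": 1,"dx": 19.75,"dy": 18.2,"dz": 10,"twist": 0},{"claw": 1,"dx": 19.75,"dy": 18.2,"dz": 10,"twist": 0},{"claw": 1,"dx": 19.75,"dy": 18.2,"dz": 10,"twist": 0},{"claw": 1,"dx": 19.75,"dy": 18.2,"dz": 10,"twist": 0},{"claw": 1,"dx": 19.75,"dy": 18.2,"dz": 10,"twist": 0},{"claw": 1,"dx": 19.75,"dy": 18.2,"dz": 16,"twist": 0},{"claw": 1,"dx": 19.75,"dy": 18.2,"dz": 16,"twist": 0},{"claw": 1,"dx": 19.75,"dy": 18.2,"dz": 16,"twist": 0}]}}

```text
time_s: 3.53
position: [0.4427, -0.2073, 0.1485]
tcp_rot: [[0.703, -0.712, -0.004], [-0.712, -0.703, 0.005], [-0.007, -0.001, -1.0]]
force: [-0.3, 0.5, -0.3]
opening: 1.0
```

Run:
```python
from h import *
from rig import bot
im=bot.capture('scene');zoom(im,280,210,400,300,6,'pics/c.png')
rel([[.444,-.205,.15],[.444,-.205,.045]],-45)
```

```text
t 3.58 pos [ 0.4418 -0.2094  0.1448] yaw -45.5 J [-38.  27. 105.   0.  48.   7.] F [ 0.8 -2.2 -1.8] op 1.0 tilt 0.64
   [-0.17 -0.47 -0.52] -0.5
   [-0.05 -0.48  9.98] -0.5
```

Request:
{"method": "arm_command", "body": {"plan": [{"claw": 1,"dx": -0.15,"dy": -0.45,"dz": 0,"twist": 0},{"claw": 1,"dx": -0.15,"dy": -0.45,"dz": 0,"twist": 0},{"claw": 1,"dx": -0.1,"dy": -0.45,"dz": 3,"twist": 0},{"claw": 1,"dx": -0.1,"dy": -0.45,"dz": 5.5,"twist": 0},{"claw": 1,"dx": -0.1,"dy": -0.45,"dz": 8,"twist": 0},{"claw": 1,"dx": -0.1,"dy": -0.45,"dz": 9.5,"twist": 0},{"claw": 1,"dx": -0.1,"dy": -0.45,"dz": 10,"twist": 0},{"claw": 1,"dx": -0.1,"dy": -0.45,"dz": 10,"twist": 0}]}}

```text
time_s: 4.25
position: [0.4434, -0.2037, 0.0451]
tcp_rot: [[0.702, -0.712, -0.009], [-0.712, -0.703, 0.008], [-0.012, 0.001, -1.0]]
force: [-0.1, 0.5, 0.0]
opening: 1.002
```

Request:
{"method": "arm_command", "body": {"plan": [{"claw": 0.6,"dx": 0,"dy": 0,"dz": 0,"twist": 0},{"claw": 0.5,"dx": 0,"dy": 0,"dz": 0,"twist": 0},{"claw": 0.4,"dx": 0,"dy": 0,"dz": 0,"twist": 0},{"claw": 0.4,"dx": 0,"dy": 0,"dz": 0,"twist": 0},{"claw": 0.4,"dx": 0,"dy": 0,"dz": 0,"twist": 0}]}}

```text
time_s: 4.67
position: [0.4438, -0.204, 0.0458]
tcp_rot: [[0.703, -0.712, -0.008], [-0.711, -0.703, 0.007], [-0.01, 0.001, -1.0]]
force: [0.1, -0.5, -0.5]
opening: 0.706
```

Run:
```python
from h import *
rel([[.444,-.205,.045]],-45)
```

```text
t 4.67 pos [ 0.4438 -0.204   0.0458] yaw -45.4 J [-38.  37. 109.   0.  34.   8.] F [ 0.1 -0.5 -0.5] op 0.706 tilt 0.6
   [0.09 0.06 0.08] -0.4
```

Request:
{"method": "arm_command", "body": {"plan": [{"claw": 0.4,"dx": 0,"dy": 0,"dz": 0,"twist": 0},{"claw": 0.4,"dx": 0,"dy": 0,"dz": 0,"twist": 0},{"claw": 0.4,"dx": 0,"dy": 0,"dz": 0,"twist": 0},{"claw": 0.4,"dx": 0,"dy": 0,"dz": 0,"twist": 0}]}}

```text
time_s: 5.0
position: [0.4439, -0.2042, 0.0461]
tcp_rot: [[0.703, -0.712, -0.008], [-0.712, -0.703, 0.006], [-0.01, 0.001, -1.0]]
force: [-0.1, -0.7, 5.2]
opening: 0.6
```

Request:
{"method": "arm_command", "body": {"plan": [{"claw": 0.85,"dx": 0,"dy": 0,"dz": 0,"twist": 0},{"claw": 0.85,"dx": 0,"dy": 0,"dz": 0,"twist": 0},{"claw": 0.85,"dx": 0,"dy": 0,"dz": 0,"twist": 0},{"claw": 0.85,"dx": 0,"dy": 0,"dz": 0,"twist": -90},{"claw": 0.85,"dx": 0,"dy": 0,"dz": 0,"twist": -90},{"claw": 0.85,"dx": 0,"dy": 0,"dz": 0,"twist": -90},{"claw": 0.85,"dx": 0,"dy": 0,"dz": 0,"twist": -90},{"claw": 0.85,"dx": 0,"dy": 0,"dz": 0,"twist": -90}]}}

```text
time_s: 5.67
position: [0.4438, -0.2041, 0.0459]
tcp_rot: [[0.987, -0.16, -0.008], [-0.16, -0.987, 0.007], [-0.009, -0.005, -1.0]]
force: [-0.0, 0.9, -0.8]
opening: 0.85
```

Run:
```python
from h import *
rel([[.444,-.204,.045]],45)
```

```text
t 5.67 pos [ 0.4438 -0.2041  0.0459] yaw -9.2 J [-38.  37. 109.   0.  34. -29.] F [-0.   0.9 -0.8] op 0.85 tilt 0.6
   [ 0.02 -0.01  0.09] -54.2
```

Request:
{"method": "arm_command", "body": {"plan": [{"claw": 0.85,"dx": 0,"dy": 0,"dz": 0,"twist": -54},{"claw": 0.85,"dx": 0,"dy": 0,"dz": 0,"twist": -54},{"claw": 0.85,"dx": 0,"dy": 0,"dz": 0,"twist": -54},{"claw": 0.85,"dx": 0,"dy": 0,"dz": 0,"twist": -54},{"claw": 0.85,"dx": 0,"dy": 0,"dz": 0,"twist": -54},{"claw": 0.85,"dx": 0,"dy": 0,"dz": 0,"twist": -54},{"claw": 0.85,"dx": 0,"dy": 0,"dz": 0,"twist": -54},{"claw": 0.85,"dx": 0,"dy": 0,"dz": 0,"twist": -54}]}}

```text
time_s: 6.33
position: [0.4437, -0.204, 0.0456]
tcp_rot: [[0.706, 0.708, -0.008], [0.708, -0.706, 0.007], [-0.001, -0.011, -1.0]]
force: [0.4, -0.2, 0.8]
opening: 0.848
```

Request:
{"method": "arm_command", "body": {"plan": [{"claw": 0.5,"dx": 0,"dy": 0,"dz": 0,"twist": 0},{"claw": 0.4,"dx": 0,"dy": 0,"dz": 0,"twist": 0},{"claw": 0.4,"dx": 0,"dy": 0,"dz": 0,"twist": 0},{"claw": 0.4,"dx": 0,"dy": 0,"dz": 0,"twist": 0},{"claw": 0.4,"dx": 0,"dy": 0,"dz": 0,"twist": 0},{"claw": 0.4,"dx": 0,"dy": 0,"dz": 0,"twist": 0},{"claw": 0.4,"dx": 0,"dy": 0,"dz": 0,"twist": 0}]}}

```text
time_s: 6.92
position: [0.444, -0.204, 0.0456]
tcp_rot: [[0.706, 0.708, -0.008], [0.708, -0.706, 0.007], [-0.001, -0.01, -1.0]]
force: [1.6, 1.3, -0.6]
opening: 0.599
```

Run:
```python
from h import *
from rig import bot
im=bot.capture('scene');cv2.imwrite('pics/s2.png',im[:,:,::-1])
zoom(im,280,210,400,300,6,'pics/c.png')
rel([[.444,-.204,.045]],45)
print(proj('scene',[.444,-.204,.082]))
```

```text
t 6.97 pos [ 0.4439 -0.204   0.0456] yaw 45.1 J [-38.  38. 109.   0.  34. -83.] F [ 1.6  1.1 -0. ] op 0.602 tilt 0.6
   [0.01 0.01 0.06] 0.1
[[319.05955233 269.09944442]]
```

```bash
python3 - <<'E'
s=open('h.py').read()
s=s.replace("return p[:,:2]/p[:,2:]","return p[:,:2]/p[:,2:]+B[n]").replace("uv=np.atleast_2d(uv);","uv=np.atleast_2d(uv)-B[n];")
s=s.replace("def cal","B={'top':np.array([-.7,.5]),'scene':np.array([.9,.8])}\ndef cal",1)
open('h.py','w').write(s)
E
python3 fit.py
python3 - <<'E'
from h import *
a=cv2.imread('pics/top0.png')[:,:,::-1];b=cv2.imread('pics/scene1.png')[:,:,::-1]
import fit
p=fit.r.x
def draw(im,n):
    im=np.ascontiguousarray(im)
    big=cv2.resize(im,None,fx=5,fy=5,interpolation=cv2.INTER_CUBIC)
    def L(pts,c,cl=True):
        q=proj(n,fit.W(p,pts));cv2.polylines(big,[np.int32((q+.5)*5-.5)],cl,c,1)
    sq=lambda x0,x1,y0,y1,z:[(x0,y0,z),(x1,y0,z),(x1,y1,z),(x0,y1,z)]
    L(sq(-130,130,-130,130,28),(255,0,0));L(sq(-130,130,-130,130,0),(255,0,0));L(sq(-41,130,-130,130,136),(0,255,0));L(sq(-43,67,-67,67,146),(255,0,255))
    for k in range(3):
        t=np.pi-k*np.pi/3;c=np.array([90*np.cos(t),90*np.sin(t)])
        L([(c[0]+39.3*np.cos(t+np.pi/6+j*np.pi/3),c[1]+39.3*np.sin(t+np.pi/6+j*np.pi/3),70) for j in range(6)],(255,255,0))
        L([(c[0]+39.3*np.cos(t+np.pi/6+j*np.pi/3),c[1]+39.3*np.sin(t+np.pi/6+j*np.pi/3),40) for j in range(6)],(255,255,0))
    for z,r in((208,17),(215,17),(182,12)):L([(r*np.cos(j/3),-50+r*np.sin(j/3),z) for j in range(19)],(0,255,255))
    for k in range(4):
        t=-np.pi/2+k*np.pi/3
        cx,cy=50*np.cos(t),50*np.sin(t);L(sq(cx-5,cx+5,cy-5,cy+5,146),(255,0,0))
    return big
A=draw(a,'top');Bi=draw(b,'scene')
cv2.imwrite('pics/oa.png',A[220*5:330*5,215*5:310*5,::-1]);cv2.imwrite('pics/ob.png',Bi[200*5:290*5,215*5:330*5,::-1])
E
```

```text
[ 0.54006113  0.06588116 -0.10618603] -6.0840115917663
[[-0.7, -0.2], [0.2, -1.9], [-0.4, 1.1], [2.4, -0.1], [-0.3, -0.6], [1.5, 1.1], [-2.1, 1.1], [0.1, 0.2], [0.4, -1.2], [0.1, -0.8]]
[[0.2, -0.2], [-0.9, -1.0], [0.9, 0.0], [-1.4, 1.2], [-2.9, -0.4], [0.9, -1.1], [0.4, 0.0], [-0.1, 1.4]]
at_z
[ 0.54006113  0.06588116 -0.10618603] -6.0840115917663
[[-0.7, -0.2], [0.2, -1.9], [-0.4, 1.1], [2.4, -0.1], [-0.3, -0.6], [1.5, 1.1], [-2.1, 1.1], [0.1, 0.2], [0.4, -1.2], [0.1, -0.8]]
[[0.2, -0.2], [-0.9, -1.0], [0.9, 0.0], [-1.4, 1.2], [-2.9, -0.4], [0.9, -1.1], [0.4, 0.0], [-0.1, 1.4]]
at_z
```

```bash
python3 - <<'E'
s=open('fit.py').read()
a=s.index('top=[');b=s.index('def W')
s=s[:a]+'''top=[((234.8,324),(-130,130,28)),((306.6,309),(-130,-130,28)),
((241,255),(67,67,146)),((244,280),(-43,67,146)),((286.6,273),(-43,-67,146)),((276.4,253.6),(0,-50,214)),((268.2,301.5),(-90,0,70)),((244.2,294),(-45,78,70)),((221.4,244.6),(130,130,136)),((292.6,234),(130,-130,136))]
sc=[((277,278),(-130,-130,28)),((227.4,260),(-130,130,28)),((317.4,254.4),(130,-130,28)),((282.6,215.5),(0,-50,211)),((318,231),(130,-130,136)),((268.6,215),(130,130,136))]
'''+s[b:]
open('fit.py','w').write(s)
E
python3 fit.py
python3 - <<'E'
from h import *
a=cv2.imread('pics/top0.png')[:,:,::-1];zoom(a,225,220,310,325,7,'pics/a2.png')
zoom(a,225,280,310,330,9,'pics/a3.png')
E
```

```text
[ 0.53867186  0.06621461 -0.1040799 ] -5.963338867311628
[[-0.7, -0.6], [1.2, 0.3], [-0.3, -0.2], [1.6, 1.5], [-2.1, 1.4], [0.1, 0.5], [0.5, -0.9], [0.1, -0.4], [-0.8, 0.2], [0.1, -1.7]]
[[0.0, -0.1], [-1.2, -0.9], [0.6, 0.1], [-0.4, 1.5], [0.6, -1.1], [0.1, 0.1]]
at_z
```

Run:
```python
from tri import *
print(at_z('top',(268.2,301.5),.07),proj('scene',[[.449,.0756,.07],[.446,.0756,.07]]))
rel([[.444,-.204,.17],[.4475,.0755,.17]],84)
```

```text
[[0.4463331  0.07800985 0.07      ]] [[257.49673617 254.808617  ]
 [257.04048346 255.08930989]]
t 6.97 pos [ 0.4439 -0.204   0.0456] yaw 45.1 J [-38.  38. 109.   0.  34. -83.] F [ 1.6  1.1 -0. ] op 0.602 tilt 0.6
   [-1.000e-02 -1.200e-01 -1.244e+01] -38.9
   [ 20.04 -19.61 -12.25] -38.9
```

Request:
{"method": "arm_command", "body": {"plan": [{"claw": 0.4,"dx": 0,"dy": 0,"dz": -3,"twist": 0},{"claw": 0.4,"dx": 0,"dy": 0,"dz": -7,"twist": 0},{"claw": 0.4,"dx": 0,"dy": 0,"dz": -10.5,"twist": 0},{"claw": 0.4,"dx": 2,"dy": -2,"dz": -12.3,"twist": -6},{"claw": 0.4,"dx": 4.5,"dy": -4.5,"dz": -12.3,"twist": -12},{"claw": 0.4,"dx": 7,"dy": -7,"dz": -12.3,"twist": -18},{"claw": 0.4,"dx": 9.5,"dy": -9.3,"dz": -12.3,"twist": -24},{"claw": 0.4,"dx": 12,"dy": -11.8,"dz": -12.3,"twist": -30}]}}

```text
time_s: 7.63
position: [0.4452, -0.0353, 0.1696]
tcp_rot: [[0.253, 0.967, -0.009], [0.967, -0.253, 0.007], [0.004, -0.01, -1.0]]
force: [0.5, 0.4, -2.7]
opening: 0.602
```

Run:
```python
from tri import *
rel([[.4475,.0755,.17]],84)
```

```text
t 7.63 pos [ 0.4452 -0.0353  0.1696] yaw 75.3 J [-19.  22. 110.   0.  49. -95.] F [ 0.5  0.4 -2.7] op 0.602 tilt 0.64
   [10.78 -2.58  0.03] -8.7
```

Request:
{"method": "arm_command", "body": {"plan": [{"claw": 0.4,"dx": 3,"dy": -0.7,"dz": 0,"twist": -4},{"claw": 0.4,"dx": 6,"dy": -1.4,"dz": 0,"twist": -8.7},{"claw": 0.4,"dx": 8.5,"dy": -2,"dz": 0,"twist": -8.7},{"claw": 0.4,"dx": 10.8,"dy": -2.6,"dz": 0,"twist": -8.7},{"claw": 0.4,"dx": 10.8,"dy": -2.6,"dz": 0,"twist": -8.7},{"claw": 0.4,"dx": 10.8,"dy": -2.6,"dz": 2,"twist": -8.7},{"claw": 0.4,"dx": 10.8,"dy": -2.6,"dz": 4,"twist": -8.7},{"claw": 0.4,"dx": 10.8,"dy": -2.6,"dz": 4,"twist": -8.7}]}}

```text
time_s: 8.3
position: [0.444, 0.0759, 0.1276]
tcp_rot: [[0.104, 0.994, -0.017], [0.995, -0.104, 0.007], [0.005, -0.017, -1.0]]
force: [-1.6, -0.4, -3.2]
opening: 0.601
```

Run:
```python
from tri import *
from rig import bot
im=bot.capture('scene');zoom(im,215,190,335,280,6,'pics/c.png')
im=bot.capture('top');zoom(im,215,220,315,330,6,'pics/d.png')
rel([[.4475,.0755,.086]],84)
```

```text
t 8.4 pos [0.4459 0.0756 0.1298] yaw 84.0 J [ -5.  26. 111.   0.  43. -89.] F [ 0.  -0.2 -2.9] op 0.601 tilt 0.8
   [-0.02  0.21  4.37] 0.0
```

Run:
```python
from tri import *
for p in [[.4459,.0756,.166],[.4459,.0756,.084],[.4459,.0756,.07],[.4459,.0756,.04],[.4559,.0756,.04],[.4459,.0656,.04]]:print(p,proj('scene',p),proj('top',p))
```

```text
[0.4459, 0.0756, 0.166] [[256.4113747  232.11513598]] [[267.4769252  287.65973333]]
[0.4459, 0.0756, 0.084] [[256.93713443 251.79939059]] [[268.70462653 299.47640068]]
[0.4459, 0.0756, 0.07] [[257.02525725 255.09867726]] [[268.90600053 301.41463229]]
[0.4459, 0.0756, 0.04] [[257.21251859 262.10967436]] [[269.32984157 305.49411682]]
[0.4559, 0.0756, 0.04] [[258.7201905  261.15550895]] [[268.54090598 303.08528682]]
[0.4459, 0.0656, 0.04] [[259.33403044 262.71385602]] [[272.07878604 304.70904354]]
```

Request:
{"method": "arm_command", "body": {"plan": [{"claw": 0.4,"dx": 0,"dy": 0.15,"dz": 0.5,"twist": 0},{"claw": 0.4,"dx": 0,"dy": 0.15,"dz": 1.2,"twist": 0},{"claw": 0.4,"dx": 0,"dy": 0.15,"dz": 1.9,"twist": 0},{"claw": 0.4,"dx": 0,"dy": 0.15,"dz": 2.4,"twist": 0},{"claw": 0.4,"dx": 0,"dy": 0.15,"dz": 2.4,"twist": 0}]}}

```text
time_s: 8.82
position: [0.447, 0.0756, 0.1051]
tcp_rot: [[0.105, 0.994, -0.013], [0.994, -0.105, 0.007], [0.005, -0.014, -1.0]]
force: [-0.4, 1.3, -3.0]
opening: 0.601
```

Request:
{"method": "arm_command", "body": {"plan": [{"claw": 0.4,"dx": 0,"dy": 0.05,"dz": 0.6,"twist": 0},{"claw": 0.4,"dx": 0,"dy": 0.05,"dz": 1.2,"twist": 0},{"claw": 0.4,"dx": 0,"dy": 0.05,"dz": 1.7,"twist": 0},{"claw": 0.4,"dx": 0,"dy": 0.05,"dz": 1.9,"twist": 0},{"claw": 0.4,"dx": 0,"dy": 0.05,"dz": 1.9,"twist": 0}]}}

```text
time_s: 9.23
position: [0.4473, 0.0755, 0.0856]
tcp_rot: [[0.105, 0.994, -0.013], [0.995, -0.104, 0.007], [0.005, -0.014, -1.0]]
force: [0.6, -0.8, -2.8]
opening: 0.602
```

Request:
{"method": "arm_command", "body": {"plan": [{"claw": 0.75,"dx": 0,"dy": 0,"dz": 0,"twist": 0},{"claw": 0.75,"dx": 0,"dy": 0,"dz": 0,"twist": 0},{"claw": 0.75,"dx": 0,"dy": 0,"dz": 0,"twist": 0},{"claw": 0.75,"dx": 0,"dy": 0,"dz": 0,"twist": 0},{"claw": 0.75,"dx": 0,"dy": 0,"dz": -3,"twist": 0},{"claw": 0.75,"dx": 0,"dy": 0,"dz": -7,"twist": 0},{"claw": 0.6,"dx": 0,"dy": 0,"dz": -11,"twist": 0},{"claw": 0.6,"dx": 0,"dy": 0,"dz": -15,"twist": 0}]}}

```text
time_s: 9.9
position: [0.4484, 0.0746, 0.2373]
tcp_rot: [[0.105, 0.994, -0.015], [0.995, -0.105, 0.007], [0.005, -0.015, -1.0]]
force: [1.4, -0.4, -0.6]
opening: 0.664
```

Run:
```python
from tri import *
from rig import bot
im=bot.capture('scene');zoom(im,215,190,335,280,6,'pics/c.png')
im=bot.capture('top');zoom(im,215,220,315,330,6,'pics/d.png')
import fit
k=fit.W(fit.r.x,[(0,-50,0)])[0];print(k,proj('top',[k[0],k[1],.215]),proj('scene',[k[0],k[1],.215]))
rel([[k[0],k[1],.25]],84)
```

```text
[ 0.53867186  0.06621461 -0.1040799 ] -5.963338867311628
[[-0.7, -0.6], [1.2, 0.3], [-0.3, -0.2], [1.6, 1.5], [-2.1, 1.4], [0.1, 0.5], [0.5, -0.9], [0.1, -0.4], [-0.8, 0.2], [0.1, -1.7]]
[[0.0, -0.1], [-1.2, -0.9], [0.6, 0.1], [-0.4, 1.5], [0.6, -1.1], [0.1, 0.1]]
at_z
[0.53347725 0.01648518 0.        ] [[276.53605615 253.97236511]] [[282.20213274 216.05619428]]
t 10.0 pos [0.4536 0.0743 0.2418] yaw 84.0 J [ -5.  16. 104.   0.  60. -89.] F [-0.1 -0.2  0. ] op 0.625 tilt 0.31
   [-4.91  8.55 -0.84] 0.0
```

Request:
{"method": "arm_command", "body": {"plan": [{"claw": 0.6,"dx": 0,"dy": 0,"dz": -2,"twist": 7},{"claw": 0.6,"dx": -1,"dy": 2,"dz": -2,"twist": 14},{"claw": 0.6,"dx": -2,"dy": 4,"dz": -2,"twist": 21},{"claw": 0.6,"dx": -3,"dy": 6,"dz": -2,"twist": 28},{"claw": 0.6,"dx": -4,"dy": 7.5,"dz": -2,"twist": 35},{"claw": 0.6,"dx": -4.9,"dy": 8.5,"dz": -2,"twist": 42},{"claw": 0.6,"dx": -4.9,"dy": 8.5,"dz": -2,"twist": 49},{"claw": 0.6,"dx": -4.9,"dy": 8.5,"dz": -2,"twist": 56}]}}

```text
time_s: 10.67
position: [0.5329, 0.0159, 0.2606]
tcp_rot: [[0.886, 0.463, -0.001], [0.463, -0.886, 0.006], [0.002, -0.005, -1.0]]
force: [-0.3, 0.9, 0.4]
opening: 0.599
```

Request:
{"method": "arm_command", "body": {"plan": [{"claw": 0.6,"dx": 0,"dy": 0,"dz": 0,"twist": 34},{"claw": 0.6,"dx": 0,"dy": 0,"dz": 0,"twist": 34},{"claw": 0.6,"dx": 0,"dy": 0,"dz": 0,"twist": 34},{"claw": 0.6,"dx": 0,"dy": 0,"dz": 0,"twist": 34},{"claw": 0.6,"dx": 0,"dy": 0,"dz": 0,"twist": 34},{"claw": 0.6,"dx": 0,"dy": 0,"dz": 0,"twist": 34},{"claw": 0.6,"dx": 0,"dy": 0,"dz": 0,"twist": 34}]}}

```text
time_s: 11.25
position: [0.5323, 0.016, 0.2599]
tcp_rot: [[0.994, -0.109, -0.002], [-0.109, -0.994, 0.006], [-0.003, -0.005, -1.0]]
force: [0.5, 0.4, 0.7]
opening: 0.596
```

Run:
```python
from tri import *
from rig import bot
rel([[.5335,.0165,.23],[.5335,.0165,.176]],-6)
im=bot.capture('scene');zoom(im,245,170,325,230,9,'pics/c.png')
print(proj('scene',[[.5335,.0165,.26],[.5335,.0165,.195]]))
```

```text
t 11.25 pos [0.5323 0.016  0.2599] yaw -6.2 J [-10.  21.  93.   0.  67.  -4.] F [0.5 0.4 0.7] op 0.596 tilt 0.35
   [ 0.12 -0.05  2.99] -0.2
   [ 0.14 -0.02  8.39] -0.2
[[282.13437686 204.97421607]
 [282.23189513 220.91667787]]
```

Request:
{"method": "arm_command", "body": {"plan": [{"claw": 0.6,"dx": 0.12,"dy": 0,"dz": 1.5,"twist": 0},{"claw": 0.6,"dx": 0.12,"dy": 0,"dz": 3,"twist": 0},{"claw": 0.6,"dx": 0.12,"dy": 0,"dz": 5,"twist": 0},{"claw": 0.6,"dx": 0.12,"dy": 0,"dz": 7,"twist": 0},{"claw": 0.6,"dx": 0.14,"dy": 0,"dz": 8.3,"twist": 0},{"claw": 0.6,"dx": 0.14,"dy": 0,"dz": 8.3,"twist": 0}]}}

```text
time_s: 11.8
position: [0.5313, 0.0166, 0.1742]
tcp_rot: [[0.994, -0.107, -0.008], [-0.107, -0.994, 0.007], [-0.009, -0.006, -1.0]]
force: [-0.3, -0.5, 0.4]
opening: 0.599
```

Request:
{"method": "arm_command", "body": {"plan": [{"claw": 0.3,"dx": 0,"dy": 0,"dz": 0,"twist": 0},{"claw": 0.2,"dx": 0,"dy": 0,"dz": 0,"twist": 0},{"claw": 0.2,"dx": 0,"dy": 0,"dz": 0,"twist": 0},{"claw": 0.2,"dx": 0,"dy": 0,"dz": 0,"twist": 0},{"claw": 0.2,"dx": 0,"dy": 0,"dz": 0,"twist": 0},{"claw": 0.2,"dx": 0,"dy": 0,"dz": 0,"twist": 0},{"claw": 0.2,"dx": 0,"dy": 0,"dz": 0,"twist": 0},{"claw": 0.2,"dx": 0,"dy": 0,"dz": 0,"twist": 0}]}}

```text
time_s: 12.47
position: [0.5348, 0.0158, 0.1753]
tcp_rot: [[0.994, -0.107, -0.001], [-0.107, -0.994, 0.005], [-0.001, -0.005, -1.0]]
force: [6.7, -1.5, -5.2]
opening: 0.368
```

Run:
```python
from tri import *
from rig import bot
rel([[.5335,.0165,.23],[.5335,.0165,.176]],-6)
im=bot.capture('scene');zoom(im,245,180,325,240,9,'pics/c.png')
```

```text
t 12.47 pos [0.5348 0.0158 0.1753] yaw -6.2 J [-10.  27.  98.   0.  55.  -4.] F [ 6.7 -1.5 -5.2] op 0.368 tilt 0.31
   [-0.14 -0.09 -5.47] -0.2
   [-0.14 -0.06 -0.07] -0.2
```

Request:
{"method": "arm_command", "body": {"plan": [{"claw": 0.15,"dx": 0,"dy": 0,"dz": 0,"twist": 0},{"claw": 0.15,"dx": 0,"dy": 0,"dz": 0,"twist": 0},{"claw": 0.15,"dx": 0,"dy": 0,"dz": 0,"twist": 0},{"claw": 0.15,"dx": 0,"dy": 0,"dz": 0,"twist": 0},{"claw": 0.15,"dx": 0,"dy": 0,"dz": 0,"twist": 0},{"claw": 0.15,"dx": 0,"dy": 0,"dz": 0,"twist": 0}]}}

```text
time_s: 13.02
position: [0.535, 0.0157, 0.1753]
tcp_rot: [[0.994, -0.107, 0.0], [-0.107, -0.994, 0.005], [-0.001, -0.005, -1.0]]
force: [3.4, -0.5, -6.3]
opening: 0.369
```

Request:
{"method": "arm_command", "body": {"plan": [{"claw": 0.15,"dx": 0,"dy": 0,"dz": -0.3,"twist": 0},{"claw": 0.15,"dx": 0,"dy": 0,"dz": -0.6,"twist": 0},{"claw": 0.15,"dx": 0,"dy": 0,"dz": -0.9,"twist": 0},{"claw": 0.15,"dx": 0,"dy": 0,"dz": -1.2,"twist": 0},{"claw": 0.15,"dx": 0,"dy": 0,"dz": -1.3,"twist": 0},{"claw": 0.15,"dx": 0,"dy": 0,"dz": -1.3,"twist": 0}]}}

```text
time_s: 13.52
position: [0.5346, 0.0158, 0.1885]
tcp_rot: [[0.994, -0.108, -0.001], [-0.108, -0.994, 0.005], [-0.001, -0.005, -1.0]]
force: [3.0, -0.4, -9.0]
opening: 0.368
```

Run:
```python
from tri import *
from rig import bot
rel([[.5335,.0165,.23],[.5335,.0165,.176]],-6)
im=bot.capture('scene');zoom(im,245,180,325,240,9,'pics/c.png')
```

```text
t 13.52 pos [0.5346 0.0158 0.1885] yaw -6.2 J [-10.  26.  97.   0.  57.  -4.] F [ 3.  -0.4 -9. ] op 0.368 tilt 0.31
   [-0.12 -0.08 -4.15] -0.2
   [-0.12 -0.05  1.25] -0.2
```

```bash
cat > arc.py <<'E'
from tri import *
from rig import bot
def arc(a0,fs,yaw=-6.0,r=.05):
    s=bot.read_state();p=s['position'];R=s['tcp_rot']
    for f in fs:
        t0=np.radians(yaw-90+a0);t=np.radians(yaw-90+f)
        d=r*np.array([np.cos(t)-np.cos(t0),np.sin(t)-np.sin(t0),0])
        print(f,(d@R*100).round(2))
E
python3 -c "
from arc import *
arc(0,[5,15,25,35,45,53,60])"
```

```text
5 [ 0.44 -0.02 -0.  ]
15 [ 1.29 -0.17 -0.  ]
25 [ 2.11 -0.47 -0.  ]
35 [ 2.87 -0.91  0.  ]
45 [ 3.53 -1.47  0.  ]
53 [ 3.99 -2.    0.01]
60 [ 4.32 -2.51  0.01]
```

Request:
{"method": "arm_command", "body": {"plan": [{"claw": 0.15,"dx": 0.44,"dy": -0.02,"dz": 0,"twist": 0},{"claw": 0.15,"dx": 1.29,"dy": -0.17,"dz": 0,"twist": 0},{"claw": 0.15,"dx": 2.11,"dy": -0.47,"dz": 0,"twist": 0},{"claw": 0.15,"dx": 2.87,"dy": -0.91,"dz": 0,"twist": 0},{"claw": 0.15,"dx": 3.53,"dy": -1.47,"dz": 0,"twist": 0},{"claw": 0.15,"dx": 4.0,"dy": -2.0,"dz": 0,"twist": 0},{"claw": 0.15,"dx": 4.33,"dy": -2.5,"dz": 0,"twist": 0},{"claw": 0.15,"dx": 4.33,"dy": -2.5,"dz": 0,"twist": 0}]}}

```text
time_s: 14.23
position: [0.5774, 0.0351, 0.1868]
tcp_rot: [[0.994, -0.105, -0.009], [-0.105, -0.995, 0.003], [-0.01, -0.002, -1.0]]
force: [-3.4, -3.9, -8.7]
opening: 0.358
```

Run:
```python
from arc import *
s=bot.read_state();print(s['position'],s['force'],s['opening'], s['position'][:2]-[.5346,.0158])
arc(0,[60])
im=bot.capture('scene');zoom(im,215,190,335,280,6,'pics/c.png')
im=bot.capture('top');zoom(im,215,220,315,330,6,'pics/d.png')
```

```text
[0.57736265 0.03511041 0.18680457] [-3.43631397 -3.94459634 -8.685597  ] 0.3575736439648496 [0.04276265 0.01931041]
60 [ 4.33 -2.5  -0.04]
```

Request:
{"method": "arm_command", "body": {"plan": [{"claw": 0.15,"dx": 0.28,"dy": -0.15,"dz": -0.1,"twist": 0},{"claw": 0.15,"dx": 0.28,"dy": -0.15,"dz": -0.1,"twist": 0},{"claw": 0.15,"dx": 0.28,"dy": -0.15,"dz": -0.1,"twist": 0}]}}

```text
time_s: 14.58
position: [0.5774, 0.0352, 0.1867]
tcp_rot: [[0.995, -0.103, -0.016], [-0.103, -0.995, 0.001], [-0.016, 0.001, -1.0]]
force: [-4.5, -4.5, -9.4]
opening: 0.36
```

Request:
{"method": "arm_command", "body": {"plan": [{"claw": 0.15,"dx": 0.4,"dy": -0.6,"dz": -0.1,"twist": 0},{"claw": 0.15,"dx": 0.4,"dy": -0.6,"dz": -0.1,"twist": 0},{"claw": 0.15,"dx": 0.4,"dy": -0.6,"dz": -0.1,"twist": 0}]}}

```text
time_s: 14.83
position: [0.5801, 0.0398, 0.1867]
tcp_rot: [[0.995, -0.102, -0.022], [-0.102, -0.995, -0.001], [-0.021, 0.003, -1.0]]
force: [-2.5, -4.8, -8.7]
opening: 0.358
```

Run:
```python
from arc import *
s=bot.read_state();print(s['position'],s['force'],s['opening'], s['position'][:2]-[.5346,.0158]);print(s['joint_positions'],s['tau'])
im=bot.capture('scene');zoom(im,255,190,315,235,12,'pics/c.png')
```

```text
[0.58010059 0.03977334 0.18668898] [-2.51911572 -4.80430485 -8.70200531] 0.35774848735314113 [0.04550059 0.02397334]
[-6.97095275 29.84997044 89.63418285 -0.23769116 61.73422786 -1.02352603] [  2.57807493 -47.15157151 -19.4848913    1.36813492  -0.56846146
   0.21283784]
```

Request:
{"method": "arm_command", "body": {"plan": [{"claw": 0.15,"dx": 0,"dy": 0,"dz": 0.4,"twist": 0},{"claw": 0.15,"dx": 0,"dy": 0,"dz": 0.7,"twist": 0},{"claw": 0.15,"dx": 0,"dy": 0,"dz": 0.7,"twist": 0}]}}

```text
time_s: 15.13
position: [0.5809, 0.0403, 0.1799]
tcp_rot: [[0.995, -0.101, -0.019], [-0.101, -0.995, 0.0], [-0.019, 0.002, -1.0]]
force: [3.3, 0.9, -11.6]
opening: 0.362
```

Request:
{"method": "arm_command", "body": {"plan": [{"claw": 0.15,"dx": 0,"dy": 0,"dz": 0.3,"twist": 0},{"claw": 0.15,"dx": 0,"dy": 0,"dz": 0.5,"twist": 0},{"claw": 0.15,"dx": 0,"dy": 0,"dz": 0.5,"twist": 0}]}}

```text
time_s: 15.38
position: [0.5816, 0.0407, 0.1784]
tcp_rot: [[0.995, -0.099, -0.016], [-0.099, -0.995, -0.0], [-0.016, 0.002, -1.0]]
force: [-5.3, 0.3, 12.9]
opening: 0.36
```

Run:
```python
from arc import *
im=bot.capture('scene');zoom(im,255,190,315,235,12,'pics/c.png')
rel([.58,.04,.175])
```

```text
t 15.43 pos [0.5816 0.0407 0.1784] yaw -5.7 J [-7. 30. 90. -0. 60. -1.] F [-4.8  0.5 13.2] op 0.361 tilt 0.9
   [-0.15  0.09  0.34] None
```

Run:
```python
from arc import *
im=bot.capture('top');zoom(im,215,220,315,320,8,'pics/d.png')
im=bot.capture('scene');zoom(im,235,220,295,275,10,'pics/c.png')
import fit
ax=np.array([.5392,.0658]);yaw=np.radians(-6)
for f in(55,60,65):
    t=yaw+np.pi+np.radians(f);p=[ax[0]+.09*np.cos(t),ax[1]+.09*np.sin(t),.122];q=[*p[:2],.07];t-=np.pi/3;h=[ax[0]+.09*np.cos(t),ax[1]+.09*np.sin(t),.07]
    print(f,proj('top',[p,q,h]).round(1).tolist(),proj('scene',[p,q,h]).round(1).tolist())
```

```text
[ 0.53867186  0.06621461 -0.1040799 ] -5.963338867311628
[[-0.7, -0.6], [1.2, 0.3], [-0.3, -0.2], [1.6, 1.5], [-2.1, 1.4], [0.1, 0.5], [0.5, -0.9], [0.1, -0.4], [-0.8, 0.2], [0.1, -1.7]]
[[0.0, -0.1], [-1.2, -0.9], [0.6, 0.1], [-0.4, 1.5], [0.6, -1.1], [0.1, 0.1]]
at_z
55 [[287.2, 279.7], [287.5, 287.2], [266.5, 300.8]] [[278.7, 244.1], [278.9, 256.5], [256.2, 254.2]]
60 [[288.0, 277.8], [288.3, 285.3], [268.7, 300.5]] [[280.7, 243.9], [280.8, 256.2], [257.7, 254.8]]
65 [[288.7, 275.9], [289.0, 283.5], [270.9, 300.0]] [[282.6, 243.5], [282.7, 255.8], [259.3, 255.3]]
```

Request:
{"method": "arm_command", "body": {"plan": [{"claw": 0.15,"dx": 0.05,"dy": -0.1,"dz": 0.1,"twist": 0},{"claw": 0.15,"dx": 0.1,"dy": -0.2,"dz": 0.1,"twist": 0},{"claw": 0.15,"dx": 0.15,"dy": -0.3,"dz": 0.1,"twist": 0},{"claw": 0.15,"dx": 0.2,"dy": -0.4,"dz": 0.1,"twist": 0},{"claw": 0.15,"dx": 0.25,"dy": -0.5,"dz": 0.1,"twist": 0}]}}

```text
time_s: 15.95
position: [0.5823, 0.0422, 0.1785]
tcp_rot: [[0.995, -0.096, -0.021], [-0.096, -0.995, -0.007], [-0.02, 0.009, -1.0]]
force: [-6.4, -5.8, 5.3]
opening: 0.363
```

Request:
{"method": "arm_command", "body": {"plan": [{"claw": 0.15,"dx": 0.15,"dy": -0.3,"dz": 0.15,"twist": 0},{"claw": 0.15,"dx": 0.25,"dy": -0.5,"dz": 0.15,"twist": 0},{"claw": 0.15,"dx": 0.3,"dy": -0.6,"dz": 0.15,"twist": 0},{"claw": 0.15,"dx": 0.3,"dy": -0.6,"dz": 0.15,"twist": 0}]}}

```text
time_s: 16.28
position: [0.5836, 0.0447, 0.1785]
tcp_rot: [[0.995, -0.094, -0.026], [-0.095, -0.995, -0.014], [-0.024, 0.016, -1.0]]
force: [-9.4, -10.0, 7.5]
opening: 0.36
```

Request:
{"method": "arm_command", "body": {"plan": [{"claw": 0.6,"dx": 0,"dy": 0,"dz": 0,"twist": 0},{"claw": 0.6,"dx": 0,"dy": 0,"dz": 0,"twist": 0},{"claw": 0.6,"dx": 0,"dy": 0,"dz": 0,"twist": 0},{"claw": 0.6,"dx": 0,"dy": 0,"dz": 0,"twist": 0},{"claw": 0.6,"dx": 0,"dy": 0,"dz": -2,"twist": 0},{"claw": 0.6,"dx": 0,"dy": 0,"dz": -5,"twist": 0},{"claw": 0.6,"dx": 0,"dy": 0,"dz": -8,"twist": 0},{"claw": 0.6,"dx": 0,"dy": 0,"dz": -8,"twist": 0}]}}

```text
time_s: 16.95
position: [0.5904, 0.0461, 0.2648]
tcp_rot: [[0.995, -0.094, -0.012], [-0.094, -0.995, -0.015], [-0.01, 0.016, -1.0]]
force: [0.6, -0.5, -0.1]
opening: 0.596
```

Run:
```python
from arc import *
rel([.58,.04,.25],54)
im=bot.capture('scene');cv2.imwrite('pics/s9.png',im[:,:,::-1]);zoom(im,235,190,315,250,10,'pics/c.png')
im=bot.capture('top');zoom(im,215,220,315,320,8,'pics/d.png')
ax=np.array([.5392,.0658])
for f in(55,60,65):
    t=np.radians(-96+f);p=[ax[0]+.05*np.cos(t),ax[1]+.05*np.sin(t)]
    for z in(.215,.223):print(f,z,proj('scene',[[*p,z],[*p,z-.007]]).round(1).tolist(),proj('top',[*p,z]).round(1).tolist())
```

```text
t 16.95 pos [0.5904 0.0461 0.2648] yaw -5.4 J [-6. 25. 84. -1. 72. -0.] F [ 0.6 -0.5 -0.1] op 0.596 tilt 1.07
   [-0.96  0.69  1.5 ] -59.4
55 0.215 [[284.8, 211.8], [284.8, 213.5]] [[268.2, 245.0]]
55 0.223 [[284.8, 209.9], [284.8, 211.6]] [[268.1, 243.6]]
60 0.215 [[284.4, 211.5], [284.4, 213.1]] [[267.0, 244.6]]
60 0.223 [[284.4, 209.5], [284.4, 211.2]] [[266.9, 243.3]]
65 0.215 [[284.0, 211.1], [284.0, 212.8]] [[265.8, 244.3]]
65 0.223 [[284.0, 209.2], [284.0, 210.9]] [[265.7, 243.0]]
```

```bash
cat > ang.py <<'E'
from arc import *
def ang(im,ref=None):
    ref=cv2.imread('pics/scene1.png') if ref is None else ref
    g0=cv2.cvtColor(ref,cv2.COLOR_BGR2GRAY).astype(np.float32);g1=cv2.cvtColor(im,cv2.COLOR_BGR2GRAY).astype(np.float32)
    out=[]
    # black hex front seat lower part
    x0,x1,y0,y1=246,272,248,268
    best=[]
    for s in np.arange(-4,4.01,.1):
        M=np.float32([[1,0,s],[0,1,.18*s]])
        w=cv2.warpAffine(g0,M,(640,480))   # ref shifted by +s
        best.append((float(np.mean(np.abs(w[y0:y1,x0:x1]-g1[y0:y1,x0:x1]))),round(s,2)))
    best.sort();return best[:3]
E
python3 - <<'E'
from ang import *
print(ang(cv2.imread('pics/s9.png')))
E
```

```text
[(10.860595703125, np.float64(0.4)), (10.965354919433594, np.float64(0.5)), (11.012042045593262, np.float64(0.3))]
```

```bash
python3 - <<'E'
import cv2,numpy as np
for i,(f,x,y) in enumerate([('pics/s9.png',274,200),('pics/scene1.png',270,205)]):
    a=cv2.imread(f)[y:y+35,x:x+24].astype(float)
    a=np.clip(a*3,0,255).astype(np.uint8)
    cv2.imwrite(f'pics/e{i}.png',cv2.resize(a,None,fx=14,fy=14,interpolation=cv2.INTER_NEAREST))
a=np.hstack([cv2.imread('pics/e0.png'),cv2.imread('pics/e1.png')]);cv2.imwrite('pics/e.png',a)
E
python3 - <<'E'
from arc import *
rel([[.463,-.284,.26],[.463,-.284,.15]],45)
E
```

```text
t 17.05 pos [0.5871 0.0462 0.26  ] yaw -5.4 J [-6. 26. 84. -1. 72. -0.] F [ 0.9  0.1 -1. ] op 0.596 tilt 1.45
   [-9.24 34.04  0.73] -50.4
   [-9.02 33.86 11.72] -50.4
```

Request:
{"method": "arm_command", "body": {"plan": [{"claw": 0.9,"dx": 0,"dy": 0,"dz": 0,"twist": 0},{"claw": 0.9,"dx": -9.2,"dy": 34,"dz": 0,"twist": -50},{"claw": 0.9,"dx": -9.2,"dy": 34,"dz": 0,"twist": -50},{"claw": 0.9,"dx": -9.2,"dy": 34,"dz": 0,"twist": -50},{"claw": 0.9,"dx": -9.2,"dy": 34,"dz": 0,"twist": -50},{"claw": 0.9,"dx": -9.2,"dy": 34,"dz": 0,"twist": -50},{"claw": 0.9,"dx": -9.2,"dy": 34,"dz": 0,"twist": -50},{"claw": 0.9,"dx": -9.2,"dy": 34,"dz": 0,"twist": -50}]}}

```text
time_s: 17.72
position: [0.4923, -0.2051, 0.264]
tcp_rot: [[0.756, 0.654, -0.023], [0.654, -0.757, -0.012], [-0.025, -0.006, -1.0]]
force: [0.1, -0.4, -0.4]
opening: 0.897
```

Run:
```python
from arc import *
rel([[.463,-.284,.26],[.463,-.284,.15]],45)
```

```text
t 17.72 pos [ 0.4923 -0.2051  0.264 ] yaw 40.9 J [-34.  21.  92.  -1.  68. -74.] F [ 0.1 -0.4 -0.4] op 0.897 tilt 1.5
   [-7.36  4.06  0.56] -4.1
   [-7.08  4.12 11.56] -4.1
```

Request:
{"method": "arm_command", "body": {"plan": [{"claw": 0.9,"dx": -3.5,"dy": 2,"dz": 2,"twist": -4},{"claw": 0.9,"dx": -6.5,"dy": 3.7,"dz": 4,"twist": -4},{"claw": 0.9,"dx": -7.1,"dy": 4.1,"dz": 7,"twist": -4},{"claw": 0.9,"dx": -7.1,"dy": 4.1,"dz": 10.5,"twist": -4},{"claw": 0.9,"dx": -7.1,"dy": 4.1,"dz": 12,"twist": -4},{"claw": 0.9,"dx": -7.1,"dy": 4.1,"dz": 12,"twist": -4},{"claw": 0.9,"dx": -7.1,"dy": 4.1,"dz": 12,"twist": -4}]}}

```text
time_s: 18.3
position: [0.4617, -0.2832, 0.1439]
tcp_rot: [[0.709, 0.705, -0.026], [0.705, -0.709, -0.009], [-0.025, -0.012, -1.0]]
force: [1.0, -0.3, -0.3]
opening: 0.902
```

Run:
```python
from arc import *
im=bot.capture('scene');cv2.imwrite('pics/s10.png',im[:,:,::-1]);zoom(im,270,210,390,300,6,'pics/c.png')
print(ang(im[:,:,::-1]) if 0 else '')
rel([[.463,-.284,.15],[.463,-.284,.046]],45)
```

```text
t 18.35 pos [ 0.4628 -0.2839  0.1453] yaw 44.9 J [-43.  30.  98.  -2.  53. -86.] F [ 0.7 -0.8 -0.2] op 0.902 tilt 1.51
   [-0.01  0.02 -0.47] -0.1
   [0.25 0.11 9.93] -0.1
```

Run:
```python
from ang import *
im=cv2.imread('pics/s10.png');zoom(im[:,:,::-1],235,190,315,250,10,'pics/d.png')
print(ang(im))
```

```text
[(15.404289245605469, np.float64(0.3)), (15.4512357711792, np.float64(0.4)), (15.626712799072266, np.float64(0.5))]
```

Run:
```python
import cv2
a=cv2.imread('pics/scene1.png',0);b=cv2.imread('pics/s10.png',0)
print(a[208:232,281:285].T);print(b[204:228,282:287].T)
```

```text
[[ 24  60 118 110  41  43  41  37  30  26  14  16  10  17   1   9  62 110
   79  47  38  54  63  67]
 [ 22  60 115 113  35  40  40  38  35  32  16  12  16  23   6   9  42  97
   78  67  50  48  47  78]
 [ 24  26  66 102  35  25  31  32  41  26  12   1   4   3   4  26  92 147
   74  49  41  47  68 113]
 [ 24  21  53 110  43  32  37  36  31  19  10  29  55  40  44  95 194 254
  141  96 106 129 156 182]]
[[ 20  22  27  23  23  24  37  35  26  20  12   9  21  11  52 125 174  87
   56  60  55  98  73 155]
 [  9  15  25  31  32  29  35  42  30  23  15  11  12   8  17  48  99  74
   53  41  58  82  64 162]
 [ 27  27  26  23  31  33  40  38  34  15  11   3   3  13  13  51 108  87
   62  54  54  66  56 160]
 [ 31  28  24  27  24  28  33  40  35  14  17   0  17  10  26 110 189  85
   55  50  56  80  83 183]
 [ 30  22  12  24  26  26  36  34  22   5  21  36  59  40  72 168 254 169
  115 108 123 161 170 243]]
```

Request:
{"method": "arm_command", "body": {"plan": [{"claw": 0.9,"dx": 0.1,"dy": 0,"dz": 3,"twist": 0},{"claw": 0.9,"dx": 0.15,"dy": 0.05,"dz": 6,"twist": 0},{"claw": 0.9,"dx": 0.2,"dy": 0.1,"dz": 8.5,"twist": 0},{"claw": 0.9,"dx": 0.25,"dy": 0.1,"dz": 9.9,"twist": 0},{"claw": 0.9,"dx": 0.25,"dy": 0.1,"dz": 9.9,"twist": 0},{"claw": 0.4,"dx": 0.25,"dy": 0.1,"dz": 9.9,"twist": 0},{"claw": 0.4,"dx": 0.25,"dy": 0.1,"dz": 9.9,"twist": 0},{"claw": 0.4,"dx": 0.25,"dy": 0.1,"dz": 9.9,"twist": 0}]}}

```text
time_s: 19.02
position: [0.4642, -0.2848, 0.0482]
tcp_rot: [[0.708, 0.706, -0.021], [0.705, -0.709, -0.014], [-0.025, -0.005, -1.0]]
force: [0.7, 0.0, -0.0]
opening: 0.757
```

Request:
{"method": "arm_command", "body": {"plan": [{"claw": 0.4,"dx": 0,"dy": 0,"dz": 0,"twist": 0},{"claw": 0.4,"dx": 0,"dy": 0,"dz": 0,"twist": 0},{"claw": 0.4,"dx": 0,"dy": 0,"dz": 0,"twist": 0},{"claw": 0.4,"dx": 0,"dy": 0,"dz": 0,"twist": 0},{"claw": 0.4,"dx": 0,"dy": 0,"dz": 0,"twist": 0}]}}

```text
time_s: 19.43
position: [0.4654, -0.2854, 0.0497]
tcp_rot: [[0.709, 0.705, -0.018], [0.705, -0.709, -0.016], [-0.024, -0.001, -1.0]]
force: [1.1, 1.8, 6.6]
opening: 0.609
```

Run:
```python
from arc import *
rel([[.463,-.284,.17],[.448,.0755,.17]],84)
im=bot.capture('scene');zoom(im,300,210,390,300,6,'pics/c.png')
```

```text
t 19.43 pos [ 0.4654 -0.2854  0.0497] yaw 44.9 J [-42.  39. 101.  -2.  40. -86.] F [1.1 1.8 6.6] op 0.609 tilt 1.37
   [ -0.36  -0.28 -12.03] -39.1
   [ 23.92 -26.83 -12.57] -39.1
```

Run:
```python
from arc import *
rel([[.465,-.285,.175],[.4495,.0755,.175]],84)
```

```text
t 19.48 pos [ 0.4654 -0.2853  0.0496] yaw 44.9 J [-42.  39. 101.  -2.  40. -86.] F [1.6 2.2 7.1] op 0.605 tilt 1.37
   [ -0.3   -0.07 -12.53] -39.1
   [ 24.02 -26.72 -13.08] -39.1
```

Request:
{"method": "arm_command", "body": {"plan": [{"claw": 0.4,"dx": 0,"dy": 0,"dz": -0.5,"twist": 0},{"claw": 0.4,"dx": 0,"dy": 0,"dz": -3.5,"twist": 0},{"claw": 0.4,"dx": 0,"dy": 0,"dz": -7,"twist": 0},{"claw": 0.4,"dx": 0,"dy": 0,"dz": -10.5,"twist": 0},{"claw": 0.4,"dx": 2,"dy": -2.2,"dz": -12.5,"twist": -5},{"claw": 0.4,"dx": 4.5,"dy": -5,"dz": -12.5,"twist": -11},{"claw": 0.4,"dx": 7,"dy": -8,"dz": -12.5,"twist": -17},{"claw": 0.4,"dx": 9.5,"dy": -10.7,"dz": -12.5,"twist": -23}]}}

```text
time_s: 20.15
position: [0.4583, -0.1389, 0.1731]
tcp_rot: [[0.373, 0.928, -0.018], [0.927, -0.374, -0.016], [-0.021, -0.011, -1.0]]
force: [0.3, -0.4, -2.7]
opening: 0.605
```

Run:
```python
from arc import *
rel([[.4495,.0755,.175]],84)
```

```text
t 20.15 pos [ 0.4583 -0.1389  0.1731] yaw 68.1 J [-29.  24. 105.  -2.  52. -96.] F [ 0.3 -0.4 -2.7] op 0.605 tilt 1.38
   [19.56 -8.83 -0.51] -15.9
```

Request:
{"method": "arm_command", "body": {"plan": [{"claw": 0.4,"dx": 1.5,"dy": -0.7,"dz": -2.5,"twist": -5},{"claw": 0.4,"dx": 4.5,"dy": -2,"dz": -3,"twist": -10},{"claw": 0.4,"dx": 8,"dy": -3.6,"dz": -3,"twist": -15.9},{"claw": 0.4,"dx": 11.5,"dy": -5.2,"dz": -3,"twist": -15.9},{"claw": 0.4,"dx": 15,"dy": -6.8,"dz": -3,"twist": -15.9},{"claw": 0.4,"dx": 18,"dy": -8.1,"dz": -3,"twist": -15.9},{"claw": 0.4,"dx": 19.6,"dy": -8.8,"dz": -3,"twist": -15.9},{"claw": 0.4,"dx": 19.6,"dy": -8.8,"dz": -3,"twist": -15.9}]}}

```text
time_s: 20.82
position: [0.4488, 0.0794, 0.1999]
tcp_rot: [[0.1, 0.995, -0.02], [0.995, -0.101, -0.015], [-0.017, -0.018, -1.0]]
force: [-0.1, -0.7, -1.4]
opening: 0.607
```

Run:
```python
from arc import *
rel([[.4495,.0755,.13]],84)
im=bot.capture('scene');zoom(im,215,190,335,280,6,'pics/c.png')
```

```text
t 20.82 pos [0.4488 0.0794 0.1999] yaw 84.2 J [ -3.  20. 106.  -1.  55. -87.] F [-0.1 -0.7 -1.4] op 0.607 tilt 1.4
   [-0.27  0.23  6.99] 0.2
```

Run:
```python
from arc import *
rel([[.4505,.0735,.13],[.4505,.0735,.11],[.4505,.0735,.09]],84)
```

```text
t 20.87 pos [0.4495 0.0776 0.1999] yaw 84.2 J [ -4.  20. 106.  -1.  55. -87.] F [ 0.3 -0.2 -2.3] op 0.609 tilt 1.42
   [-0.27  0.26  6.99] 0.2
   [-0.24  0.3   8.99] 0.2
   [-0.2   0.33 10.99] 0.2
```

Request:
{"method": "arm_command", "body": {"plan": [{"claw": 0.4,"dx": -0.3,"dy": 0.2,"dz": 0,"twist": 0},{"claw": 0.4,"dx": -0.3,"dy": 0.2,"dz": 2.5,"twist": 0},{"claw": 0.4,"dx": -0.27,"dy": 0.26,"dz": 5,"twist": 0},{"claw": 0.4,"dx": -0.27,"dy": 0.26,"dz": 6.8,"twist": 0},{"claw": 0.4,"dx": -0.27,"dy": 0.26,"dz": 7,"twist": 0},{"claw": 0.4,"dx": -0.25,"dy": 0.28,"dz": 8,"twist": 0},{"claw": 0.4,"dx": -0.24,"dy": 0.3,"dz": 9,"twist": 0},{"claw": 0.4,"dx": -0.24,"dy": 0.3,"dz": 9,"twist": 0}]}}

```text
time_s: 21.53
position: [0.4503, 0.0722, 0.1093]
tcp_rot: [[0.102, 0.995, -0.021], [0.995, -0.103, -0.016], [-0.018, -0.019, -1.0]]
force: [-0.3, 0.5, -2.1]
opening: 0.606
```

Run:
```python
from arc import *
rel([[.4505,.0735,.11],[.4505,.0735,.089]],84)
im=bot.capture('scene');zoom(im,215,190,335,280,6,'pics/c.png')
```

```text
t 21.53 pos [0.4503 0.0722 0.1093] yaw 84.1 J [ -4.  29. 111.  -2.  41. -87.] F [-0.3  0.5 -2.1] op 0.606 tilt 1.52
   [ 0.13  0.   -0.07] 0.1
   [0.17 0.04 2.03] 0.1
```

Tin is in the well mouth (bottom ≈ 0.06 m), no contact. Lower, release, rise.

Request:
{"method": "arm_command", "body": {"plan": [{"claw": 0.4,"dx": 0.1,"dy": 0.0,"dz": 0.7,"twist": 0},{"claw": 0.4,"dx": 0.1,"dy": 0.0,"dz": 1.4,"twist": 0},{"claw": 0.4,"dx": 0.1,"dy": 0.0,"dz": 1.9,"twist": 0},{"claw": 0.4,"dx": 0.1,"dy": 0.0,"dz": 1.95,"twist": 0},{"claw": 0.4,"dx": 0.1,"dy": 0.0,"dz": 1.95,"twist": 0}]}}

```text
time_s: 22.0
position: [0.4502, 0.0731, 0.0902]
tcp_rot: [[0.102, 0.995, -0.02], [0.995, -0.103, -0.016], [-0.018, -0.019, -1.0]]
force: [-0.5, -0.7, -1.7]
opening: 0.615
```

Request:
{"method": "arm_command", "body": {"plan": [{"claw": 0.72,"dx": 0,"dy": 0,"dz": 0,"twist": 0},{"claw": 0.72,"dx": 0,"dy": 0,"dz": 0,"twist": 0},{"claw": 0.72,"dx": 0,"dy": 0,"dz": 0,"twist": 0},{"claw": 0.72,"dx": 0,"dy": 0,"dz": 0,"twist": 0},{"claw": 0.72,"dx": 0,"dy": 0,"dz": -3,"twist": 0},{"claw": 0.72,"dx": 0,"dy": 0,"dz": -7,"twist": 0},{"claw": 0.72,"dx": 0,"dy": 0,"dz": -11,"twist": 0},{"claw": 0.6,"dx": 0,"dy": 0,"dz": -15,"twist": 0}]}}

```text
time_s: 22.67
position: [0.4527, 0.0756, 0.2419]
tcp_rot: [[0.102, 0.995, -0.021], [0.995, -0.102, -0.016], [-0.018, -0.02, -1.0]]
force: [0.9, 0.1, -0.2]
opening: 0.693
```

Run:
```python
from arc import *
rel([[.58,.036,.26]],54)
im=bot.capture('scene');cv2.imwrite('pics/s11.png',im[:,:,::-1]);zoom(im,215,190,335,280,6,'pics/c.png')
```

```text
t 22.67 pos [0.4527 0.0756 0.2419] yaw 84.1 J [ -4.  16. 103.  -1.  62. -87.] F [ 0.9  0.1 -0.2] op 0.693 tilt 1.53
   [-2.67 13.03 -2.02] 30.1
```

Request:
{"method": "arm_command", "body": {"plan": [{"claw": 0.6,"dx": 0,"dy": 1,"dz": -2,"twist": 6},{"claw": 0.6,"dx": -1,"dy": 4,"dz": -2,"twist": 12},{"claw": 0.6,"dx": -1.7,"dy": 8,"dz": -2,"twist": 18},{"claw": 0.6,"dx": -2.4,"dy": 11.5,"dz": -2,"twist": 24},{"claw": 0.6,"dx": -2.7,"dy": 13,"dz": -2,"twist": 30},{"claw": 0.6,"dx": -2.7,"dy": 13,"dz": -2,"twist": 30},{"claw": 0.6,"dx": -2.7,"dy": 13,"dz": -2,"twist": 30}]}}

```text
time_s: 23.3
position: [0.5843, 0.0357, 0.2685]
tcp_rot: [[0.584, 0.812, -0.007], [0.811, -0.584, -0.017], [-0.018, 0.004, -1.0]]
force: [-0.0, 0.1, 0.8]
opening: 0.607
```

Run:
```python
from arc import *
rel([[.5803,.0361,.23],[.5803,.0361,.176]],54)
im=bot.capture('scene');zoom(im,245,170,325,230,9,'pics/c.png')
```

```text
t 23.3 pos [0.5843 0.0357 0.2685] yaw 54.2 J [ -7.  25.  84.  -1.  71. -61.] F [-0.   0.1  0.8] op 0.607 tilt 1.06
   [-0.13 -0.37  3.85] 0.2
   [-0.03 -0.39  9.25] 0.2
```

Request:
{"method": "arm_command", "body": {"plan": [{"claw": 0.6,"dx": -0.1,"dy": -0.38,"dz": 2,"twist": 0},{"claw": 0.6,"dx": -0.1,"dy": -0.38,"dz": 4.5,"twist": 0},{"claw": 0.6,"dx": -0.05,"dy": -0.38,"dz": 7,"twist": 0},{"claw": 0.6,"dx": -0.03,"dy": -0.38,"dz": 9.2,"twist": 0},{"claw": 0.6,"dx": -0.03,"dy": -0.38,"dz": 9.2,"twist": 0},{"claw": 0.15,"dx": -0.03,"dy": -0.38,"dz": 9.2,"twist": 0},{"claw": 0.15,"dx": -0.03,"dy": -0.38,"dz": 9.2,"twist": 0},{"claw": 0.15,"dx": -0.03,"dy": -0.38,"dz": 9.2,"twist": 0}]}}

```text
time_s: 24.02
position: [0.5804, 0.0372, 0.1784]
tcp_rot: [[0.584, 0.812, -0.004], [0.812, -0.584, -0.016], [-0.015, 0.006, -1.0]]
force: [3.7, 3.7, -2.5]
opening: 0.457
```

Request:
{"method": "arm_command", "body": {"plan": [{"claw": 0.15,"dx": 0,"dy": 0,"dz": 0,"twist": 0},{"claw": 0.15,"dx": 0,"dy": 0,"dz": 0,"twist": 0},{"claw": 0.15,"dx": 0,"dy": 0,"dz": 0,"twist": 0},{"claw": 0.15,"dx": 0,"dy": 0,"dz": 0,"twist": 0},{"claw": 0.15,"dx": 0,"dy": 0,"dz": 0,"twist": 0},{"claw": 0.15,"dx": 0,"dy": 0,"dz": 0,"twist": 0}]}}

```text
time_s: 24.52
position: [0.5817, 0.0381, 0.1799]
tcp_rot: [[0.584, 0.812, -0.0], [0.812, -0.584, -0.015], [-0.012, 0.008, -1.0]]
force: [2.7, 4.0, 3.5]
opening: 0.358
```

Run:
```python
from arc import *
rel([[.5803,.0361,.23],[.5803,.0361,.176]],54)
```

```text
t 24.52 pos [0.5817 0.0381 0.1799] yaw 54.3 J [ -7.  30.  91.  -1.  59. -61.] F [2.7 4.  3.5] op 0.358 tilt 0.85
   [-0.3   0.04 -5.01] 0.3
   [-0.24 -0.    0.39] 0.3
```

Request:
{"method": "arm_command", "body": {"plan": [{"claw": 0.15,"dx": 0,"dy": 0,"dz": -0.4,"twist": 0},{"claw": 0.15,"dx": 0,"dy": 0,"dz": -0.8,"twist": 0},{"claw": 0.15,"dx": 0,"dy": 0,"dz": -1.2,"twist": 0},{"claw": 0.15,"dx": 0,"dy": 0,"dz": -1.5,"twist": 0},{"claw": 0.15,"dx": 0,"dy": 0,"dz": -1.5,"twist": 0},{"claw": 0.15,"dx": 0,"dy": 0,"dz": -1.5,"twist": 0}]}}

```text
time_s: 25.02
position: [0.5815, 0.038, 0.1945]
tcp_rot: [[0.584, 0.812, -0.001], [0.812, -0.584, -0.015], [-0.013, 0.008, -1.0]]
force: [3.7, 0.6, -9.8]
opening: 0.357
```

Run:
```python
from arc import *
rel([[.5803,.0361,.23],[.5803,.0361,.176]],54)
im=bot.capture('scene');zoom(im,255,180,315,235,11,'pics/c.png')
arc(60,[65,72,79,86,93,100,107,114,120])
```

```text
t 25.02 pos [0.5815 0.038  0.1945] yaw 54.3 J [ -7.  29.  90.  -1.  61. -61.] F [ 3.7  0.6 -9.8] op 0.357 tilt 0.86
   [-0.27  0.05 -3.55] 0.3
   [-0.2   0.    1.85] 0.3
65 [ 0.44 -0.02 -0.01]
72 [ 1.04 -0.1  -0.01]
79 [ 1.63 -0.26 -0.02]
86 [ 2.19 -0.5  -0.03]
93 [ 2.73 -0.79 -0.04]
100 [ 3.22 -1.15 -0.05]
107 [ 3.66 -1.57 -0.06]
114 [ 4.05 -2.04 -0.07]
120 [ 4.34 -2.48 -0.08]
```

Request:
{"method": "arm_command", "body": {"plan": [{"claw": 0.15,"dx": 0.44,"dy": -0.02,"dz": 0,"twist": -5},{"claw": 0.15,"dx": 1.04,"dy": -0.1,"dz": 0,"twist": -12},{"claw": 0.15,"dx": 1.63,"dy": -0.26,"dz": 0,"twist": -19},{"claw": 0.15,"dx": 2.19,"dy": -0.5,"dz": 0,"twist": -26},{"claw": 0.15,"dx": 2.73,"dy": -0.79,"dz": 0,"twist": -33},{"claw": 0.15,"dx": 3.22,"dy": -1.15,"dz": 0,"twist": -40},{"claw": 0.15,"dx": 3.66,"dy": -1.57,"dz": 0,"twist": -47},{"claw": 0.15,"dx": 4.05,"dy": -2.04,"dz": 0,"twist": -54}]}}

```text
time_s: 25.73
position: [0.5903, 0.0827, 0.1938]
tcp_rot: [[-0.319, 0.948, 0.003], [0.948, 0.319, -0.015], [-0.015, -0.002, -1.0]]
force: [5.6, 0.5, -9.1]
opening: 0.359
```

Run:
```python
from arc import *
ax=np.array([.5398,.0655])
s=bot.read_state();d=s['position'][:2]-ax;print(np.degrees(np.arctan2(d[1],d[0]))+96,np.hypot(*d))
t=np.radians(24);p=ax+.05*np.array([np.cos(t),np.sin(t)]);print(p)
rel([[*p,.1945]],114)
```

```text
114.84255262082628 0.05338307754819525
[0.58547727 0.08583683]
t 25.73 pos [0.5903 0.0827 0.1938] yaw 108.6 J [  -2.   30.   88.   -1.   62. -110.] F [ 5.6  0.5 -9.1] op 0.359 tilt 0.9
   [ 0.45 -0.36 -0.08] -5.4
```

Request:
{"method": "arm_command", "body": {"plan": [{"claw": 0.15,"dx": 0.35,"dy": -0.07,"dz": 0,"twist": -3},{"claw": 0.15,"dx": 0.75,"dy": -0.13,"dz": 0,"twist": -6},{"claw": 0.15,"dx": 0.75,"dy": -0.13,"dz": 0,"twist": -6},{"claw": 0.15,"dx": 0.75,"dy": -0.13,"dz": 0,"twist": -6}]}}

```text
time_s: 26.07
position: [0.5884, 0.0885, 0.1938]
tcp_rot: [[-0.418, 0.908, 0.007], [0.908, 0.418, -0.018], [-0.019, -0.001, -1.0]]
force: [5.4, -1.4, -10.8]
opening: 0.359
```

```bash
cat > where.py <<'E'
from arc import *
ax=np.array([.5398,.0655])
s=bot.read_state();d=s['position'][:2]-ax;print(np.degrees(np.arctan2(d[1],d[0]))+96,np.hypot(*d),s['position'][2],s['force'])
E
python3 where.py
```

```text
121.26781511261102 0.05376641159570818 0.19380871939459499 [  5.38624007  -1.4235996  -10.83099946]
```

Request:
{"method": "arm_command", "body": {"plan": [{"claw": 0.15,"dx": 0.1,"dy": 0,"dz": 0.4,"twist": 0},{"claw": 0.15,"dx": 0.1,"dy": 0,"dz": 0.9,"twist": 0},{"claw": 0.15,"dx": 0.1,"dy": 0,"dz": 1.3,"twist": 0},{"claw": 0.15,"dx": 0.1,"dy": 0,"dz": 1.3,"twist": 0}]}}

```text
time_s: 26.4
position: [0.5886, 0.0884, 0.1803]
tcp_rot: [[-0.418, 0.908, 0.007], [0.908, 0.418, -0.019], [-0.02, -0.001, -1.0]]
force: [4.2, -2.9, -6.4]
opening: 0.355
```

```bash
python3 where.py
```

```text
121.13700459001629 0.05386639773595542 0.18031819915600542 [ 4.16050569 -2.94642467 -6.4460479 ]
```

Request:
{"method": "arm_command", "body": {"plan": [{"claw": 0.6,"dx": 0,"dy": 0,"dz": 0,"twist": 0},{"claw": 0.6,"dx": 0,"dy": 0,"dz": 0,"twist": 0},{"claw": 0.6,"dx": 0,"dy": 0,"dz": 0,"twist": 0},{"claw": 0.6,"dx": 0,"dy": 0,"dz": 0,"twist": 0},{"claw": 0.6,"dx": 0,"dy": 0,"dz": -2,"twist": 0},{"claw": 0.6,"dx": 0,"dy": 0,"dz": -5,"twist": 0},{"claw": 0.6,"dx": 0,"dy": 0,"dz": -8,"twist": 0},{"claw": 0.6,"dx": 0,"dy": 0,"dz": -8,"twist": 0}]}}

```text
time_s: 27.07
position: [0.5915, 0.0904, 0.2673]
tcp_rot: [[-0.418, 0.908, 0.02], [0.908, 0.419, -0.019], [-0.025, 0.01, -1.0]]
force: [1.1, 0.4, 0.9]
opening: 0.599
```

Run:
```python
from arc import *
im=bot.capture('scene');cv2.imwrite('pics/s12.png',im[:,:,::-1]);zoom(im,215,190,335,280,6,'pics/c.png')
rel([[.4396,-.373,.26],[.4396,-.373,.15]],150)
ax=np.array([.5405,.0655]);t=np.radians(24);print(proj('scene',[ax[0]+.05*np.cos(t),ax[1]+.05*np.sin(t),.18]))
b=cv2.imread('pics/s12.png',0);print(b[200:228,273:280].T)
```

```text
t 27.12 pos [0.5901 0.0903 0.2647] yaw 114.7 J [  -1.   25.   84.   -1.   70. -116.] F [-0.5 -0.3  1. ] op 0.6 tilt 1.4
   [-35.76 -33.06   1.09] -35.3
   [-35.51 -33.13  12.09] -35.3
[[274.90629977 216.80174393]]
[[ 52  32  19  23  26  18  38  23  17  31  15   6  21   8   9  11  59 120
   77  46  36  45  88 133 191  96  75  59]
 [103  39  24  30  23  25  27  27  32  32  23  22  20  25  18  13  37  84
   87  54  42  54  86 104 113  75  67  49]
 [105  33  29  30  22  25  18  24  21  33  20  19  16  14  14  11  44  97
   84  41  42  52  84  92  72  76  84  65]
 [104  34  20  28  25  27  24  17   5  17  13  22  17  19  14  19  98 176
  125  62  50  58  76  84  95 134 161 159]
 [111  44  26  27  29  16  30  30  19   8  13  13  13  26  25  21  84 182
  223 141 130 126  94 112 173 247 244 241]
 [102  51  28  20  23  16  32  20  17  16  43  30  39  53  40  29  49 151
  248 206 204 201 164 130 169 241 239 236]
 [102  39  23  31  22  22  22  30  23  69 108  39  34  39  45  36  39 123
  222 208 201 203 178 135 166 243 237 232]]
```

Run:
```python
from arc import *
for uv in[(413.5,256),(432.5,275)]:print(at_z('top',uv,.085))
for uv in[(388.5,287),(387,302)]:print(at_z('scene',uv,.085))
im=bot.capture('scene');zoom(im,320,250,440,340,6,'pics/c.png')
K=(361.6,281.6);print(tri({'top':(390.2,267),'scene':K},.082))
rel([[.4400,-.373,.26],[.4400,-.373,.15]],45)
```

```text
[[ 0.45490973 -0.47108926  0.085     ]]
[[ 0.36055333 -0.50285943  0.085     ]]
[[ 0.45062649 -0.46974355  0.085     ]]
[[ 0.35348359 -0.50607937  0.085     ]]
(array([ 0.4399, -0.3733]), array([-0.2, -0.1,  0. ,  0.4]))
t 27.17 pos [0.5886 0.0902 0.2624] yaw 114.7 J [  -1.   25.   84.   -1.   70. -116.] F [-1.1  0.8 -0.4] op 0.599 tilt 1.24
   [-35.85 -32.87   0.93] 69.7
   [-35.61 -32.9   11.93] 69.7
```

Request:
{"method": "arm_command", "body": {"plan": [{"claw": 0.9,"dx": -10,"dy": -9.2,"dz": 0,"twist": 20},{"claw": 0.9,"dx": -24,"dy": -22,"dz": 0.6,"twist": 54},{"claw": 0.9,"dx": -24,"dy": -22,"dz": 0.6,"twist": 54},{"claw": 0.9,"dx": -24,"dy": -22,"dz": 0.6,"twist": 54},{"claw": 0.9,"dx": -24,"dy": -22,"dz": 0.6,"twist": 54},{"claw": 0.9,"dx": -24,"dy": -22,"dz": 0.6,"twist": 54},{"claw": 0.9,"dx": -24,"dy": -22,"dz": 0.6,"twist": 54},{"claw": 0.9,"dx": -24,"dy": -22,"dz": 0.6,"twist": 54}]}}

```text
time_s: 27.83
position: [0.487, -0.2216, 0.2598]
tcp_rot: [[0.495, 0.869, 0.008], [0.869, -0.494, -0.017], [-0.011, 0.016, -1.0]]
force: [0.2, -0.3, -1.4]
opening: 0.898
```

Run:
```python
from arc import *
rel([[.4400,-.373,.26],[.4400,-.373,.15]],60)
```

```text
t 27.83 pos [ 0.487  -0.2216  0.2598] yaw 60.4 J [-36.  20.  93.  -1.  66. -96.] F [ 0.2 -0.3 -1.4] op 0.898 tilt 1.09
   [-15.49   3.4    0.2 ] 0.4
   [-15.37   3.22  11.2 ] 0.4
```

Request:
{"method": "arm_command", "body": {"plan": [{"claw": 0.9,"dx": -4,"dy": 0.9,"dz": 1,"twist": 0},{"claw": 0.9,"dx": -8,"dy": 1.8,"dz": 3,"twist": 0},{"claw": 0.9,"dx": -12,"dy": 2.7,"dz": 5,"twist": 0},{"claw": 0.9,"dx": -15.4,"dy": 3.3,"dz": 7,"twist": 0},{"claw": 0.9,"dx": -15.4,"dy": 3.3,"dz": 10,"twist": 0},{"claw": 0.9,"dx": -15.4,"dy": 3.2,"dz": 11.2,"twist": 0},{"claw": 0.9,"dx": -15.4,"dy": 3.2,"dz": 11.2,"twist": 0},{"claw": 0.9,"dx": -15.4,"dy": 3.2,"dz": 11.2,"twist": 0}]}}

```text
time_s: 28.5
position: [0.4385, -0.3719, 0.1483]
tcp_rot: [[0.495, 0.869, 0.006], [0.869, -0.495, -0.013], [-0.009, 0.011, -1.0]]
force: [0.8, 0.4, -0.1]
opening: 0.902
```

Run:
```python
from arc import *
rel([[.4400,-.373,.12],[.4400,-.373,.046]],60)
```

```text
t 28.5 pos [ 0.4385 -0.3719  0.1483] yaw 60.3 J [ -51.   32.   94.   -0.   54. -111.] F [ 0.8  0.4 -0.1] op 0.902 tilt 0.82
   [0.   0.15 2.83] 0.3
   [ 0.07  0.06 10.23] 0.3
```

Request:
{"method": "arm_command", "body": {"plan": [{"claw": 0.9,"dx": 0,"dy": 0.15,"dz": 3,"twist": 0},{"claw": 0.9,"dx": 0.03,"dy": 0.1,"dz": 6,"twist": 0},{"claw": 0.9,"dx": 0.05,"dy": 0.1,"dz": 8.8,"twist": 0},{"claw": 0.9,"dx": 0.07,"dy": 0.06,"dz": 10.2,"twist": 0},{"claw": 0.9,"dx": 0.07,"dy": 0.06,"dz": 10.2,"twist": 0},{"claw": 0.4,"dx": 0.07,"dy": 0.06,"dz": 10.2,"twist": 0},{"claw": 0.4,"dx": 0.07,"dy": 0.06,"dz": 10.2,"twist": 0},{"claw": 0.4,"dx": 0.07,"dy": 0.06,"dz": 10.2,"twist": 0}]}}

```text
time_s: 29.17
position: [0.4412, -0.3739, 0.0484]
tcp_rot: [[0.494, 0.869, 0.008], [0.869, -0.494, -0.016], [-0.01, 0.015, -1.0]]
force: [-0.4, 0.7, 0.2]
opening: 0.754
```

Request:
{"method": "arm_command", "body": {"plan": [{"claw": 0.4,"dx": 0,"dy": 0,"dz": 0,"twist": 0},{"claw": 0.4,"dx": 0,"dy": 0,"dz": 0,"twist": 0},{"claw": 0.4,"dx": 0,"dy": 0,"dz": 0,"twist": 0},{"claw": 0.4,"dx": 0,"dy": 0,"dz": 0,"twist": 0},{"claw": 0.4,"dx": 0,"dy": 0,"dz": 0,"twist": 0},{"claw": 0.4,"dx": 0,"dy": 0,"dz": 0,"twist": 0}]}}

```text
time_s: 29.67
position: [0.4422, -0.3745, 0.0499]
tcp_rot: [[0.495, 0.869, 0.01], [0.869, -0.495, -0.018], [-0.011, 0.018, -1.0]]
force: [0.8, 2.3, 7.2]
opening: 0.605
```

Run:
```python
from arc import *
rel([[.44,-.373,.20],[.4495,.0735,.20]],84)
```

```text
t 29.67 pos [ 0.4422 -0.3745  0.0499] yaw 60.3 J [ -51.   41.   97.   -0.   41. -111.] F [0.8 2.3 7.2] op 0.605 tilt 1.2
   [-1.400e-01  1.000e-02 -1.501e+01] -23.7
   [ 39.13 -21.25 -15.81] -23.7
```

Request:
{"method": "arm_command", "body": {"plan": [{"claw": 0.4,"dx": 0,"dy": 0,"dz": -0.5,"twist": 0},{"claw": 0.4,"dx": 0,"dy": 0,"dz": -4,"twist": 0},{"claw": 0.4,"dx": 0,"dy": 0,"dz": -8,"twist": 0},{"claw": 0.4,"dx": 1,"dy": -0.5,"dz": -12,"twist": 0},{"claw": 0.4,"dx": 3.5,"dy": -2,"dz": -15.1,"twist": -3},{"claw": 0.4,"dx": 7,"dy": -4,"dz": -15.1,"twist": -6},{"claw": 0.4,"dx": 10.5,"dy": -5.7,"dz": -15.2,"twist": -9},{"claw": 0.4,"dx": 14,"dy": -7.6,"dz": -15.3,"twist": -12}]}}

```text
time_s: 30.33
position: [0.4436, -0.2114, 0.2012]
tcp_rot: [[0.302, 0.953, 0.012], [0.953, -0.302, -0.019], [-0.015, 0.017, -1.0]]
force: [1.5, 0.4, -1.6]
opening: 0.608
```

Run:
```python
from arc import *
rel([[.4505,.0735,.20]],84)
```

```text
t 30.33 pos [ 0.4436 -0.2114  0.2012] yaw 72.4 J [ -38.   21.  103.   -1.   54. -110.] F [ 1.5  0.4 -1.6] op 0.608 tilt 1.31
   [27.36 -7.95 -0.43] -11.6
```

Request:
{"method": "arm_command", "body": {"plan": [{"claw": 0.4,"dx": 3.8,"dy": -1.1,"dz": -0.4,"twist": -6},{"claw": 0.4,"dx": 7.7,"dy": -2.2,"dz": -0.4,"twist": -11.6},{"claw": 0.4,"dx": 11.6,"dy": -3.4,"dz": -0.4,"twist": -11.6},{"claw": 0.4,"dx": 15.5,"dy": -4.5,"dz": -0.4,"twist": -11.6},{"claw": 0.4,"dx": 19.4,"dy": -5.6,"dz": -0.4,"twist": -11.6},{"claw": 0.4,"dx": 23.3,"dy": -6.8,"dz": -0.4,"twist": -11.6},{"claw": 0.4,"dx": 26.5,"dy": -7.7,"dz": -0.4,"twist": -11.6},{"claw": 0.4,"dx": 27.3,"dy": -7.95,"dz": -0.4,"twist": -11.6}]}}

```text
time_s: 31.0
position: [0.449, 0.077, 0.1998]
tcp_rot: [[0.1, 0.995, 0.011], [0.995, -0.1, -0.018], [-0.017, 0.013, -1.0]]
force: [0.0, -0.2, -1.0]
opening: 0.604
```

Request:
{"method": "arm_command", "body": {"plan": [{"claw": 0.4,"dx": 0,"dy": 0,"dz": 0,"twist": 0},{"claw": 0.4,"dx": 0,"dy": 0,"dz": 0,"twist": 0}]}}

```text
time_s: 31.17
position: [0.4485, 0.0773, 0.1999]
tcp_rot: [[0.098, 0.995, 0.011], [0.995, -0.098, -0.018], [-0.017, 0.013, -1.0]]
force: [-0.7, 0.1, -1.5]
opening: 0.607
```

Run:
```python
from arc import *
rel([[.4505,.0735,.13],[.4505,.0735,.11],[.4505,.0735,.09]],84)
```

```text
t 31.17 pos [0.4485 0.0773 0.1999] yaw 84.4 J [ -4.  19. 107.  -1.  53. -87.] F [-0.7  0.1 -1.5] op 0.607 tilt 1.22
   [-0.24  0.15  6.99] 0.4
   [-0.21  0.12  8.99] 0.4
   [-0.17  0.09 10.99] 0.4
```

Request:
{"method": "arm_command", "body": {"plan": [{"claw": 0.4,"dx": -0.3,"dy": 0.2,"dz": 0,"twist": 0},{"claw": 0.4,"dx": -0.3,"dy": 0.2,"dz": 2.5,"twist": 0},{"claw": 0.4,"dx": -0.27,"dy": 0.16,"dz": 5,"twist": 0},{"claw": 0.4,"dx": -0.25,"dy": 0.15,"dz": 6.8,"twist": 0},{"claw": 0.4,"dx": -0.25,"dy": 0.15,"dz": 7,"twist": 0},{"claw": 0.4,"dx": -0.22,"dy": 0.14,"dz": 8,"twist": 0},{"claw": 0.4,"dx": -0.22,"dy": 0.12,"dz": 9,"twist": 0},{"claw": 0.4,"dx": -0.22,"dy": 0.12,"dz": 9,"twist": 0}]}}

```text
time_s: 31.83
position: [0.4541, 0.0731, 0.1124]
tcp_rot: [[0.102, 0.995, 0.018], [0.995, -0.102, -0.016], [-0.015, 0.02, -1.0]]
force: [-0.2, 7.3, 14.4]
opening: 0.617
```

Run:
```python
from arc import *
rel([[.4505,.0735,.089]],84)
im=bot.capture('scene');zoom(im,215,190,335,280,6,'pics/c.png')
```

```text
t 31.83 pos [0.4541 0.0731 0.1124] yaw 84.1 J [ -4.  28. 112.  -1.  39. -87.] F [-0.2  7.3 14.4] op 0.617 tilt 1.42
   [ 0.04 -0.41  2.33] 0.1
```

Run:
```python
from arc import *
rel([[.4485,.0765,.13]],84)
```

```text
t 31.88 pos [0.4539 0.0732 0.1126] yaw 84.2 J [ -4.  28. 112.  -1.  39. -87.] F [-0.3  6.2 13.1] op 0.612 tilt 1.41
   [ 0.25 -0.54 -1.76] 0.2
```

Request:
{"method": "arm_command", "body": {"plan": [{"claw": 0.4,"dx": 0.1,"dy": -0.3,"dz": -1,"twist": 0},{"claw": 0.4,"dx": 0.25,"dy": -0.5,"dz": -2.2,"twist": 0},{"claw": 0.4,"dx": 0.25,"dy": -0.5,"dz": -2.2,"twist": 0},{"claw": 0.4,"dx": 0.25,"dy": -0.5,"dz": -2.2,"twist": 0}]}}

```text
time_s: 32.22
position: [0.45, 0.0755, 0.1355]
tcp_rot: [[0.103, 0.994, 0.021], [0.995, -0.103, -0.017], [-0.015, 0.023, -1.0]]
force: [0.0, -0.1, -1.9]
opening: 0.616
```

Run:
```python
from arc import *
rel([[.4485,.0765,.13]],84)
im=bot.capture('scene');zoom(im,235,220,295,275,12,'pics/c.png')
im=bot.capture('top');zoom(im,240,270,310,325,11,'pics/d.png')
```

```text
t 32.22 pos [0.45   0.0755 0.1355] yaw 84.1 J [ -4.  25. 111.  -1.  42. -87.] F [ 0.  -0.1 -1.9] op 0.616 tilt 1.57
   [ 0.09 -0.17  0.54] 0.1
```

Run:
```python
from tri import *
print(at_z('scene',(257.4,248.6),.086),at_z('top',(270.2,296.4),.086))
print(tri({'scene':(257.4,248.6),'top':(270.2,296.4)}))
# edges of bottom circle for hypothesised centre
for c in([.4475,.0755],[.455,.073],[.46,.072]):
    a=np.linspace(0,2*np.pi,60);P=np.c_[c[0]+.026*np.cos(a),c[1]+.026*np.sin(a),0*a+.086]
    for n in('scene','top'):
        q=proj(n,P);print(c,n,q.min(0).round(1),q.max(0).round(1))
```

```text
[[0.46737573 0.08871449 0.086     ]] [[0.45477924 0.06760102 0.086     ]]
(array([0.4454, 0.0703, 0.1002]), array([ 0.5, -0.3, -0.2,  0.5]))
[0.4475, 0.0755] scene [250.4 248.4] [264.  254.1]
[0.4475, 0.0755] top [261.  292.2] [276.1 305.5]
[0.455, 0.073] scene [252.1 247.8] [265.7 253.5]
[0.455, 0.073] top [261.1 290.2] [276.2 303.5]
[0.46, 0.072] scene [253.  247.4] [266.6 253.1]
[0.46, 0.072] top [261.  288.9] [276.1 302.1]
```

Run:
```python
from arc import *
rel([[.447,.0775,.13],[.447,.0775,.113],[.447,.0775,.10]],84)
```

```text
t 32.32 pos [0.4491 0.0758 0.1344] yaw 84.1 J [ -4.  26. 112.  -1.  42. -87.] F [-0.3 -0.1 -1.2] op 0.612 tilt 1.43
   [ 0.16 -0.24  0.44] 0.1
   [ 0.18 -0.27  2.14] 0.1
   [ 0.2  -0.3   3.43] 0.1
```

Request:
{"method": "arm_command", "body": {"plan": [{"claw": 0.4,"dx": 0.16,"dy": -0.24,"dz": 0.2,"twist": 0},{"claw": 0.4,"dx": 0.16,"dy": -0.24,"dz": 0.8,"twist": 0},{"claw": 0.4,"dx": 0.18,"dy": -0.27,"dz": 1.5,"twist": 0},{"claw": 0.4,"dx": 0.18,"dy": -0.27,"dz": 2.2,"twist": 0},{"claw": 0.4,"dx": 0.18,"dy": -0.27,"dz": 2.6,"twist": 0},{"claw": 0.4,"dx": 0.18,"dy": -0.27,"dz": 2.6,"twist": 0}]}}

```text
time_s: 32.82
position: [0.4534, 0.0766, 0.1101]
tcp_rot: [[0.102, 0.994, 0.032], [0.995, -0.101, -0.018], [-0.015, 0.033, -0.999]]
force: [4.4, -0.0, 18.0]
opening: 0.606
```

Run:
```python
from arc import *
im=bot.capture('scene');zoom(im,235,220,295,275,12,'pics/c.png')
im=bot.capture('top');zoom(im,240,270,310,325,11,'pics/d.png')
```

Request:
{"method": "arm_command", "body": {"plan": [{"claw": 0.4,"dx": 0,"dy": -0.3,"dz": -1,"twist": 0},{"claw": 0.4,"dx": 0,"dy": -0.3,"dz": -1.8,"twist": 0},{"claw": 0.4,"dx": 0,"dy": -0.3,"dz": -1.8,"twist": 0},{"claw": 0.4,"dx": 0,"dy": -0.3,"dz": -1.8,"twist": 0}]}}

```text
time_s: 33.25
position: [0.4491, 0.0775, 0.128]
tcp_rot: [[0.102, 0.994, 0.031], [0.995, -0.101, -0.018], [-0.015, 0.033, -0.999]]
force: [-0.3, 0.5, -1.6]
opening: 0.607
```

Run:
```python
from arc import *
rel([[.451,.0775,.13],[.451,.0775,.113],[.451,.0775,.10]],84)
im=bot.capture('scene');zoom(im,235,220,295,275,12,'pics/c.png')
im=bot.capture('top');zoom(im,240,270,310,325,11,'pics/d.png')
```

```text
t 33.25 pos [0.4491 0.0775 0.128 ] yaw 84.2 J [ -4.  26. 112.  -1.  40. -87.] F [-0.3  0.5 -1.6] op 0.607 tilt 2.06
   [ 0.01  0.2  -0.19] 0.2
   [0.04 0.14 1.51] 0.2
   [0.06 0.1  2.81] 0.2
```

Run:
```python
from tri import *
a=np.linspace(0,2*np.pi,120,endpoint=False)
def ext(n,c,r):
    q=proj(n,np.c_[c[0]+r*np.cos(a),c[1]+r*np.sin(a),0*a+c[2]]);return q.min(0),q.max(0)
def f_l(c):
    m,M=ext('scene',c,.0275);m2,M2=ext('top',c,.0275)
    return [m[0]-249.4,m[1]-229.5,(m2[0]+M2[0])/2-267.5,M2[1]-296.8]
def f_b(c):
    m,M=ext('scene',c,.026);m2,M2=ext('top',c,.026)
    return [m[0]-249.95,M[0]-263.3,M[1]-253.5,m2[0]-261.4,M2[0]-277.3,M2[1]-307.3]
for f,x in((f_l,[.45,.075,.165]),(f_b,[.45,.075,.08])):
    r=least_squares(f,x);print(r.x.round(4),r.fun.round(1))
```

```text
[0.4425 0.0755 0.1645] [-0.8  0.5  0.3 -0.8]
[0.4401 0.0742 0.0901] [-0.5 -0.2  0.3  0.5 -0.2 -0.6]
```

Run:
```python
from arc import *
rel([[.4548,.078,.13],[.4548,.078,.113],[.4548,.078,.10]],84)
```

```text
t 33.35 pos [0.4488 0.0775 0.1276] yaw 84.2 J [ -4.  26. 112.  -1.  40. -87.] F [ 0.1  0.6 -1.2] op 0.608 tilt 2.0
   [ 0.11  0.6  -0.22] 0.2
   [0.13 0.54 1.47] 0.2
   [0.15 0.5  2.77] 0.2
```

Request:
{"method": "arm_command", "body": {"plan": [{"claw": 0.4,"dx": 0.1,"dy": 0.6,"dz": -0.2,"twist": 0},{"claw": 0.4,"dx": 0.1,"dy": 0.6,"dz": -0.2,"twist": 0},{"claw": 0.4,"dx": 0.1,"dy": 0.6,"dz": 0.4,"twist": 0},{"claw": 0.4,"dx": 0.12,"dy": 0.55,"dz": 1,"twist": 0},{"claw": 0.4,"dx": 0.13,"dy": 0.54,"dz": 1.5,"twist": 0},{"claw": 0.4,"dx": 0.15,"dy": 0.52,"dz": 2.1,"twist": 0},{"claw": 0.4,"dx": 0.15,"dy": 0.5,"dz": 2.5,"twist": 0},{"claw": 0.4,"dx": 0.15,"dy": 0.5,"dz": 2.5,"twist": 0}]}}

```text
time_s: 34.02
position: [0.4619, 0.0777, 0.1044]
tcp_rot: [[0.102, 0.994, 0.045], [0.995, -0.101, -0.018], [-0.014, 0.047, -0.999]]
force: [7.4, 0.2, 8.9]
opening: 0.606
```

Run:
```python
from arc import *
im=bot.capture('scene');zoom(im,235,220,295,275,12,'pics/c.png')
im=bot.capture('top');zoom(im,240,270,310,325,11,'pics/d.png')
```

Request:
{"method": "arm_command", "body": {"plan": [{"claw": 0.4,"dx": 0,"dy": -0.2,"dz": -2,"twist": 0},{"claw": 0.4,"dx": 0,"dy": -0.5,"dz": -5,"twist": 0},{"claw": 0.4,"dx": 0,"dy": -0.7,"dz": -9,"twist": 0},{"claw": 0.4,"dx": -3,"dy": -0.9,"dz": -9,"twist": 0},{"claw": 0.4,"dx": -7,"dy": -1,"dz": -9,"twist": 0},{"claw": 0.4,"dx": -11,"dy": -1,"dz": -9,"twist": 0},{"claw": 0.4,"dx": -15,"dy": -1,"dz": -9,"twist": 0},{"claw": 0.4,"dx": -19,"dy": -1,"dz": -9,"twist": 0}]}}

```text
time_s: 34.78
position: [0.4275, -0.1098, 0.1961]
tcp_rot: [[0.101, 0.994, 0.044], [0.995, -0.101, -0.018], [-0.013, 0.046, -0.999]]
force: [0.0, -0.2, -1.4]
opening: 0.604
```

Run:
```python
from arc import *
rel([[.435,-.16,.12],[.435,-.16,.07],[.435,-.16,.05]],84)
im=bot.capture('scene');zoom(im,235,190,355,280,6,'pics/c.png')
```

```text
t 34.78 pos [ 0.4275 -0.1098  0.1961] yaw 84.2 J [ -29.   18.  111.    0.   49. -114.] F [ 0.  -0.2 -1.4] op 0.604 tilt 2.75
   [-4.82  0.9   7.72] 0.2
   [-4.75  0.67 12.72] 0.2
   [-4.72  0.57 14.71] 0.2
```

Request:
{"method": "arm_command", "body": {"plan": [{"claw": 0.4,"dx": -3,"dy": 0.5,"dz": 2,"twist": 0},{"claw": 0.4,"dx": -4.8,"dy": 0.8,"dz": 5.5,"twist": 0},{"claw": 0.4,"dx": -4.8,"dy": 0.8,"dz": 9,"twist": 0},{"claw": 0.4,"dx": -4.7,"dy": 0.7,"dz": 12,"twist": 0},{"claw": 0.4,"dx": -4.7,"dy": 0.6,"dz": 13.5,"twist": 0},{"claw": 0.4,"dx": -4.7,"dy": 0.6,"dz": 14,"twist": 0},{"claw": 0.4,"dx": -4.7,"dy": 0.6,"dz": 14.4,"twist": 0},{"claw": 0.4,"dx": -4.7,"dy": 0.6,"dz": 14.4,"twist": 0}]}}

```text
time_s: 35.5
position: [0.437, -0.1689, 0.0536]
tcp_rot: [[0.106, 0.993, 0.047], [0.994, -0.104, -0.025], [-0.02, 0.049, -0.999]]
force: [0.4, -0.4, -0.8]
opening: 0.605
```

Request:
{"method": "arm_command", "body": {"plan": [{"claw": 0.4,"dx": 0,"dy": 0,"dz": 0.4,"twist": 0},{"claw": 0.4,"dx": 0,"dy": 0,"dz": 0.7,"twist": 0},{"claw": 0.4,"dx": 0,"dy": 0,"dz": 0.7,"twist": 0}]}}

```text
time_s: 35.75
position: [0.4382, -0.1695, 0.0474]
tcp_rot: [[0.105, 0.993, 0.049], [0.994, -0.104, -0.027], [-0.021, 0.052, -0.998]]
force: [-0.3, -0.2, -0.1]
opening: 0.605
```

Request:
{"method": "arm_command", "body": {"plan": [{"claw": 0.4,"dx": 0,"dy": 0,"dz": 0.2,"twist": 0},{"claw": 0.9,"dx": 0,"dy": 0,"dz": 0.2,"twist": 0},{"claw": 0.9,"dx": 0,"dy": 0,"dz": 0,"twist": 0},{"claw": 0.9,"dx": 0,"dy": 0,"dz": 0,"twist": 0},{"claw": 0.9,"dx": 0,"dy": 0,"dz": 0,"twist": 0},{"claw": 0.9,"dx": 0,"dy": 0,"dz": 0,"twist": 0}]}}

```text
time_s: 36.25
position: [0.4383, -0.1695, 0.0475]
tcp_rot: [[0.105, 0.993, 0.049], [0.994, -0.104, -0.027], [-0.022, 0.052, -0.998]]
force: [0.1, -0.3, -0.7]
opening: 0.862
```

Run:
```python
from arc import *
rel([[.435,-.16,.12]],84)
im=bot.capture('scene');zoom(im,255,210,345,295,8,'pics/c.png')
im=bot.capture('top');zoom(im,290,240,360,300,10,'pics/d.png')
```

```text
t 36.25 pos [ 0.4383 -0.1695  0.0475] yaw 84.0 J [ -35.   36.  115.    1.   26. -120.] F [ 0.1 -0.3 -0.7] op 0.862 tilt 3.22
   [ 0.76 -0.05 -7.28] -0.0
```

Run:
```python
from tri import *
print(at_z('scene',(309.1,269.9),.082),at_z('top',(339.2,288.8),.082),tri({'scene':(309.1,269.9),'top':(339.2,288.8)},.082))
```

```text
[[ 0.42312619 -0.17071234  0.082     ]] [[ 0.41159702 -0.16977416  0.082     ]] (array([ 0.4152, -0.1719]), array([-0.8,  0.9,  0.2, -1. ]))
```

Run:
```python
from arc import *
rel([[.4383,-.1695,.13],[.418,-.170,.13]],-6)
```

```text
t 36.35 pos [ 0.4382 -0.1695  0.0473] yaw 84.0 J [ -35.   36.  115.    1.   26. -120.] F [ 0.4 -0.5 -0.3] op 0.886 tilt 3.2
   [-0.18  0.44 -8.25] 90.0
   [-0.44 -1.57 -8.35] 90.0
```

Request:
{"method": "arm_command", "body": {"plan": [{"claw": 0.95,"dx": -0.1,"dy": 0.2,"dz": -3,"twist": 0},{"claw": 0.95,"dx": -0.2,"dy": 0.4,"dz": -7,"twist": 0},{"claw": 0.95,"dx": -0.3,"dy": -0.3,"dz": -8.3,"twist": 7},{"claw": 0.95,"dx": -0.4,"dy": -1.5,"dz": -8.3,"twist": 14},{"claw": 0.95,"dx": -0.4,"dy": -1.5,"dz": -8.3,"twist": 21},{"claw": 0.95,"dx": -0.4,"dy": -1.5,"dz": -8.3,"twist": 28},{"claw": 0.95,"dx": -0.4,"dy": -1.5,"dz": -8.3,"twist": 35},{"claw": 0.95,"dx": -0.4,"dy": -1.5,"dz": -8.3,"twist": 42}]}}

```text
time_s: 37.02
position: [0.4186, -0.1696, 0.1295]
tcp_rot: [[0.747, 0.663, 0.049], [0.665, -0.747, -0.026], [0.019, 0.052, -0.998]]
force: [-0.4, 0.1, 0.2]
opening: 0.948
```

Request:
{"method": "arm_command", "body": {"plan": [{"claw": 0.95,"dx": 0,"dy": 0,"dz": 0,"twist": 48},{"claw": 0.95,"dx": 0,"dy": 0,"dz": 0,"twist": 48},{"claw": 0.95,"dx": 0,"dy": 0,"dz": 0,"twist": 48},{"claw": 0.95,"dx": 0,"dy": 0,"dz": 0,"twist": 48},{"claw": 0.95,"dx": 0,"dy": 0,"dz": 0,"twist": 48},{"claw": 0.95,"dx": 0,"dy": 0,"dz": 0,"twist": 48},{"claw": 0.95,"dx": 0,"dy": 0,"dz": 0,"twist": 48},{"claw": 0.95,"dx": 0,"dy": 0,"dz": 0,"twist": 48}]}}

```text
time_s: 37.68
position: [0.4184, -0.1695, 0.1294]
tcp_rot: [[0.992, -0.113, 0.048], [-0.112, -0.993, -0.026], [0.051, 0.021, -0.998]]
force: [0.0, -1.1, 0.2]
opening: 0.951
```

Run:
```python
from arc import *
rel([[.418,-.170,.13],[.418,-.170,.045]],-6)
im=bot.capture('scene');zoom(im,255,210,345,295,8,'pics/c.png')
im=bot.capture('top');zoom(im,290,240,360,300,10,'pics/d.png')
```

```text
t 37.68 pos [ 0.4184 -0.1695  0.1294] yaw -6.4 J [-37.  25. 114.   1.  38. -31.] F [ 0.  -1.1  0.2] op 0.951 tilt 3.16
   [-0.03  0.06 -0.07] -0.4
   [-0.47 -0.12  8.42] -0.4
```

Request:
{"method": "arm_command", "body": {"plan": [{"claw": 0.97,"dx": -0.1,"dy": 0,"dz": 2.5,"twist": 0},{"claw": 0.97,"dx": -0.25,"dy": -0.05,"dz": 5,"twist": 0},{"claw": 0.97,"dx": -0.4,"dy": -0.1,"dz": 7.5,"twist": 0},{"claw": 0.97,"dx": -0.47,"dy": -0.1,"dz": 8.5,"twist": 0},{"claw": 0.97,"dx": -0.47,"dy": -0.1,"dz": 8.5,"twist": 0},{"claw": 0.4,"dx": -0.47,"dy": -0.1,"dz": 8.5,"twist": 0},{"claw": 0.4,"dx": -0.47,"dy": -0.1,"dz": 8.5,"twist": 0},{"claw": 0.4,"dx": -0.47,"dy": -0.1,"dz": 8.5,"twist": 0}]}}

```text
time_s: 38.45
position: [0.4186, -0.1707, 0.0452]
tcp_rot: [[0.993, -0.108, 0.05], [-0.107, -0.994, -0.027], [0.053, 0.022, -0.998]]
force: [0.4, -0.2, -0.9]
opening: 0.82
```

Request:
{"method": "arm_command", "body": {"plan": [{"claw": 0.4,"dx": 0,"dy": 0,"dz": 0,"twist": 0},{"claw": 0.4,"dx": 0,"dy": 0,"dz": 0,"twist": 0},{"claw": 0.4,"dx": 0,"dy": 0,"dz": 0,"twist": 0},{"claw": 0.4,"dx": 0,"dy": 0,"dz": 0,"twist": 0},{"claw": 0.4,"dx": 0,"dy": 0,"dz": 0,"twist": 0},{"claw": 0.4,"dx": 0,"dy": 0,"dz": 0,"twist": 0},{"claw": 0.4,"dx": 0,"dy": 0,"dz": 0,"twist": 0}]}}

```text
time_s: 39.03
position: [0.4198, -0.1715, 0.0459]
tcp_rot: [[0.993, -0.108, 0.053], [-0.107, -0.994, -0.029], [0.056, 0.024, -0.998]]
force: [1.4, 0.3, 6.1]
opening: 0.605
```

Request:
{"method": "arm_command", "body": {"plan": [{"claw": 0.9,"dx": 0,"dy": 0,"dz": 0,"twist": 0},{"claw": 0.9,"dx": 0,"dy": 0,"dz": 0,"twist": 0},{"claw": 0.9,"dx": 0,"dy": 0,"dz": 0,"twist": 0},{"claw": 0.9,"dx": 0,"dy": 0,"dz": 0,"twist": 0},{"claw": 0.9,"dx": 0,"dy": 0,"dz": 0,"twist": -90},{"claw": 0.9,"dx": 0,"dy": 0,"dz": 0,"twist": -90},{"claw": 0.9,"dx": 0,"dy": 0,"dz": 0,"twist": -90},{"claw": 0.9,"dx": 0,"dy": 0,"dz": 0,"twist": -90}]}}

```text
time_s: 39.7
position: [0.4193, -0.1711, 0.0456]
tcp_rot: [[0.921, 0.387, 0.052], [0.388, -0.921, -0.029], [0.037, 0.047, -0.998]]
force: [-0.4, 0.2, -0.4]
opening: 0.897
```

Run:
```python
from arc import *
rel([[.4198,-.1715,.0459]],84)
```

```text
t 39.7 pos [ 0.4193 -0.1711  0.0456] yaw 22.9 J [-37.  36. 117.   1.  24. -61.] F [-0.4  0.2 -0.4] op 0.897 tilt 3.4
   [ 0.03  0.05 -0.02] -61.1
```

Request:
{"method": "arm_command", "body": {"plan": [{"claw": 0.9,"dx": 0,"dy": 0,"dz": 0,"twist": -61},{"claw": 0.9,"dx": 0,"dy": 0,"dz": 0,"twist": -61},{"claw": 0.9,"dx": 0,"dy": 0,"dz": 0,"twist": -61},{"claw": 0.9,"dx": 0,"dy": 0,"dz": 0,"twist": -61},{"claw": 0.9,"dx": 0,"dy": 0,"dz": 0,"twist": -61},{"claw": 0.9,"dx": 0,"dy": 0,"dz": 0,"twist": -61},{"claw": 0.9,"dx": 0,"dy": 0,"dz": 0,"twist": -61},{"claw": 0.9,"dx": 0,"dy": 0,"dz": 0,"twist": -61}]}}

```text
time_s: 40.37
position: [0.4189, -0.1708, 0.0454]
tcp_rot: [[0.172, 0.984, 0.051], [0.985, -0.171, -0.028], [-0.019, 0.055, -0.998]]
force: [0.3, 0.9, -0.6]
opening: 0.899
```

Request:
{"method": "arm_command", "body": {"plan": [{"claw": 0.9,"dx": 0.03,"dy": 0.05,"dz": 0,"twist": -4},{"claw": 0.4,"dx": 0.03,"dy": 0.05,"dz": 0,"twist": -4},{"claw": 0.4,"dx": 0.03,"dy": 0.05,"dz": 0,"twist": -4},{"claw": 0.4,"dx": 0.03,"dy": 0.05,"dz": 0,"twist": -4},{"claw": 0.4,"dx": 0.03,"dy": 0.05,"dz": 0,"twist": -4},{"claw": 0.4,"dx": 0.03,"dy": 0.05,"dz": 0,"twist": -4},{"claw": 0.4,"dx": 0.03,"dy": 0.05,"dz": 0,"twist": -4},{"claw": 0.4,"dx": 0.03,"dy": 0.05,"dz": 0,"twist": -4}]}}

```text
time_s: 41.03
position: [0.4194, -0.1705, 0.0454]
tcp_rot: [[0.104, 0.993, 0.051], [0.994, -0.102, -0.028], [-0.022, 0.053, -0.998]]
force: [0.3, 0.0, -0.5]
opening: 0.603
```

Run:
```python
from arc import *
rel([[.42,-.17,.2],[.4475,.076,.2]],84)
```

```text
t 41.03 pos [ 0.4194 -0.1705  0.0454] yaw 84.1 J [ -37.   36.  117.    1.   24. -122.] F [ 0.3  0.  -0.5] op 0.603 tilt 3.32
   [ -0.29   0.88 -15.43] 0.1
   [ 24.46   1.1  -15.98] 0.1
```

Request:
{"method": "arm_command", "body": {"plan": [{"claw": 0.4,"dx": 0,"dy": 0,"dz": 0,"twist": 0},{"claw": 0.4,"dx": 0,"dy": 0,"dz": 0,"twist": 0},{"claw": 0.4,"dx": -0.1,"dy": 0.2,"dz": -3,"twist": 0},{"claw": 0.4,"dx": -0.2,"dy": 0.5,"dz": -7,"twist": 0},{"claw": 0.4,"dx": -0.2,"dy": 0.7,"dz": -11,"twist": 0},{"claw": 0.4,"dx": -0.2,"dy": 0.9,"dz": -15,"twist": 0},{"claw": 0.4,"dx": 3.5,"dy": 0.9,"dz": -15.5,"twist": 0},{"claw": 0.4,"dx": 7,"dy": 0.9,"dz": -15.6,"twist": 0}]}}

```text
time_s: 41.7
position: [0.4299, -0.099, 0.2031]
tcp_rot: [[0.108, 0.992, 0.058], [0.994, -0.107, -0.032], [-0.025, 0.061, -0.998]]
force: [0.9, 1.2, -2.5]
opening: 0.602
```

Run:
```python
from arc import *
rel([[.4475,.076,.2]],84)
```

```text
t 41.7 pos [ 0.4299 -0.099   0.2031] yaw 83.8 J [ -27.   16.  111.   -0.   48. -111.] F [ 0.9  1.2 -2.5] op 0.602 tilt 3.81
   [17.59 -0.14 -0.14] -0.2
```

Request:
{"method": "arm_command", "body": {"plan": [{"claw": 0.4,"dx": 4,"dy": 0,"dz": 0,"twist": 0},{"claw": 0.4,"dx": 8,"dy": 0,"dz": 0,"twist": 0},{"claw": 0.4,"dx": 12,"dy": -0.1,"dz": 0,"twist": 0},{"claw": 0.4,"dx": 15.5,"dy": -0.1,"dz": 0,"twist": 0},{"claw": 0.4,"dx": 17.6,"dy": -0.1,"dz": 0,"twist": 0},{"claw": 0.4,"dx": 17.6,"dy": -0.1,"dz": 0,"twist": 0},{"claw": 0.4,"dx": 17.6,"dy": -0.1,"dz": 0,"twist": 0},{"claw": 0.4,"dx": 17.6,"dy": -0.1,"dz": 0,"twist": 0}]}}

```text
time_s: 42.37
position: [0.4475, 0.0756, 0.1983]
tcp_rot: [[0.108, 0.993, 0.057], [0.994, -0.106, -0.032], [-0.026, 0.06, -0.998]]
force: [0.2, -0.9, -0.4]
opening: 0.603
```

Run:
```python
from arc import *
rel([[.4475,.076,.14],[.4475,.076,.11]],84)
im=bot.capture('scene');zoom(im,235,205,295,275,11,'pics/c.png')
im=bot.capture('top');zoom(im,240,265,310,325,11,'pics/d.png')
```

```text
t 42.37 pos [0.4475 0.0756 0.1983] yaw 83.8 J [ -3.  18. 109.  -2.  49. -86.] F [ 0.2 -0.9 -0.4] op 0.603 tilt 3.77
   [ 0.19 -0.36  5.82] -0.2
   [ 0.27 -0.54  8.81] -0.2
```

```bash
cat > ext.py <<'E'
from tri import *
a=np.linspace(0,2*np.pi,120,endpoint=False)
def circ(c,r,z):return np.c_[c[0]+r*np.cos(a),c[1]+r*np.sin(a),0*a+z]
def hexp(c,t0=np.radians(-6)+np.pi):
    t=t0+np.pi/6+np.arange(6)*np.pi/3;R=.034/np.cos(np.pi/6)
    return np.vstack([np.c_[c[0]+R*np.cos(t),c[1]+R*np.sin(t),0*t+z] for z in(.04,.07)])
def fit(fn,obs,x0):
    def res(c):
        P=fn(c);o=[]
        for (n,k),v in obs.items():
            q=proj(n,P);o.append({'umin':q[:,0].min(),'umax':q[:,0].max(),'vmin':q[:,1].min(),'vmax':q[:,1].max()}[k]-v)
        return o
    r=least_squares(res,x0);return r.x.round(4),r.fun.round(1)
E
python3 - <<'E'
from ext import *
print(fit(hexp,{('scene','umin'):248,('scene','umax'):266.8,('scene','vmin'):249.7,('scene','vmax'):264.1,('top','umax'):279.3,('top','vmin'):293.5,('top','vmax'):311.8},[.45,.075]))
print(fit(lambda c:circ(c,.026,c[2]),{('scene','umin'):249.55,('scene','umax'):263.5,('scene','vmax'):235.9,('top','vmax'):295,('top','umin'):260,('top','umax'):275},[.45,.075,.153]))
E
```

```text
(array([0.4525, 0.0792]), array([-0.5,  0.2,  0.4,  1.6, -0.5, -2.8,  1.9]))
(array([0.4466, 0.0756, 0.1614]), array([ 0.1, -0. , -0. ,  0. , -0.3,  0.3]))
```

Run:
```python
from ext import *
print(fit(hexp,{('scene','umin'):248,('scene','umax'):266.8,('scene','vmin'):249.7,('top','umax'):279.3},[.45,.075]))
print(fit(hexp,{('scene','umin'):248,('scene','umax'):266.8,('top','umax'):279.3},[.45,.075]))
# where did tin1 and tin2 land: tin2 TCP (.4502,.0731) tin ~ -2.7mm
for c in([.448,.0755],[.45,.0755],[.446,.0775]):
    for n in('scene','top'):
        q=proj(n,hexp(c));print(c,n,q.min(0).round(1),q.max(0).round(1))
```

```text
(array([0.4526, 0.0783]), array([-0.3,  0.5,  0.4, -0.2]))
(array([0.4516, 0.0779]), array([-0.4,  0.4, -0. ]))
[0.448, 0.0755] scene [247.6 250.7] [267.2 266.4]
[0.448, 0.0755] top [257.5 291.4] [280.2 314.6]
[0.45, 0.0755] scene [247.9 250.5] [267.5 266.2]
[0.45, 0.0755] top [257.4 291. ] [280.1 314.1]
[0.446, 0.0775] scene [246.8 250.7] [266.4 266.5]
[0.446, 0.0775] top [257.1 292.1] [279.8 315.2]
```

Run:
```python
from arc import *
rel([[.4525,.077,.15],[.4525,.077,.11],[.4525,.077,.086]],84)
```

```text
t 42.47 pos [0.4478 0.0749 0.1985] yaw 83.7 J [ -4.  18. 109.  -2.  49. -86.] F [-1.1 -0.5 -2.4] op 0.6 tilt 3.79
   [0.38 0.15 4.86] -0.3
   [ 0.49 -0.09  8.85] -0.3
   [ 0.55 -0.24 11.24] -0.3
```

Request:
{"method": "arm_command", "body": {"plan": [{"claw": 0.4,"dx": 0.3,"dy": 0.4,"dz": 0,"twist": 0},{"claw": 0.4,"dx": 0.3,"dy": 0.3,"dz": 2.5,"twist": 0},{"claw": 0.4,"dx": 0.38,"dy": 0.15,"dz": 5,"twist": 0},{"claw": 0.4,"dx": 0.42,"dy": 0.05,"dz": 7,"twist": 0},{"claw": 0.4,"dx": 0.44,"dy": 0,"dz": 7.6,"twist": 0},{"claw": 0.4,"dx": 0.46,"dy": -0.04,"dz": 8.2,"twist": 0},{"claw": 0.4,"dx": 0.48,"dy": -0.09,"dz": 8.8,"twist": 0},{"claw": 0.4,"dx": 0.48,"dy": -0.09,"dz": 8.8,"twist": 0}]}}

```text
time_s: 43.13
position: [0.4527, 0.0766, 0.1102]
tcp_rot: [[0.11, 0.992, 0.057], [0.994, -0.109, -0.032], [-0.026, 0.061, -0.998]]
force: [0.6, -0.3, -1.4]
opening: 0.603
```

No contact with the bottom near 0.065 — confirmed seat estimate. Continue down.

Request:
{"method": "arm_command", "body": {"plan": [{"claw": 0.4,"dx": 0,"dy": 0,"dz": 0.7,"twist": 0},{"claw": 0.4,"dx": 0.03,"dy": -0.05,"dz": 1.4,"twist": 0},{"claw": 0.4,"dx": 0.05,"dy": -0.1,"dz": 2,"twist": 0},{"claw": 0.4,"dx": 0.06,"dy": -0.13,"dz": 2.4,"twist": 0},{"claw": 0.4,"dx": 0.06,"dy": -0.13,"dz": 2.4,"twist": 0}]}}

```text
time_s: 43.55
position: [0.4528, 0.0767, 0.0856]
tcp_rot: [[0.11, 0.992, 0.057], [0.994, -0.109, -0.032], [-0.026, 0.06, -0.998]]
force: [0.1, 0.2, -0.8]
opening: 0.602
```

Request:
{"method": "arm_command", "body": {"plan": [{"claw": 0.72,"dx": 0,"dy": 0,"dz": 0,"twist": 0},{"claw": 0.72,"dx": 0,"dy": 0,"dz": 0,"twist": 0},{"claw": 0.72,"dx": 0,"dy": 0,"dz": 0,"twist": 0},{"claw": 0.72,"dx": 0,"dy": 0,"dz": 0,"twist": 0},{"claw": 0.72,"dx": -0.1,"dy": 0.2,"dz": -3,"twist": 0},{"claw": 0.72,"dx": -0.2,"dy": 0.4,"dz": -7,"twist": 0},{"claw": 0.72,"dx": -0.2,"dy": 0.6,"dz": -11,"twist": 0},{"claw": 0.6,"dx": -0.3,"dy": 0.9,"dz": -16,"twist": 0}]}}

```text
time_s: 44.22
position: [0.4513, 0.0779, 0.2389]
tcp_rot: [[0.11, 0.992, 0.055], [0.994, -0.109, -0.032], [-0.026, 0.059, -0.998]]
force: [0.5, 0.2, -0.6]
opening: 0.695
```

Run:
```python
from arc import *
im=bot.capture('scene');cv2.imwrite('pics/s13.png',im[:,:,::-1]);zoom(im,215,190,335,280,6,'pics/c.png')
ax=np.array([.5418,.068]);t=np.radians(24);k=ax+.05*np.array([np.cos(t),np.sin(t)]);print(k,proj('scene',[*k,.195]))
rel([[*k,.26]],114)
b=cv2.imread('pics/s13.png',0);print(b[204:226,273:279].T)
```

```text
[0.58747727 0.08833683] [[274.52337825 213.05587301]]
t 44.27 pos [0.4569 0.0779 0.2469] yaw 83.7 J [ -3.  14. 105.  -2.  56. -86.] F [1.9 0.7 4.6] op 0.663 tilt 4.58
   [ 2.44 12.93 -0.39] -30.3
[[ 17  22  25  36  43  31  17  14   9  11   7  19  56 100  71  38  36  54
   90 140 194  92]
 [ 27  24  22  37  42  29  16  23  20   8   9   4  39  82  84  54  41  56
   91 106 119  71]
 [ 31  18  23  39  34  36  16  13  22  14   7  18  59 119  81  62  43  56
   89  93  77  76]
 [ 26  30  29  38  35  30  19  19  13  22  11  29 116 209 152 100  85  91
  108 114 120 151]
 [ 29  17  31  33  32  19   7  12  22  28  24  25  84 181 234 207 203 204
  204 246 249 254]
 [ 21  26  20  25  23  24  44  34  35  46  40  23  47 148 243 209 202 206
  227 238 239 247]]
```

Request:
{"method": "arm_command", "body": {"plan": [{"claw": 0.6,"dx": 0,"dy": 0,"dz": -1,"twist": 0},{"claw": 0.6,"dx": 0,"dy": 0,"dz": -1,"twist": 0},{"claw": 0.6,"dx": 0,"dy": 0,"dz": -1,"twist": 0}]}}

```text
time_s: 44.52
position: [0.4564, 0.0782, 0.2575]
tcp_rot: [[0.11, 0.991, 0.075], [0.994, -0.108, -0.033], [-0.025, 0.078, -0.997]]
force: [-0.3, 0.1, 0.5]
opening: 0.604
```

Run:
```python
from arc import *
rel([[.5865,.087,.26]],114)
print(bot.read_state()['tcp_rot'][:,2])
```

```text
t 44.52 pos [0.4564 0.0782 0.2575] yaw 83.7 J [ -3.  13. 105.  -2.  58. -86.] F [-0.3  0.1  0.5] op 0.604 tilt 4.71
   [ 2.29 12.82  0.7 ] -30.3
[ 0.07507709 -0.0332177  -0.99662431]
```

Request:
{"method": "arm_command", "body": {"plan": [{"claw": 0.6,"dx": 1,"dy": 5,"dz": -4,"twist": -10},{"claw": 0.6,"dx": 2,"dy": 10,"dz": -7,"twist": -20},{"claw": 0.6,"dx": 2.3,"dy": 12.8,"dz": -9,"twist": -30},{"claw": 0.6,"dx": 2.3,"dy": 12.8,"dz": -9,"twist": -30},{"claw": 0.6,"dx": 2.3,"dy": 12.8,"dz": -9,"twist": -30},{"claw": 0.6,"dx": 2.3,"dy": 12.8,"dz": -9,"twist": -30},{"claw": 0.6,"dx": 2.3,"dy": 12.8,"dz": -9,"twist": -30}]}}

```text
time_s: 45.1
position: [0.5771, 0.0903, 0.3536]
tcp_rot: [[-0.399, 0.914, 0.069], [0.915, 0.402, -0.033], [-0.058, 0.05, -0.997]]
force: [0.1, 0.5, 0.0]
opening: 0.604
```

Request:
{"method": "arm_command", "body": {"plan": [{"claw": 0.6,"dx": 0,"dy": 0,"dz": 4,"twist": 0},{"claw": 0.6,"dx": 0,"dy": 0,"dz": 8,"twist": 0}]}}

```text
time_s: 45.27
position: [0.5819, 0.0878, 0.2736]
tcp_rot: [[-0.398, 0.915, 0.071], [0.915, 0.401, -0.033], [-0.059, 0.052, -0.997]]
force: [0.0, -0.8, -1.0]
opening: 0.602
```

Run:
```python
from arc import *
print(bot.read_state()['tcp_rot'][:,2])
bot.capture('scene');print(bot.read_state()['tcp_rot'][:,2])
rel([[.5865,.087,.26]],114)
```

```text
[ 0.07114638 -0.03304617 -0.99691832]
[ 0.04954392 -0.03248222 -0.99824361]
t 45.32 pos [0.5753 0.0875 0.2626] yaw 113.5 J [  -1.   23.   88.   -2.   66. -114.] F [-3.3 -0.7 -5.5] op 0.598 tilt 3.4
   [-0.48  1.    0.32] -0.5
```

Request:
{"method": "arm_command", "body": {"plan": [{"claw": 0.6,"dx": 0,"dy": 0,"dz": -3,"twist": 0},{"claw": 0.6,"dx": 0,"dy": 0,"dz": -6,"twist": 0},{"claw": 0.6,"dx": 0,"dy": 0,"dz": -8,"twist": 0},{"claw": 0.6,"dx": 0,"dy": 0,"dz": -8.5,"twist": 0},{"claw": 0.6,"dx": 0,"dy": 0,"dz": -8.5,"twist": 0},{"claw": 0.6,"dx": 0,"dy": 0,"dz": -8.5,"twist": 0}]}}

```text
time_s: 45.82
position: [0.5696, 0.0903, 0.3464]
tcp_rot: [[-0.399, 0.916, 0.047], [0.916, 0.4, -0.032], [-0.048, 0.03, -0.998]]
force: [-0.6, -0.2, -0.5]
opening: 0.599
```

Request:
{"method": "arm_command", "body": {"plan": [{"claw": 0.6,"dx": 0,"dy": 0,"dz": 4,"twist": 0},{"claw": 0.6,"dx": 0,"dy": 0,"dz": 8,"twist": 0}]}}

```text
time_s: 45.98
position: [0.5736, 0.0877, 0.2664]
tcp_rot: [[-0.398, 0.916, 0.05], [0.916, 0.4, -0.032], [-0.05, 0.033, -0.998]]
force: [-0.2, -0.2, -2.0]
opening: 0.598
```

Run:
```python
from arc import *
bot.capture('scene');print(bot.read_state()['tcp_rot'][:,2])
```

```text
[ 0.02904702 -0.03188598 -0.99906934]
```

Request:
{"method": "arm_command", "body": {"plan": [{"claw": 0.6,"dx": 0,"dy": 0,"dz": -3,"twist": 0},{"claw": 0.6,"dx": 0,"dy": 0,"dz": -6,"twist": 0},{"claw": 0.6,"dx": 0,"dy": 0,"dz": -8,"twist": 0},{"claw": 0.6,"dx": 0,"dy": 0,"dz": -8.5,"twist": 0},{"claw": 0.6,"dx": 0,"dy": 0,"dz": -8.5,"twist": 0},{"claw": 0.6,"dx": 0,"dy": 0,"dz": -8.5,"twist": 0}]}}

```text
time_s: 46.53
position: [0.5634, 0.0902, 0.3397]
tcp_rot: [[-0.399, 0.917, 0.026], [0.916, 0.399, -0.032], [-0.04, 0.011, -0.999]]
force: [0.6, -0.1, 0.1]
opening: 0.604
```

Request:
{"method": "arm_command", "body": {"plan": [{"claw": 0.6,"dx": 0,"dy": 0,"dz": 4,"twist": 0},{"claw": 0.6,"dx": 0,"dy": 0,"dz": 8,"twist": 0}]}}

```text
time_s: 46.7
position: [0.566, 0.0877, 0.2596]
tcp_rot: [[-0.398, 0.917, 0.03], [0.916, 0.399, -0.032], [-0.041, 0.015, -0.999]]
force: [0.7, 0.1, -0.8]
opening: 0.595
```

Run:
```python
from arc import *
bot.capture('scene');print(bot.read_state()['tcp_rot'][:,2])
rel([[.5865,.087,.26]],114)
```

```text
[ 0.00858361 -0.03122586 -0.9994755 ]
t 46.75 pos [0.5592 0.0874 0.2493] yaw 113.5 J [  -1.   24.   89.   -2.   67. -114.] F [-2.6  0.4 -5.3] op 0.599 tilt 1.86
   [-1.16  2.48 -1.05] -0.5
```

Run:
```python
from arc import *
rel([[.5873,.0884,.25]],113.5)
```

```text
t 46.75 pos [0.5592 0.0874 0.2493] yaw 113.5 J [  -1.   24.   89.   -2.   67. -114.] F [-2.6  0.4 -5.3] op 0.599 tilt 1.86
   [-1.03  2.61 -0.05] 0.0
```

Request:
{"method": "arm_command", "body": {"plan": [{"claw": 0.6,"dx": -0.6,"dy": 1.5,"dz": -1,"twist": 57},{"claw": 0.6,"dx": -1.2,"dy": 2.5,"dz": -1,"twist": 57},{"claw": 0.6,"dx": -1.2,"dy": 2.5,"dz": -1,"twist": 57},{"claw": 0.6,"dx": -1.2,"dy": 2.5,"dz": -1,"twist": 57},{"claw": 0.6,"dx": -1.2,"dy": 2.5,"dz": -1,"twist": 57},{"claw": 0.6,"dx": -1.2,"dy": 2.5,"dz": -1,"twist": 57},{"claw": 0.6,"dx": -1.2,"dy": 2.5,"dz": -1,"twist": 57},{"claw": 0.6,"dx": -1.2,"dy": 2.5,"dz": -1,"twist": 57}]}}

```text
time_s: 47.42
position: [0.5856, 0.0867, 0.2585]
tcp_rot: [[0.557, 0.83, 0.004], [0.83, -0.557, -0.031], [-0.023, 0.021, -1.0]]
force: [0.7, -1.3, -0.4]
opening: 0.605
```

Request:
{"method": "arm_command", "body": {"plan": [{"claw": 0.6,"dx": 0,"dy": 0,"dz": 0,"twist": 60},{"claw": 0.6,"dx": 0,"dy": 0,"dz": 0,"twist": 60},{"claw": 0.6,"dx": 0,"dy": 0,"dz": 0,"twist": 60},{"claw": 0.6,"dx": 0,"dy": 0,"dz": 0,"twist": 60},{"claw": 0.6,"dx": 0,"dy": 0,"dz": 0,"twist": 60},{"claw": 0.6,"dx": 0,"dy": 0,"dz": 0,"twist": 60},{"claw": 0.6,"dx": 0,"dy": 0,"dz": 0,"twist": 60},{"claw": 0.6,"dx": 0,"dy": 0,"dz": 0,"twist": 60}]}}

```text
time_s: 48.08
position: [0.5843, 0.0867, 0.2576]
tcp_rot: [[1.0, -0.02, 0.0], [-0.02, -0.999, -0.031], [0.001, 0.031, -1.0]]
force: [0.1, -0.7, 0.2]
opening: 0.595
```

Request:
{"method": "arm_command", "body": {"plan": [{"claw": 0.6,"dx": 0,"dy": 0,"dz": 0,"twist": 65},{"claw": 0.6,"dx": 0,"dy": 0,"dz": 0,"twist": 65},{"claw": 0.6,"dx": 0,"dy": 0,"dz": 0,"twist": 65},{"claw": 0.6,"dx": 0,"dy": 0,"dz": 0,"twist": 65},{"claw": 0.6,"dx": 0,"dy": 0,"dz": 0,"twist": 65},{"claw": 0.6,"dx": 0,"dy": 0,"dz": 0,"twist": 65},{"claw": 0.6,"dx": 0,"dy": 0,"dz": 0,"twist": 65},{"claw": 0.6,"dx": 0,"dy": 0,"dz": 0,"twist": 65}]}}

```text
time_s: 48.75
position: [0.583, 0.0867, 0.2566]
tcp_rot: [[0.523, -0.852, -0.003], [-0.852, -0.523, -0.031], [0.025, 0.019, -1.0]]
force: [0.0, -0.4, 0.3]
opening: 0.597
```

Run:
```python
from arc import *
s=bot.read_state();print(s['tcp_rot'][:,0])
rel([[.5873,.0884,.25],[.5873,.0884,.176]],-66.5)
```

```text
[ 0.52307268 -0.85192146  0.02499581]
t 48.75 pos [0.583  0.0867 0.2566] yaw -58.5 J [-1. 26. 85. -2. 70. 58.] F [ 0.  -0.4  0.3] op 0.597 tilt 1.8
   [ 0.06 -0.47  0.65] 8.0
   [-0.12 -0.61  8.05] 8.0
```

Request:
{"method": "arm_command", "body": {"plan": [{"claw": 0.6,"dx": 0.05,"dy": -0.5,"dz": 1.5,"twist": 7},{"claw": 0.6,"dx": 0,"dy": -0.5,"dz": 3,"twist": 8},{"claw": 0.6,"dx": -0.05,"dy": -0.55,"dz": 5,"twist": 8},{"claw": 0.6,"dx": -0.1,"dy": -0.6,"dz": 7,"twist": 8},{"claw": 0.6,"dx": -0.1,"dy": -0.6,"dz": 8.2,"twist": 8},{"claw": 0.6,"dx": -0.1,"dy": -0.6,"dz": 8.2,"twist": 8},{"claw": 0.15,"dx": -0.1,"dy": -0.6,"dz": 8.2,"twist": 8},{"claw": 0.15,"dx": -0.1,"dy": -0.6,"dz": 8.2,"twist": 8}]}}

```text
time_s: 49.42
position: [0.5875, 0.0881, 0.1749]
tcp_rot: [[0.399, -0.917, -0.003], [-0.916, -0.399, -0.031], [0.027, 0.015, -1.0]]
force: [-0.8, -0.5, 0.1]
opening: 0.517
```

Request:
{"method": "arm_command", "body": {"plan": [{"claw": 0.15,"dx": 0,"dy": 0,"dz": 0,"twist": 0},{"claw": 0.15,"dx": 0,"dy": 0,"dz": 0,"twist": 0},{"claw": 0.15,"dx": 0,"dy": 0,"dz": 0,"twist": 0},{"claw": 0.15,"dx": 0,"dy": 0,"dz": 0,"twist": 0},{"claw": 0.15,"dx": 0,"dy": 0,"dz": 0,"twist": 0},{"claw": 0.15,"dx": 0,"dy": 0,"dz": 0,"twist": 0},{"claw": 0.15,"dx": 0,"dy": 0,"dz": 0,"twist": 0}]}}

```text
time_s: 50.0
position: [0.5881, 0.0887, 0.1759]
tcp_rot: [[0.399, -0.917, -0.001], [-0.917, -0.399, -0.03], [0.027, 0.013, -1.0]]
force: [-0.3, 3.0, 5.9]
opening: 0.367
```

Run:
```python
from arc import *
rel([[.5873,.0884,.176]],-66.5)
```

```text
t 50.0 pos [0.5881 0.0887 0.1759] yaw -66.5 J [-1. 31. 89. -2. 60. 66.] F [-0.3  3.   5.9] op 0.367 tilt 1.74
   [-0.01  0.08 -0.  ] 0.0
```

Request:
{"method": "arm_command", "body": {"plan": [{"claw": 0.15,"dx": 0,"dy": 0,"dz": -0.4,"twist": 0},{"claw": 0.15,"dx": 0,"dy": 0,"dz": -0.8,"twist": 0},{"claw": 0.15,"dx": 0,"dy": 0,"dz": -1.2,"twist": 0},{"claw": 0.15,"dx": 0,"dy": 0,"dz": -1.4,"twist": 0},{"claw": 0.15,"dx": 0,"dy": 0,"dz": -1.4,"twist": 0},{"claw": 0.15,"dx": 0,"dy": 0,"dz": -1.4,"twist": 0}]}}

```text
time_s: 50.5
position: [0.5877, 0.0889, 0.1892]
tcp_rot: [[0.399, -0.917, -0.003], [-0.917, -0.399, -0.031], [0.027, 0.015, -1.0]]
force: [2.2, 1.3, -8.1]
opening: 0.365
```

Run:
```python
from arc import *
rel([[.5873,.0884,.19]],-66.5)
arc(120,[125,132,139,146,153,160,167,174,180],yaw=-6.5)
```

```text
t 50.5 pos [0.5877 0.0889 0.1892] yaw -66.5 J [-1. 30. 88. -2. 62. 66.] F [ 2.2  1.3 -8.1] op 0.365 tilt 1.76
   [ 0.03  0.06 -0.07] 0.0
125 [-0.44  0.02 -0.01]
132 [-1.04  0.11 -0.03]
139 [-1.63  0.27 -0.04]
146 [-2.19  0.51 -0.05]
153 [-2.72  0.81 -0.06]
160 [-3.21  1.17 -0.07]
167 [-3.66  1.59 -0.08]
174 [-4.04  2.06 -0.08]
180 [-4.33  2.5  -0.08]
```

Request:
{"method": "arm_command", "body": {"plan": [{"claw": 0.15,"dx": -0.44,"dy": 0.02,"dz": -0.15,"twist": -5},{"claw": 0.15,"dx": -1.04,"dy": 0.11,"dz": -0.15,"twist": -12},{"claw": 0.15,"dx": -1.63,"dy": 0.27,"dz": -0.15,"twist": -19},{"claw": 0.15,"dx": -2.19,"dy": 0.51,"dz": -0.15,"twist": -26},{"claw": 0.15,"dx": -2.72,"dy": 0.81,"dz": -0.15,"twist": -33},{"claw": 0.15,"dx": -3.21,"dy": 1.17,"dz": -0.15,"twist": -40},{"claw": 0.15,"dx": -3.66,"dy": 1.59,"dz": -0.15,"twist": -47},{"claw": 0.15,"dx": -4.04,"dy": 2.06,"dz": -0.15,"twist": -54}]}}

```text
time_s: 51.17
position: [0.5524, 0.1173, 0.1895]
tcp_rot: [[0.978, -0.209, -0.003], [-0.209, -0.977, -0.032], [0.004, 0.032, -0.999]]
force: [1.2, -0.7, -10.7]
opening: 0.363
```

```bash
sed -i 's/\[.5398,.0655\]/[.5414,.0685]/; s/+96/+96.5/' where.py; python3 where.py
python3 - <<'E'
from arc import *
rel([[.5471,.1182,.19]],-6.5)
E
```

```text
173.79839721052494 0.0500246104717506 0.1895076193404464 [  1.2080958   -0.66422667 -10.73998438]
t 51.17 pos [0.5524 0.1173 0.1895] yaw -12.1 J [ 2. 28. 92. -2. 60. 15.] F [  1.2  -0.7 -10.7] op 0.363 tilt 1.84
   [-0.54  0.02 -0.05] -5.6
```

Request:
{"method": "arm_command", "body": {"plan": [{"claw": 0.15,"dx": -0.3,"dy": 0.01,"dz": 0,"twist": -3},{"claw": 0.15,"dx": -0.6,"dy": 0.02,"dz": 0,"twist": -5.6},{"claw": 0.15,"dx": -0.6,"dy": 0.02,"dz": 0,"twist": -5.6},{"claw": 0.15,"dx": -0.6,"dy": 0.02,"dz": 0,"twist": -5.6}]}}

```text
time_s: 51.5
position: [0.5471, 0.118, 0.1895]
tcp_rot: [[0.994, -0.114, -0.001], [-0.114, -0.993, -0.033], [0.002, 0.033, -0.999]]
force: [3.0, -0.3, -9.8]
opening: 0.361
```

```bash
python3 where.py
```

```text
179.98998926340244 0.04987133919448338 0.18950342471882933 [ 2.95294433 -0.33635169 -9.80898815]
```

Request:
{"method": "arm_command", "body": {"plan": [{"claw": 0.15,"dx": -0.05,"dy": 0,"dz": 0.4,"twist": 0},{"claw": 0.15,"dx": -0.05,"dy": 0,"dz": 0.9,"twist": 0},{"claw": 0.15,"dx": -0.05,"dy": 0,"dz": 1.3,"twist": 0},{"claw": 0.15,"dx": -0.05,"dy": 0,"dz": 1.3,"twist": 0}]}}

```text
time_s: 51.83
position: [0.5473, 0.1179, 0.1765]
tcp_rot: [[0.993, -0.114, -0.0], [-0.114, -0.993, -0.032], [0.004, 0.032, -0.999]]
force: [3.8, 2.0, -6.7]
opening: 0.366
```

Request:
{"method": "arm_command", "body": {"plan": [{"claw": 0.6,"dx": 0,"dy": 0,"dz": 0,"twist": 0},{"claw": 0.6,"dx": 0,"dy": 0,"dz": 0,"twist": 0},{"claw": 0.6,"dx": 0,"dy": 0,"dz": 0,"twist": 0},{"claw": 0.6,"dx": 0,"dy": 0,"dz": 0,"twist": 0},{"claw": 0.6,"dx": 0,"dy": 0,"dz": -3,"twist": 0},{"claw": 0.6,"dx": 0,"dy": 0,"dz": -6,"twist": 0},{"claw": 0.6,"dx": 0,"dy": 0,"dz": -8,"twist": 0},{"claw": 0.6,"dx": 0,"dy": 0,"dz": -8,"twist": 0}]}}

```text
time_s: 52.5
position: [0.55, 0.1206, 0.2616]
tcp_rot: [[0.993, -0.114, 0.01], [-0.114, -0.993, -0.032], [0.013, 0.031, -0.999]]
force: [1.3, -0.1, 0.2]
opening: 0.599
```

Request:
{"method": "arm_command", "body": {"plan": [{"claw": 0.6,"dx": 0,"dy": 0,"dz": 0,"twist": 0},{"claw": 0.6,"dx": 0,"dy": 0,"dz": 0,"twist": 0}]}}

```text
time_s: 52.67
position: [0.5499, 0.1205, 0.262]
tcp_rot: [[0.993, -0.115, 0.01], [-0.114, -0.993, -0.032], [0.014, 0.031, -0.999]]
force: [-0.2, 0.2, 1.0]
opening: 0.597
```

Run:
```python
from arc import *
im=bot.capture('scene');cv2.imwrite('pics/s14.png',im[:,:,::-1]);zoom(im,205,190,325,280,6,'pics/c.png')
im=bot.capture('top');cv2.imwrite('pics/t14.png',im[:,:,::-1]);zoom(im,140,210,300,330,5,'pics/d.png')
rel([.5,.3,.26],-90)
k=[.5471,.1182];print(proj('scene',[[*k,.211],[*k,.182],[*k,.17]]))
b=cv2.imread('pics/s14.png',0);print(b[208:236,260:269].T)
```

```text
t 52.77 pos [0.5491 0.1204 0.2607] yaw -6.6 J [ 2. 23. 89. -2. 68.  9.] F [0.7 0.6 0.1] op 0.599 tilt 1.9
   [ -6.93 -17.27  -0.55] 83.4
[[262.37341842 210.84121919]
 [262.52214077 217.72595196]
 [262.58321356 220.55316536]]
[[ 25  12  18  23  17  19  16  19   6  39 139 224 114  84  88  85  82 109
  176 238 237 236 205 114 116 146 167 164]
 [ 32  24  18  28  19  17  16   9  11  24  68 122  65  37  39  44  50  74
  158 239 236 237 232 113 114 145 168 169]
 [ 38   7  31  30   0  14  12  22  10  16  46  91  74  45  46  61  81  67
  153 243 238 233 231 150 106 131 161 173]
 [ 37  26  37  31  17   8  16  17  13  21  62 101  65  59  47  64  90  74
  147 241 239 234 234 202 109 110 145 172]
 [ 22  34  31  24  23  17  11  12  34  79 139 156  97  68  67  77  92  65
   84 175 238 234 235 229 120 112 148 175]
 [ 39  27  38  12  16  23  26  54 120 165 210 213 201 170 132  91  93  76
   69 166 244 235 237 233 145 109 127 165]
 [ 41  25  24  23  28  47  49 130 228 208 206 207 210 197 155 133  94  85
   66 150 241 238 235 234 201 103 106 146]
 [ 41  20  28  21  33  57 105 155 238 215 204 204 204 170 153 191 103  86
   51  88 178 240 237 236 227 114 114 152]
 [ 42  23  26  22  34 103 179 169 235 230 228 227 210 148 147 181 101  81
   59  65 138 242 240 237 230 149 109 125]]
```

Request:
{"method": "arm_command", "body": {"plan": [{"claw": 0.6,"dx": -2,"dy": 3,"dz": -1,"twist": 0},{"claw": 0.6,"dx": -5,"dy": 7,"dz": -1,"twist": 0},{"claw": 0.6,"dx": -8,"dy": 11,"dz": -1,"twist": 0},{"claw": 0.6,"dx": -9,"dy": 15,"dz": -1,"twist": 0},{"claw": 0.6,"dx": -9,"dy": 19,"dz": -1,"twist": 0},{"claw": 0.6,"dx": -9,"dy": 23,"dz": -1,"twist": 0},{"claw": 0.6,"dx": -9,"dy": 25,"dz": -1,"twist": 0},{"claw": 0.6,"dx": -9,"dy": 25,"dz": -1,"twist": 0}]}}

```text
time_s: 53.43
position: [0.4306, -0.1224, 0.277]
tcp_rot: [[0.993, -0.121, 0.007], [-0.12, -0.992, -0.035], [0.011, 0.034, -0.999]]
force: [1.1, -0.2, 0.5]
opening: 0.6
```

Run:
```python
from arc import *
im=bot.capture('scene');cv2.imwrite('pics/s15.png',im[:,:,::-1]);zoom(im,185,210,305,290,6,'pics/c.png')
im=bot.capture('top');cv2.imwrite('pics/t15.png',im[:,:,::-1]);zoom(im,150,270,250,335,8,'pics/d.png')
rel([.5,.3,.26],-90)
```

```text
t 53.53 pos [ 0.4302 -0.1179  0.2765] yaw -6.8 J [-29.  12. 103.  -2.  64. -21.] F [-0.2  0.6 -0.5] op 0.599 tilt 1.78
   [  1.99 -42.35   0.41] 83.2
```

```bash
cat > tray.py <<'E'
from tri import *
def W(p,pts):
    c,s=np.cos(p[2]),np.sin(p[2]);q=np.array(pts,float)*1e-3
    return np.c_[p[0]+c*q[:,0]-s*q[:,1],p[1]+s*q[:,0]+c*q[:,1],q[:,2]]
def fitt(obs,x0=(.45,.35,.15)):
    f=lambda p:np.concatenate([(proj(n,W(p,[b]))[0]-a) for n,a,b in obs])
    r=least_squares(f,x0,loss='soft_l1');print('tray',r.x.round(4),'deg',np.degrees(r.x[2]).round(2));print(f(r.x).reshape(-1,2).round(1).tolist());return r.x
E
python3 - <<'E'
from tray import *
o=[('top',(177.1,299.2),(52,50,16)),('top',(202.1,289),(52,-50,16)),('top',(212.5,312.4),(-52,-50,2)),('top',(186.2,323.6),(-52,50,2)),('top',(164.9,314.6),(0,105,30)),
('scene',(237.8,244),(52,-50,14)),('scene',(225.5,252.6),(-52,-50,3)),('scene',(218.8,239),(52,50,16))]
p=fitt(o)
print('fin',W(p,[(0,105,36)]))
S=(.5414,.0685,np.radians(-6.3))
print('home',W(S,[(0,80,0)]),'fin home',W(S,[(0,185,36)]),'mouth',W(S,[(0,130,0),(0,152,0)]))
c,s=np.cos(S[2]),np.sin(S[2]);d=p[:2]-S[:2];print('in stand',c*d[0]+s*d[1],-s*d[0]+c*d[1],np.degrees(p[2]-S[2]))
for q in((223.4,277.7),(227.7,308.4)):print(at_z('top',q,.015))
print(proj('top',W(S,[(62,152,20),(-62,152,20),(55,130,20),(-55,130,20)])))
E
```

```text
tray [0.5419 0.3258 0.1249] deg 7.16
[[-1.2, -0.4], [0.4, -0.6], [0.5, 1.1], [-0.2, 0.9], [-0.3, 0.1], [0.9, -1.1], [0.5, 2.0], [-0.3, -0.5]]
fin [[0.52879413 0.42999349 0.036     ]]
home [[0.55017874 0.14801688 0.        ]] fin home [[0.56170085 0.25238278 0.036     ]] mouth [[0.55566546 0.19771492 0.        ]
 [0.55807962 0.21958207 0.        ]]
in stand -0.02776611031259224 0.25580912517350063 13.455171313362193
[[0.6205889  0.20077564 0.015     ]]
[[0.49332871 0.21594947 0.015     ]]
[[220.07620462 278.07702963]
 [224.44416967 307.80424299]
 [226.35357422 278.64743284]
 [230.39564489 304.95053714]]
```

Run:
```python
from tri import *
b=cv2.imread('pics/t15.png');zoom(b[:,:,::-1],150,230,250,335,6,'pics/d.png')
print(at_z('top',(181,257.5),.09),at_z('scene',(245.2,217),.09))
rel([[.5288,.43,.2],[.48,.1,.28]],7)
```

```text
[[0.70313436 0.32728229 0.09      ]] [[0.70439988 0.32345226 0.09      ]]
t 53.53 pos [ 0.4302 -0.1179  0.2765] yaw -6.8 J [-29.  12. 103.  -2.  64. -21.] F [-0.2  0.6 -0.5] op 0.599 tilt 1.78
   [  3.27 -55.78   6.02] -13.8
   [  2.38 -22.21  -0.99] -13.8
```

Request:
{"method": "arm_command", "body": {"plan": [{"claw": 0.6,"dx": 0.3,"dy": -4,"dz": -0.5,"twist": 0},{"claw": 0.6,"dx": 0.7,"dy": -8,"dz": -1,"twist": -5},{"claw": 0.6,"dx": 1.1,"dy": -12,"dz": -1,"twist": -10},{"claw": 0.6,"dx": 1.5,"dy": -16,"dz": -1,"twist": -13.8},{"claw": 0.6,"dx": 2,"dy": -20,"dz": -1,"twist": -13.8},{"claw": 0.6,"dx": 2.3,"dy": -24,"dz": -1,"twist": -13.8},{"claw": 0.6,"dx": 2.6,"dy": -28,"dz": -1,"twist": -13.8},{"claw": 0.6,"dx": 2.9,"dy": -32,"dz": -1,"twist": -13.8}]}}

```text
time_s: 54.2
position: [0.495, 0.2004, 0.2762]
tcp_rot: [[0.992, 0.125, 0.003], [0.125, -0.992, -0.031], [-0.001, 0.031, -1.0]]
force: [0.4, -1.3, 0.5]
opening: 0.603
```

Run:
```python
from tri import *
rel([[.5288,.43,.2],[.5288,.43,.1]],7)
```

```text
t 54.2 pos [0.495  0.2004 0.2762] yaw 7.2 J [11. 20. 91. -2. 69.  5.] F [ 0.4 -1.3  0.5] op 0.603 tilt 1.78
   [  6.24 -22.59   6.92] 0.2
   [  6.25 -22.9   16.92] 0.2
```

Request:
{"method": "arm_command", "body": {"plan": [{"claw": 0.5,"dx": 1,"dy": -4,"dz": 1,"twist": 0},{"claw": 0.5,"dx": 2.2,"dy": -8,"dz": 2,"twist": 0},{"claw": 0.5,"dx": 3.3,"dy": -12,"dz": 4,"twist": 0},{"claw": 0.5,"dx": 4.4,"dy": -16,"dz": 6,"twist": 0},{"claw": 0.5,"dx": 5.5,"dy": -19.5,"dz": 7,"twist": 0},{"claw": 0.5,"dx": 6.2,"dy": -22,"dz": 8,"twist": 0},{"claw": 0.5,"dx": 6.2,"dy": -22.7,"dz": 10,"twist": 0},{"claw": 0.5,"dx": 6.2,"dy": -22.7,"dz": 12,"twist": 0}]}}

```text
time_s: 54.87
position: [0.5258, 0.4346, 0.1471]
tcp_rot: [[0.991, 0.131, 0.002], [0.131, -0.991, -0.03], [-0.002, 0.03, -1.0]]
force: [-0.1, -0.2, 0.1]
opening: 0.5
```

Request:
{"method": "arm_command", "body": {"plan": [{"claw": 0.5,"dx": 0,"dy": 0,"dz": 0,"twist": 0},{"claw": 0.5,"dx": 0,"dy": 0,"dz": 0,"twist": 0}]}}

```text
time_s: 55.03
position: [0.5222, 0.4358, 0.1444]
tcp_rot: [[0.991, 0.134, -0.004], [0.134, -0.99, -0.033], [-0.008, 0.032, -0.999]]
force: [0.3, -0.7, 0.2]
opening: 0.501
```

Run:
```python
from tri import *
from rig import bot
rel([[.5288,.43,.1],[.5288,.43,.026]],7)
im=bot.capture('scene');zoom(im,160,180,280,270,6,'pics/c.png')
im=bot.capture('top');zoom(im,130,230,250,335,6,'pics/d.png')
```

```text
t 55.03 pos [0.5222 0.4358 0.1444] yaw 7.7 J [31. 40. 76. -2. 65. 24.] F [ 0.3 -0.7  0.2] op 0.501 tilt 1.88
   [0.61 0.52 4.45] 0.7
   [ 0.67  0.28 11.85] 0.7
```

Run:
```python
from h import *
rel([(0.5288,0.43,0.1),(0.5288,0.43,0.026)],7.2)
```

```text
t 55.13 pos [0.5252 0.4355 0.1476] yaw 7.6 J [31. 40. 76. -2. 65. 24.] F [-0.   0.5 -0.5] op 0.499 tilt 1.71
   [0.3  0.45 4.77] 0.4
   [ 0.31  0.23 12.17] 0.4
```

Request:
{"method": "arm_command", "body": {"plan": [{"claw": 0.45,"dx": 0.3,"dy": 0.4,"dz": 4,"twist": 0.4},{"claw": 0.45,"dx": 0.3,"dy": 0.3,"dz": 8,"twist": 0.4},{"claw": 0.45,"dx": 0.3,"dy": 0.25,"dz": 11,"twist": 0.4},{"claw": 0.45,"dx": 0.3,"dy": 0.25,"dz": 12,"twist": 0.4},{"claw": 0.45,"dx": 0.3,"dy": 0.25,"dz": 12.1,"twist": 0.4},{"claw": 0.45,"dx": 0.3,"dy": 0.25,"dz": 12.1,"twist": 0.4}]}}

```text
time_s: 55.63
position: [0.5299, 0.4302, 0.0282]
tcp_rot: [[0.992, 0.125, 0.004], [0.125, -0.992, -0.029], [0.0, 0.029, -1.0]]
force: [-0.0, -0.6, 0.5]
opening: 0.451
```

Run:
```python
from h import *
rel([(0.5288,0.43,0.026)],7.2)
for n,b in (('scene',(0,0,640,480)),('top',(0,0,640,480))):
    im=bot.capture(n); p=proj(n,[0.5288,0.43,0.04]); print(n,p)
    u,v=[int(x) for x in np.array(p).ravel()[:2]]
    x0=max(0,u-80);y0=max(0,v-60);zoom(im,x0,y0,min(640,x0+160),min(480,y0+120),4,f'pics/{n}16.png')
```

```text
t 55.63 pos [0.5299 0.4302 0.0282] yaw 7.2 J [30. 48. 80. -2. 53. 24.] F [-0.  -0.6  0.5] op 0.451 tilt 1.66
   [-0.11 -0.    0.22] -0.0Traceback (most recent call last):
  File "<stdin>", line 4, in <module>
NameError: name 'bot' is not defined
```

Request:
{"method": "arm_command", "body": {"plan": [{"claw": 0.3,"dx": 0,"dy": 0,"dz": 0.2,"twist": 0},{"claw": 0.05,"dx": 0,"dy": 0,"dz": 0.2,"twist": 0},{"claw": 0.05,"dx": 0,"dy": 0,"dz": 0.2,"twist": 0},{"claw": 0.05,"dx": 0,"dy": 0,"dz": 0.2,"twist": 0},{"claw": 0.05,"dx": 0,"dy": 0,"dz": 0.2,"twist": 0},{"claw": 0.05,"dx": 0,"dy": 0,"dz": 0.2,"twist": 0},{"claw": 0.05,"dx": 0,"dy": 0,"dz": 0.2,"twist": 0},{"claw": 0.05,"dx": 0,"dy": 0,"dz": 0.2,"twist": 0}]}}

```text
time_s: 56.3
position: [0.5302, 0.4304, 0.0269]
tcp_rot: [[0.992, 0.126, 0.005], [0.126, -0.992, -0.028], [0.001, 0.029, -1.0]]
force: [-0.9, -0.1, 4.5]
opening: 0.113
```

Run:
```python
from h import *
from rig import bot
import numpy as np
# target: fin at stand (0,360): 
y=.361; t=(0.5414+0.1097*y, 0.0685+0.994*y,0.027); print(t)
rel([t,(0.5414+0.1097*.3, 0.0685+0.994*.3,0.027)],-6.3)
for n in ('scene','top'):
    im=bot.capture(n); p=proj(n,np.array([0.5288,0.43,0.04]))
    u,v=[int(x) for x in np.array(p).ravel()[:2]];print(n,u,v)
    x0=max(0,u-80);y0=max(0,v-60);zoom(im,x0,y0,min(640,x0+160),min(480,y0+120),4,f'pics/{n}16.png')
```

```text
(0.5810017, 0.427334, 0.027)
t 56.3 pos [0.5302 0.4304 0.0269] yaw 7.2 J [30. 49. 80. -2. 52. 24.] F [-0.9 -0.1  4.5] op 0.113 tilt 1.65
   [5.   0.94 0.02] 13.5
   [3.57 6.87 0.19] 13.5
scene 200 235
top 164 313
```

Request:
{"method": "arm_command", "body": {"plan": [{"claw": 0.05,"dx": 1,"dy": 0.2,"dz": 0,"twist": 2.7},{"claw": 0.05,"dx": 2,"dy": 0.4,"dz": 0,"twist": 5.4},{"claw": 0.05,"dx": 3,"dy": 0.6,"dz": 0,"twist": 8.1},{"claw": 0.05,"dx": 4,"dy": 0.8,"dz": 0,"twist": 10.8},{"claw": 0.05,"dx": 5,"dy": 0.95,"dz": 0,"twist": 13.5},{"claw": 0.05,"dx": 5,"dy": 0.95,"dz": 0,"twist": 13.5},{"claw": 0.05,"dx": 5,"dy": 0.95,"dz": 0,"twist": 13.5}]}}

```text
time_s: 56.98
position: [0.5811, 0.4274, 0.0269]
tcp_rot: [[0.994, -0.11, 0.005], [-0.11, -0.994, -0.028], [0.008, 0.027, -1.0]]
force: [0.2, 1.7, 1.9]
opening: 0.112
```

Run:
```python
from h import *
from rig import bot
import numpy as np
f=lambda y:(0.5414+0.1097*y, 0.0685+0.994*y,0.027)
rel([f(.361),f(.3),f(.25),f(.185)],-6.3)
for n in ('scene','top'):
    im=bot.capture(n); p=proj(n,np.array([0.56,0.30,0.02]))
    u,v=[int(x) for x in np.array(p).ravel()[:2]];print(n,u,v)
    x0=max(0,u-100);y0=max(0,v-75);print(x0,y0);zoom(im,x0,y0,min(640,x0+200),min(480,y0+150),4,f'pics/{n}17.png')
```

```text
t 56.98 pos [0.5811 0.4274 0.0269] yaw -6.3 J [28. 51. 73. -2. 57. 35.] F [0.2 1.7 1.9] op 0.112 tilt 1.6
   [-0.01  0.01 -0.  ] 0.0
   [-0.01  6.11  0.16] 0.0
   [-0.02 11.1   0.29] 0.0
   [-0.02 17.6   0.47] 0.0
scene 229 243
129 168
top 199 298
99 223
```

View pics/scene17.png

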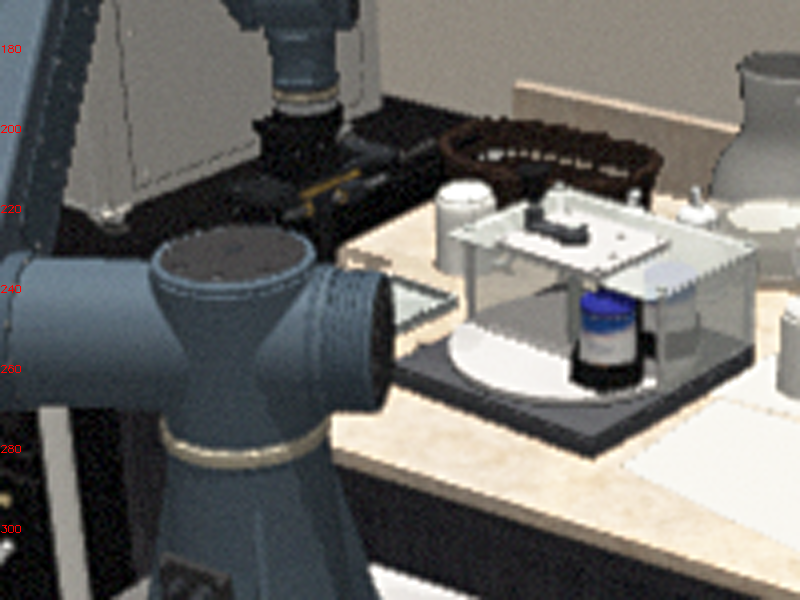

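View pics/top17.png

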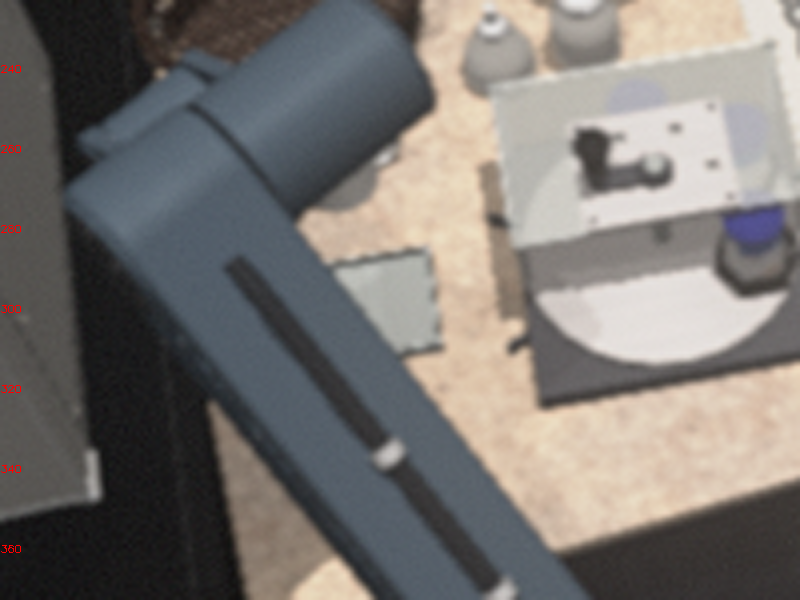

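The top view shows the tray squared up in front of the bay. Its leading edge runs from about px (205.5, 285) to (208.5, 309.5), and the guide tips are at about (223, 278) and (228, 309). I'll check the alignment.

Run:
```python
from h import *
import numpy as np
a=np.array([at_z('top',(428/4+99-.45,250/4+223-.45),.016),at_z('top',(440/4+99-.45,347/4+223-.45),.016)])
g=np.array([at_z('top',(489/4+99-.45,217/4+223-.45),.02),at_z('top',(510/4+99-.45,350/4+223-.45),.02)])
th=np.deg2rad(-6.3);R=np.array([[np.cos(th),np.sin(th)],[-np.sin(th),np.cos(th)]])
for q in (a,g):
    s=(R@(q[:,:2]-[.5414,.0685]).T).T*1000; print(q.round(4),s.round(1),s.mean(0).round(1))
```

```text
Traceback (most recent call last):
ValueError: operands could not be broadcast together with shapes (2,1,3) (2,)
```

Run:
```python
from h import *
import numpy as np
a=np.array([at_z('top',(428/4+99-.45,250/4+223-.45),.016),at_z('top',(440/4+99-.45,347/4+223-.45),.016)]).reshape(2,3)
g=np.array([at_z('top',(489/4+99-.45,217/4+223-.45),.02),at_z('top',(510/4+99-.45,350/4+223-.45),.02)]).reshape(2,3)
th=np.deg2rad(-6.3);R=np.array([[np.cos(th),np.sin(th)],[-np.sin(th),np.cos(th)]])
for q in (a,g):
    s=(R@(q[:,:2]-[.5414,.0685]).T).T*1000; print(q.round(4),s.round(1),s.mean(0).round(1))
```

```text
[[0.6098 0.2693 0.016 ]
 [0.5102 0.2809 0.016 ]] [[ 45.9 207.1]
 [-54.4 207.6]] [ -4.2 207.4]
[[0.6242 0.209  0.02  ]
 [0.4861 0.2231 0.02  ]] [[ 66.8 148.8]
 [-72.  147.6]] [ -2.6 148.2]
```

The edges are parallel to within about 0.5° and centred to within 2 mm of the guides. I'll slide it in.

Request:
{"method": "arm_command", "body": {"plan": [{"claw": 0.05,"dx": 0,"dy": 1.5,"dz": 0.04,"twist": 0},{"claw": 0.05,"dx": 0.05,"dy": 3.5,"dz": 0.09,"twist": 0},{"claw": 0.05,"dx": 0.1,"dy": 5.5,"dz": 0.14,"twist": 0},{"claw": 0.05,"dx": 0.1,"dy": 7.5,"dz": 0.2,"twist": 0},{"claw": 0.05,"dx": 0.1,"dy": 9,"dz": 0.24,"twist": 0},{"claw": 0.05,"dx": 0.1,"dy": 9,"dz": 0.24,"twist": 0},{"claw": 0.05,"dx": 0.1,"dy": 9,"dz": 0.24,"twist": 0}]}}

```text
time_s: 57.67
position: [0.5714, 0.3362, 0.0269]
tcp_rot: [[0.994, -0.108, 0.003], [-0.108, -0.994, -0.03], [0.007, 0.03, -1.0]]
force: [-0.0, -3.6, 1.1]
opening: 0.11
```

Run:
```python
from h import *
from rig import bot
import numpy as np
f=lambda y:(0.5414+0.1097*y, 0.0685+0.994*y,0.027)
rel([f(.25),f(.185),f(.18)],-6.3)
im=bot.capture('top');zoom(im,140,220,290,340,5,'pics/t18.png')
```

```text
t 57.67 pos [0.5714 0.3362 0.0269] yaw -6.2 J [22. 47. 83. -2. 50. 29.] F [-0.  -3.6  1.1] op 0.11 tilt 1.75
   [-0.05  1.94  0.05] 0.1
   [-0.06  8.44  0.24] 0.1
   [-0.06  8.94  0.26] 0.1
```

View pics/t18.png

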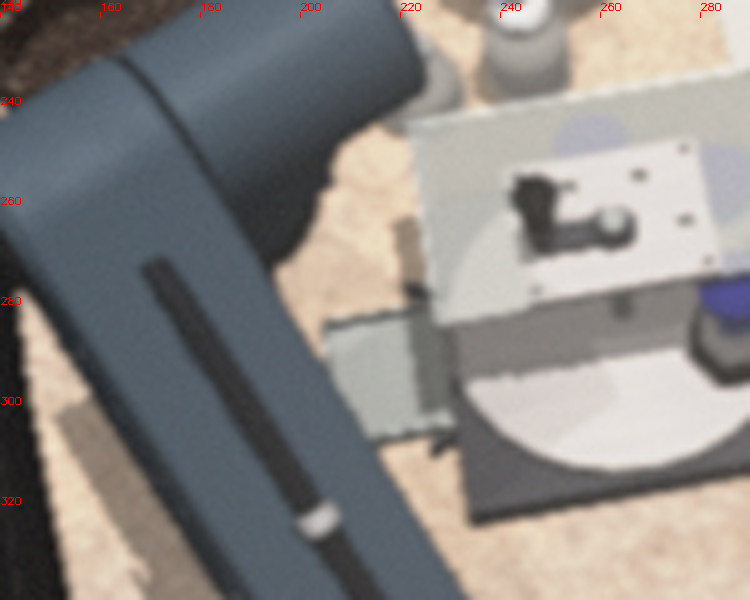

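The tray is entering between the guides (tips near px (222, 278) and (228, 309)) with only light force. I'll continue.

Request:
{"method": "arm_command", "body": {"plan": [{"claw": 0.05,"dx": 0,"dy": 1.5,"dz": 0.04,"twist": 0},{"claw": 0.05,"dx": 0,"dy": 3,"dz": 0.09,"twist": 0},{"claw": 0.05,"dx": 0,"dy": 4.5,"dz": 0.14,"twist": 0},{"claw": 0.05,"dx": 0,"dy": 6,"dz": 0.18,"twist": 0},{"claw": 0.05,"dx": 0,"dy": 7.3,"dz": 0.22,"twist": 0},{"claw": 0.05,"dx": 0,"dy": 8,"dz": 0.23,"twist": 0},{"claw": 0.05,"dx": 0,"dy": 8,"dz": 0.23,"twist": 0},{"claw": 0.05,"dx": 0,"dy": 8,"dz": 0.23,"twist": 0}]}}

```text
time_s: 58.38
position: [0.5624, 0.2553, 0.0269]
tcp_rot: [[0.994, -0.107, 0.002], [-0.107, -0.994, -0.033], [0.005, 0.032, -0.999]]
force: [-0.7, -4.2, 2.4]
opening: 0.114
```

Run:
```python
from h import *
from rig import bot
import numpy as np
f=lambda y:(0.5414+0.1097*y, 0.0685+0.994*y,0.027)
rel([f(.185),f(.18)],-6.3)
im=bot.capture('top');zoom(im,140,220,290,340,5,'pics/t19.png')
```

```text
t 58.38 pos [0.5624 0.2553 0.0269] yaw -6.2 J [15. 45. 90. -3. 45. 23.] F [-0.7 -4.2  2.4] op 0.114 tilt 1.87
   [-0.04  0.29 -0.  ] 0.1
   [-0.04  0.79  0.02] 0.1
```

Request:
{"method": "arm_command", "body": {"plan": [{"claw": 0.05,"dx": 0,"dy": 0.3,"dz": 0,"twist": 0},{"claw": 0.05,"dx": 0,"dy": 0.6,"dz": 0,"twist": 0},{"claw": 0.05,"dx": 0,"dy": 0.9,"dz": 0,"twist": 0},{"claw": 0.05,"dx": 0,"dy": 0.9,"dz": 0,"twist": 0},{"claw": 0.05,"dx": 0,"dy": 0.9,"dz": 0,"twist": 0}]}}

```text
time_s: 58.85
position: [0.5625, 0.2516, 0.0276]
tcp_rot: [[0.994, -0.109, 0.006], [-0.109, -0.994, -0.025], [0.009, 0.024, -1.0]]
force: [-0.0, 13.6, 0.4]
opening: 0.109
```

Run:
```python
from h import *
from rig import bot
f=lambda y:(0.5414+0.1097*y, 0.0685+0.994*y,0.027)
rel([f(.185),f(.18)],-6.3)
im=bot.capture('top');zoom(im,140,220,290,340,5,'pics/t19.png')
```

```text
t 58.85 pos [0.5625 0.2516 0.0276] yaw -6.2 J [14. 45. 91. -2. 45. 22.] F [-0.  13.6  0.4] op 0.109 tilt 1.47
   [-0.08 -0.07  0.06] 0.1
   [-0.08  0.43  0.07] 0.1
```

View pics/t19.png

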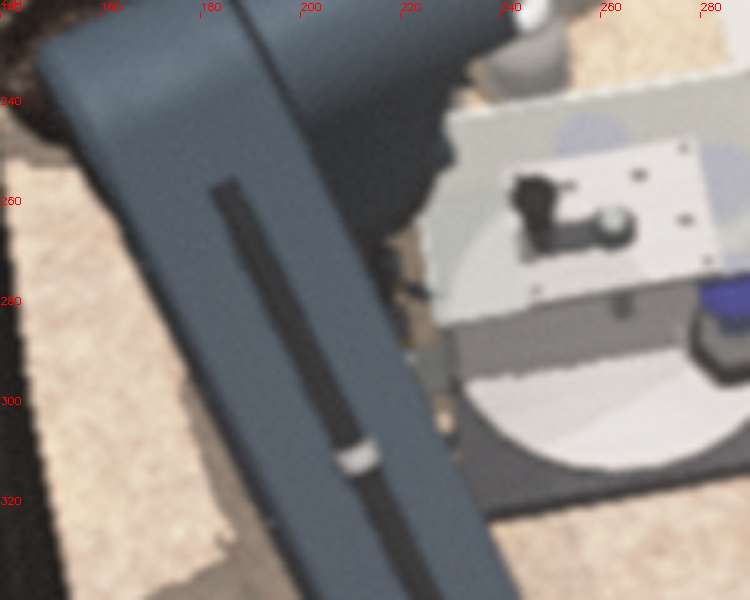

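A 13.6 N stop force came up right at the expected home position. I'll release, back off up and out, and check.

Request:
{"method": "arm_command", "body": {"plan": [{"claw": 0.3,"dx": 0,"dy": 0,"dz": 0,"twist": 0},{"claw": 0.5,"dx": 0,"dy": 0,"dz": 0,"twist": 0},{"claw": 0.5,"dx": 0,"dy": 0,"dz": 0,"twist": 0},{"claw": 0.5,"dx": 0,"dy": 0,"dz": 0,"twist": 0},{"claw": 0.5,"dx": 0,"dy": 0,"dz": 0,"twist": 0},{"claw": 0.5,"dx": 0,"dy": 0,"dz": 0,"twist": 0},{"claw": 0.5,"dx": 0,"dy": 0,"dz": 0,"twist": 0}]}}

```text
time_s: 59.48
position: [0.5625, 0.2512, 0.0275]
tcp_rot: [[0.994, -0.109, 0.006], [-0.109, -0.994, -0.025], [0.008, 0.025, -1.0]]
force: [-0.0, 0.3, 0.0]
opening: 0.482
```

Request:
{"method": "arm_command", "body": {"plan": [{"claw": 0.5,"dx": 0,"dy": 0,"dz": -3,"twist": 0},{"claw": 0.5,"dx": 0,"dy": 0,"dz": -7,"twist": 0},{"claw": 0.5,"dx": 0,"dy": 0,"dz": -11,"twist": 0},{"claw": 0.5,"dx": 0,"dy": 0,"dz": -15,"twist": 0},{"claw": 0.5,"dx": 0,"dy": 0,"dz": -19,"twist": 0},{"claw": 0.5,"dx": 0,"dy": 0,"dz": -23,"twist": 0},{"claw": 0.5,"dx": 0,"dy": 0,"dz": -25,"twist": 0},{"claw": 0.5,"dx": 0,"dy": 0,"dz": -25,"twist": 0}]}}

```text
time_s: 60.15
position: [0.5643, 0.2584, 0.2843]
tcp_rot: [[0.994, -0.109, 0.018], [-0.109, -0.994, -0.022], [0.021, 0.02, -1.0]]
force: [0.9, -0.1, 0.3]
opening: 0.498
```

Run:
```python
from h import *
rel([(0.43,-0.12,0.277)],-6.3)
```

```text
t 60.15 pos [0.5643 0.2584 0.2843] yaw -6.3 J [15. 26. 79. -2. 74. 22.] F [ 0.9 -0.1  0.3] op 0.498 tilt 1.64
   [-9.24 39.06  1.31] 0.0
```

Request:
{"method": "arm_command", "body": {"plan": [{"claw": 0.5,"dx": -3,"dy": 0,"dz": 0,"twist": 0},{"claw": 0.5,"dx": -7,"dy": 3,"dz": 0,"twist": 0},{"claw": 0.5,"dx": -10,"dy": 6,"dz": 0,"twist": 0},{"claw": 0.5,"dx": -11,"dy": 10,"dz": 0,"twist": 0},{"claw": 0.5,"dx": -11,"dy": 14,"dz": 0,"twist": 0},{"claw": 0.5,"dx": -11,"dy": 18,"dz": 0,"twist": 0},{"claw": 0.5,"dx": -11,"dy": 22,"dz": 0,"twist": 0},{"claw": 0.5,"dx": -11,"dy": 26,"dz": 0,"twist": 0}]}}

```text
time_s: 60.82
position: [0.4249, 0.011, 0.2863]
tcp_rot: [[0.994, -0.109, 0.017], [-0.108, -0.994, -0.022], [0.019, 0.02, -1.0]]
force: [1.1, -1.2, 0.2]
opening: 0.499
```

Request:
{"method": "arm_command", "body": {"plan": [{"claw": 0.5,"dx": 0,"dy": 4,"dz": 0,"twist": 0},{"claw": 0.5,"dx": 0,"dy": 8,"dz": 0,"twist": 0},{"claw": 0.5,"dx": 0,"dy": 12,"dz": 0,"twist": 0},{"claw": 0.5,"dx": 0,"dy": 14,"dz": 0,"twist": 0},{"claw": 0.5,"dx": 0,"dy": 14,"dz": 0,"twist": 0},{"claw": 0.5,"dx": 0,"dy": 14,"dz": 0,"twist": 0}]}}

```text
time_s: 61.32
position: [0.4088, -0.1286, 0.2881]
tcp_rot: [[0.994, -0.112, 0.015], [-0.112, -0.994, -0.02], [0.017, 0.018, -1.0]]
force: [-0.6, 0.1, 0.6]
opening: 0.495
```

Run:
```python
from h import *
from rig import bot
rel([(0.43,-0.12,0.277)],-6.3)
im=bot.capture('top');zoom(im,180,220,330,340,5,'pics/t20.png')
im=bot.capture('scene');zoom(im,190,190,340,300,5,'pics/s20.png')
```

```text
t 61.32 pos [ 0.4088 -0.1286  0.2881] yaw -6.4 J [-32.   9. 104.  -1.  65. -25.] F [-0.6  0.1  0.6] op 0.495 tilt 1.42
   [ 2.   -1.11  1.12] -0.1
```

View pics/t20.png

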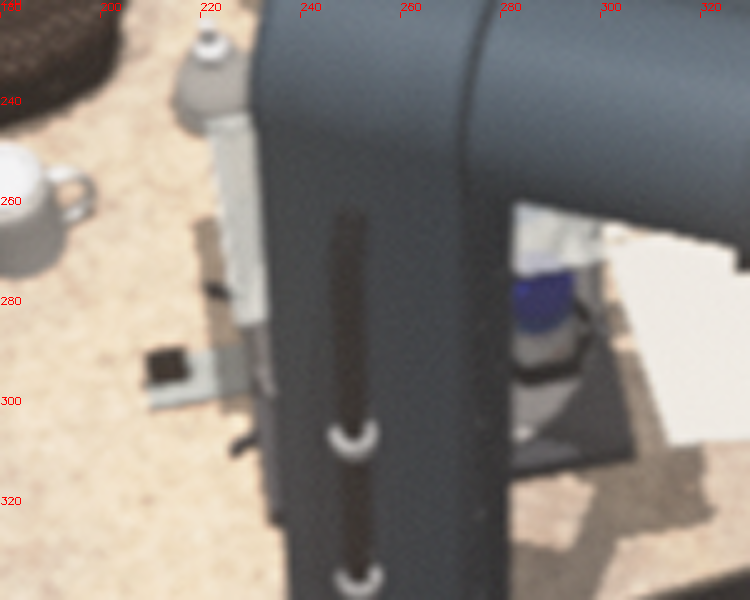

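View pics/s20.png

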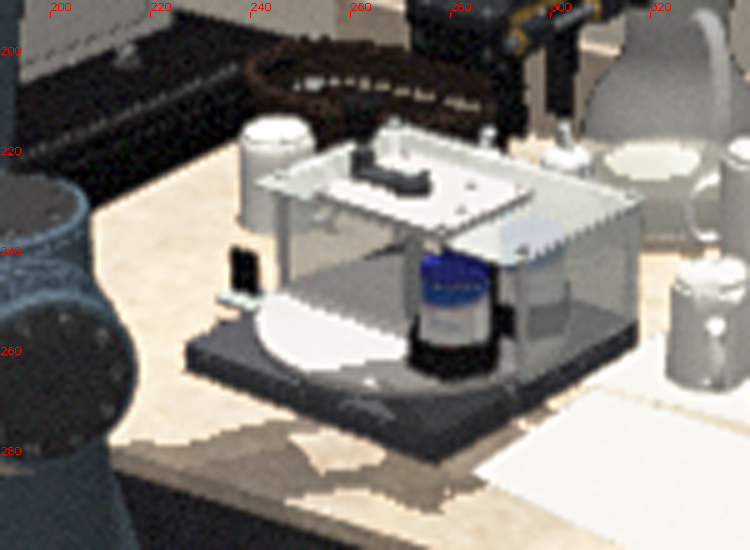

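Run:
```python
from h import *
import numpy as np
th=np.deg2rad(-6.3);R=np.array([[np.cos(th),np.sin(th)],[-np.sin(th),np.cos(th)]])
def st(n,u,v,x0,y0,z,l):
    p=np.ravel(at_z(n,(u/5+x0-.45,v/5+y0-.45),z)); print(l,(R@(p[:2]-[.5414,.0685])*1000).round(1))
st('top',151,407,180,220,.008,'tongue tip near corner (exp -20,203)')
st('top',220,401,180,220,.008,'tongue near edge (exp x -20)')
st('top',145,353,180,220,.048,'fin top outer-right (5,200)')
st('top',149,383,180,220,.048,'fin top? outer-left (-5,200)')
st('top',186,348,180,220,.048,'fin top inner-right (5,170)')
st('top',189,379,180,220,.048,'fin inner-left (-5,170)')
for q,l in (((0,.185,.048),'fin top mid'),((0,.203,.008),'tongue tip mid'),((-.02,.203,.008),'tip near')):
    w=R.T@np.array(q[:2])+[.5414,.0685]
    for n,x0,y0 in(('top',180,220),('scene',190,190)):
        p=np.ravel(proj(n,np.array([*w,q[2]])))[:2]; print(l,n,((p-[x0,y0]+.45)*5).round(0))
```

```text
tongue tip near corner (exp -20,203) [-17.5 200.3]
tongue near edge (exp x -20) [-22.6 151.5]
fin top outer-right (5,200) [  3.9 196.7]
fin top? outer-left (-5,200) [-20.8 196.7]
fin top inner-right (5,170) [  2.  167.9]
fin inner-left (-5,170) [-23.3 168.9]
fin top mid top [162. 355.]
fin top mid scene [246. 253.]
tongue tip mid top [144. 387.]
tongue tip mid scene [232. 291.]
tip near top [148. 411.]
tip near scene [215. 299.]
```

Run:
```python
from h import *
from rig import bot
import numpy as np
im=np.mean([bot.capture('top').astype(float) for _ in range(4)],0).astype(np.uint8)
np.save('t21.npy',im)
zoom(im,200,270,240,300+10,16,'pics/t21.png')
im=bot.capture('scene');zoom(im,215,215,265,255,14,'pics/s21.png')
```

```text
(no output)
```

View pics/t21.png

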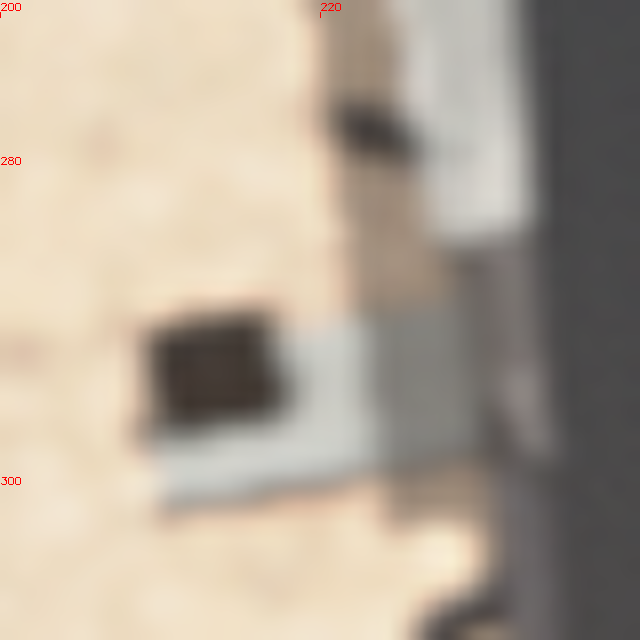

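View pics/s21.png

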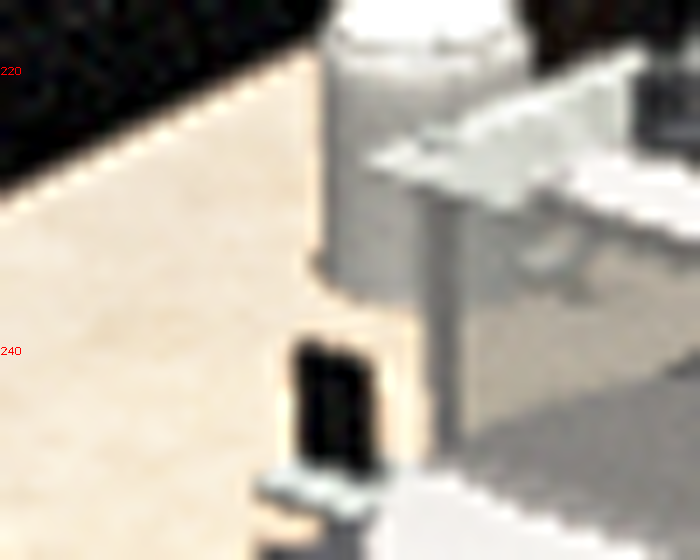

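Run:
```python
from h import *
import numpy as np, cv2
im=np.load('t21.npy').astype(float).mean(2)
# sub-pixel near edge of tongue: sunlit part cols 211..221
pts=[]
for c in range(211,223):
    col=im[293:306,c]; g=np.abs(np.diff(col)); 
    print(c,col.astype(int))
```

```text
211 [ 58  58  60  89 143 190 205 192 169 188 211 215 216]
212 [ 59  58  60  92 152 192 205 190 170 197 215 217 216]
213 [ 61  58  63 108 167 198 206 189 170 199 216 216 215]
214 [ 59  58  64 119 179 204 203 184 169 200 214 214 212]
215 [ 58  56  69 125 184 205 199 174 166 201 215 213 209]
216 [ 70  63  82 136 187 205 194 162 167 204 217 215 211]
217 [110  98 116 160 195 206 190 160 176 206 216 216 212]
218 [156 148 160 186 202 205 188 159 182 205 212 213 211]
219 [185 185 191 199 204 203 183 159 184 205 209 210 212]
220 [197 198 200 203 204 200 178 162 190 208 212 213 213]
221 [194 194 197 200 201 193 171 169 198 215 218 218 217]
222 [172 174 179 187 187 181 164 178 203 214 220 220 218]
```

Run:
```python
from h import *
import numpy as np
im=np.load('t21.npy').astype(float).mean(2)
P=[]
for c in range(211,222):
    col=im[298:304,c]; bg=np.maximum(205-col,0)
    r=298+(bg*np.arange(6)).sum()/bg.sum(); P.append(np.ravel(at_z('top',(c,r),.004))[:2])
P=np.array(P); k=np.polyfit(P[:,1],P[:,0],1); print('tray yaw',-np.rad2deg(np.arctan(k[0])),P[[0,-1]].round(4), np.std(P[:,0]-np.polyval(k,P[:,1])))
# guard edge far->near left top edge, z .136 : row-wise
for r in range(262,284,3): print(r, im[r,215:236].astype(int))
```

```text
tray yaw -11.402471631430753 [[0.5487 0.2648]
 [0.5419 0.2299]] 0.000710402420831949
262 [214 213 212 212 210 208 206 207 215 215 196 190 191 190 187 172 135  91
  70  71  71]
265 [219 216 203 175 148 138 139 145 161 183 193 190 187 189 190 183 153 102
  71  71  72]
268 [220 222 220 199 158 139 142 143 156 187 205 193 187 189 190 185 156 109
  74  71  71]
271 [216 217 220 215 191 157 143 144 148 165 185 191 189 188 190 185 163 118
  81  73  71]
274 [214 217 221 220 200 160 141 139 138 149 183 203 193 188 190 189 174 133
  89  70  71]
277 [217 216 212 205 183 139  93  75  77 101 144 180 192 194 194 199 193 156
 102  72  70]
280 [225 224 223 221 217 191 151 128 122 114 123 156 184 190 199 209 206 173
 113  75  72]
283 [215 215 215 218 220 204 171 145 138 138 146 162 183 194 199 200 194 165
 114  78  72]
```

Request:
{"method": "arm_command", "body": {"plan": [{"claw": 0.5,"dx": 0,"dy": 4,"dz": 0,"twist": 0},{"claw": 0.5,"dx": -1,"dy": 8,"dz": 0,"twist": 0},{"claw": 0.5,"dx": -3,"dy": 12,"dz": 0,"twist": 0},{"claw": 0.5,"dx": -4,"dy": 16,"dz": 0,"twist": 0},{"claw": 0.5,"dx": -5,"dy": 20,"dz": 0,"twist": 0},{"claw": 0.5,"dx": -6,"dy": 24,"dz": 0,"twist": 0},{"claw": 0.5,"dx": -7,"dy": 28,"dz": 0,"twist": 0},{"claw": 0.5,"dx": -7,"dy": 32,"dz": 0,"twist": 0}]}}

```text
time_s: 62.33
position: [0.3045, -0.4383, 0.2939]
tcp_rot: [[0.994, -0.107, 0.016], [-0.106, -0.994, -0.02], [0.018, 0.019, -1.0]]
force: [0.8, 1.0, 1.2]
opening: 0.503
```

Run:
```python
from h import *
from rig import bot
import numpy as np
rel([(0.3,-0.5,0.277)],-6.3)
im=np.mean([bot.capture('top').astype(float) for _ in range(4)],0).astype(np.uint8)
np.save('t22.npy',im); zoom(im,190,220,340,340,5,'pics/t22.png')
im=np.mean([bot.capture('scene').astype(float) for _ in range(4)],0).astype(np.uint8)
zoom(im,190,190,340,300,5,'pics/s22.png')
```

```text
t 62.33 pos [ 0.3045 -0.4383  0.2939] yaw -6.1 J [-67.  18.  91.   0.  70. -61.] F [0.8 1.  1.2] op 0.503 tilt 1.48
   [0.18 6.15 1.81] 0.2
```

View pics/t22.png

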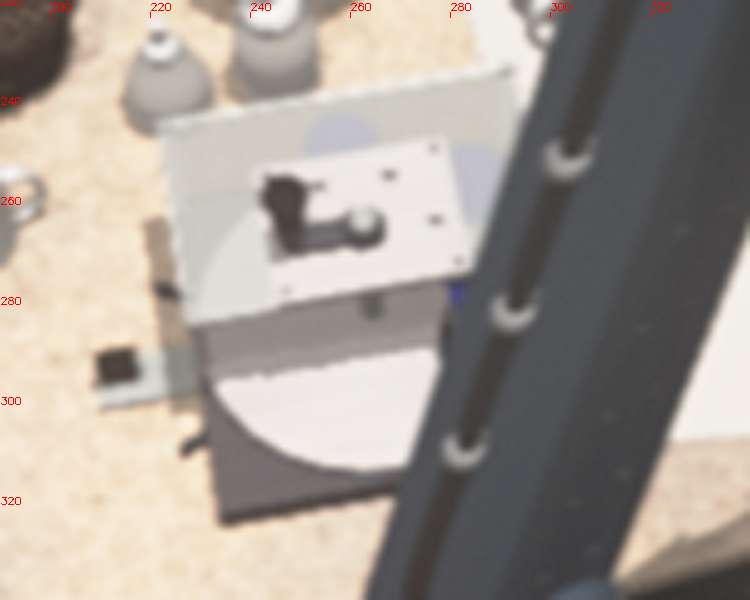

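View pics/s22.png

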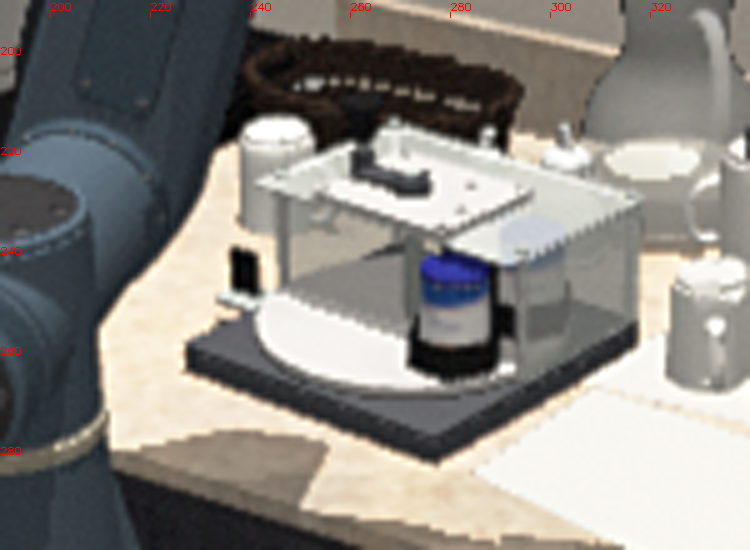

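The pictures show the tray in the bay. Its tongue (top px ~(209–230, 290–301)) is parallel to the stand within about 2°. The knob and crank are unchanged since the last hole. Handing in.

Run:
```python
from rig import bot
print(bot.hand_in())
```

```text
the job is handed in; nothing more can be done
None
```

The carousel job is done and handed in at about 62 s of robot time; the hand-in reports no verdict.

- **Tins:** all three tins stand upright in seats a, b and c, each seen in the pictures as it was placed.
- **Carousel:** I turned it hole by hole to the last hole, and the pictures showed the pin seated at each one. It is locked there with the blank side in front. The last pictures show the crank and knob unchanged.
- **Tray:** it had been knocked aside once during the run. I gripped it by the fin, squared it to the bay and slid it in until it met the stop with 13.6 N, at the expected home position. Then I let go and moved the arm clear.

**Checks that were less certain:** my last picture measurements put the tray 2–3 mm deeper than nominal. That is within the error of where I placed the stand, and the stop itself limits the depth. Sideways it was within about 2–3 mm.

The tray's angle did not come out cleanly. One edge fit, which I took to be biased by a shadow, showed it 5° off, which is over the limit. Comparing its edges with the stand's showed 1–2°, and the gripper was within 0.1° of the stand's estimated angle (good to about 1°) when it pressed the tray home.

I moved none of the bystanders: the mug and both dispensers look undisturbed in the pictures.

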